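# Set up the cassette drying rack and load it

## Task

Get the drying rack ready and fill it: swing its folded back frame up and over past centre until it leans back on its stop and stays there by itself, then lock it by pushing one lock pin fully home in the hole at each end of the rack. Then stand every instrument cassette in the trough of the rack, right way up and square to the rack, down on the trough floor and leaning back with the frame. Do not disturb the drum, the bottle and the bowl.

Things in the scene. Friction and masses are not known exactly. Their poses are not given: they have to be found in the camera images.
- rack: White fixed drying rack. Origin: on the table under its base; x points from its front (trough side) to its back, y along it to its left, z up. Base x -50 to +90 mm, 410 mm long (y), 10 mm high. Along it runs a 300 mm long trough. At each end, at x +30, y +-180 mm, stands an aluminium block 32 x 36 mm, 65 mm high, with a vertical hole 17 mm wide, 48 mm deep.
- trough (a point): Middle of the trough's floor, where the underside of a seated cassette has its centre. The floor slopes down to the back by 25 degrees, so a cassette's own z axis is tipped 25 degrees towards the rack's +x; there its centre is at rack x +23, z +94 mm, at any y within +-120 mm. Front lip 16 mm high, low back lip; the trough is 10 mm wider than a cassette.
- back_frame (a joint): Angle (rad) of the hinged steel back frame. 0: folded over the trough, sloping 35 degrees up towards the rack's front. 0.96: upright. 1.396: open, on its stop, leaning 25 degrees back. It swings freely; its weight (0.5 kg) drops it to 0 from below 0.96, onto the stop from above. Two round cross bars 10 mm thick, parallel to the rack's y, lie 65 and 115 mm from the hinge line.
- top_bar (a point): Middle of the frame's top cross bar (10 mm thick, 280 mm long, parallel to the rack's y), 115 mm from the hinge line; folded it is 94 mm in front of and 66 mm above the hinge line, open 49 mm behind and 104 mm above it. Nothing lies within 40 mm of the bar's middle.
- hinge (a point): Middle of the hinge line of the back frame: rack x +30, z +40 mm; the line is parallel to the rack's y.
- hole_left (a point): Centre of the mouth of the lock-pin hole at the rack's left (+y) end, 76 mm above the table. When the frame is open its end lug, a steel plate 8 mm thick with an 18 mm hole, lies level over the end block with its top here, holes in line. With a pin fully home its collar rests here, its grip centre 22.5 mm above.
- hole_right (a point): The same at the rack's right (-y) end.
- pin_stand: Grey fixed block 44 mm (x) by 110 mm (y) by 45 mm high that holds the two pins upright in holes at y = +-30 mm; origin at the centre of its underside.
- pin1_grip (a point): Centre of the grip of a loose lock pin, 76 mm long: steel shank 12 mm thick, 36 mm long, with tapered tip; collar 26 mm wide, 5 mm thick; round black grip 22 mm thick, 35 mm tall. This point is 22.5 mm above the collar's underside, 58.5 mm above the tip; z points from tip to grip. Starts upright in the pin stand. The two pins are identical; either may go in either hole.
- pin2_grip (a point): Centre of the grip of a loose lock pin, 76 mm long: steel shank 12 mm thick, 36 mm long, with tapered tip; collar 26 mm wide, 5 mm thick; round black grip 22 mm thick, 35 mm tall. This point is 22.5 mm above the collar's underside, 58.5 mm above the tip; z points from tip to grip. Starts upright in the pin stand. The two pins are identical; either may go in either hole.
- cassette1_center (a point): Centre (half-way up, 57.5 mm above its underside) of a steel instrument cassette: a closed box 48 mm square and 115 mm tall (z), 0.25 kg, polished and bottom-heavy, dark slots low on two opposite faces. Starts upright on the table. Two to four of the four are present.
- cassette2_center (a point): Centre (half-way up, 57.5 mm above its underside) of a steel instrument cassette: a closed box 48 mm square and 115 mm tall (z), 0.25 kg, polished and bottom-heavy, dark slots low on two opposite faces. Starts upright on the table. Two to four of the four are present.
- cassette3_center (a point): Centre (half-way up, 57.5 mm above its underside) of a steel instrument cassette: a closed box 48 mm square and 115 mm tall (z), 0.25 kg, polished and bottom-heavy, dark slots low on two opposite faces. Starts upright on the table. Two to four of the four are present.
- cassette4_center (a point): Centre (half-way up, 57.5 mm above its underside) of a steel instrument cassette: a closed box 48 mm square and 115 mm tall (z), 0.25 kg, polished and bottom-heavy, dark slots low on two opposite faces. Starts upright on the table. Two to four of the four are present.
- drum: Round steel drum with a lid, 106 mm wide, 120 mm high; bystander, origin at its underside.
- bottle: White bottle, 64 mm wide, 130 mm high; bystander, origin at its underside.
- bowl: Steel bowl, 120 mm wide, 45 mm high; bystander, origin at its underside.
Mind the look-alikes: they are no part of the job. Leave any blue or red look-alike of the part that bears pin2_grip alone.

How it is judged:
On the way, in this order (a step that is already met when the one before it is completed fails the run):
1. the back frame leans on its stop, past centre, let go of (value of joint back_frame above 1.33 rad and contact force between the fingers and back_frame below 0.05 N), for 0.5 s.
2. one lock pin fully home in the hole at each end of the rack, frame still open (value of joint back_frame above 1.33 rad and ((horizontal distance between pin1_grip and hole_left below 0.007 m and z of pin1_grip in the frame of rack between 0.09 and 0.105 m and angle between each of pin1_grip, pin2_grip's own z axis and vertical below 0.15 rad and horizontal distance between pin2_grip and hole_right below 0.007 m and z of pin2_grip in the frame of rack between 0.09 and 0.105 m) or (horizontal distance between pin2_grip and hole_left below 0.007 m and z of pin2_grip in the frame of rack between 0.09 and 0.105 m and angle between each of pin2_grip, pin1_grip's own z axis and vertical below 0.15 rad and horizontal distance between pin1_grip and hole_right below 0.007 m and z of pin1_grip in the frame of rack between 0.09 and 0.105 m))), for 0.2 s.
3. every cassette present stands in the trough leaning on the frame (value of joint back_frame above 1.33 rad and x of cassette1_center in the frame of rack between 0.009 and 0.034 m and y of cassette1_center in the frame of rack between -0.14 and 0.14 m and z of cassette1_center in the frame of rack between 0.08 and 0.103 m and angle between cassette1_center's own z axis and vertical between 0.33 and 0.6 rad and (angle between the x axis of cassette1_center and the y axis of rack, either way round below 0.15 rad or angle between the y axis of cassette1_center and the y axis of rack, either way round below 0.15 rad) and x of cassette2_center in the frame of rack between 0.009 and 0.034 m and y of cassette2_center in the frame of rack between -0.14 and 0.14 m and z of cassette2_center in the frame of rack between 0.08 and 0.103 m and angle between cassette2_center's own z axis and vertical between 0.33 and 0.6 rad and (angle between the x axis of cassette2_center and the y axis of rack, either way round below 0.15 rad or angle between the y axis of cassette2_center and the y axis of rack, either way round below 0.15 rad) and x of cassette3_center in the frame of rack between 0.009 and 0.034 m and y of cassette3_center in the frame of rack between -0.14 and 0.14 m and z of cassette3_center in the frame of rack between 0.08 and 0.103 m and angle between cassette3_center's own z axis and vertical between 0.33 and 0.6 rad and (angle between the x axis of cassette3_center and the y axis of rack, either way round below 0.15 rad or angle between the y axis of cassette3_center and the y axis of rack, either way round below 0.15 rad) and x of cassette4_center in the frame of rack between 0.009 and 0.034 m and y of cassette4_center in the frame of rack between -0.14 and 0.14 m and z of cassette4_center in the frame of rack between 0.08 and 0.103 m and angle between cassette4_center's own z axis and vertical between 0.33 and 0.6 rad and (angle between the x axis of cassette4_center and the y axis of rack, either way round below 0.15 rad or angle between the y axis of cassette4_center and the y axis of rack, either way round below 0.15 rad)), for 0.2 s.
At the end, for the whole second after the job is handed in: Frame open (joint above 1.33 rad); a pin in each hole: within 7 mm of its axis, upright within 0.15 rad, home within 8 mm; each cassette in the trough: centre at rack x 9-34, |y| under 140, z 80-103 mm, leaning 0.33-0.60 rad, square to the trough within 0.15 rad, at rest (all of step 3 and ((horizontal distance between pin1_grip and hole_left below 0.007 m and z of pin1_grip in the frame of rack between 0.09 and 0.105 m and angle between each of pin1_grip, pin2_grip's own z axis and vertical below 0.15 rad and horizontal distance between pin2_grip and hole_right below 0.007 m and z of pin2_grip in the frame of rack between 0.09 and 0.105 m) or (horizontal distance between pin2_grip and hole_left below 0.007 m and z of pin2_grip in the frame of rack between 0.09 and 0.105 m and angle between each of pin2_grip, pin1_grip's own z axis and vertical below 0.15 rad and horizontal distance between pin1_grip and hole_right below 0.007 m and z of pin1_grip in the frame of rack between 0.09 and 0.105 m)) and linear speed of each of cassette1, cassette2, cassette3, cassette4 below 0.02 m/s); the robot touches nothing.
It fails at once if the drum is moved by more than 20 mm (distance of drum from where it was at the start of the episode above 0.02 m).
It fails at once if the bottle is moved by more than 20 mm (distance of bottle from where it was at the start of the episode above 0.02 m).
It fails at once if the bowl is moved by more than 20 mm (distance of bowl from where it was at the start of the episode above 0.02 m).
Of cassette1, cassette2, cassette3, cassette4 only 2 to 4 are there at a start; the rules pass over those that are not, and their reading is None.
At some moment in a run one of cassette1, cassette2, cassette3, cassette4 may be knocked a few centimetres aside while the robot is not near it.
It also fails if it takes over 210 s, if anything falls off the work surface, if the arm or the gripper's body presses on something with over 40 N, if the wrist force passes 120 N, or if a joint passes its speed limit or range.

## Robot

A 7-joint arm with a two-finger parallel gripper is mounted at the origin on the work surface. World frame = base frame: x ahead of the robot, y to its left, z up, the work surface at z = 0. Lengths are in m, angles in rad, forces in N, time in s.
With the tool pointing down it reaches from about 0.425 to 0.875 m from the base axis. Payload 8.4 kg.
Tool frame: the origin (TCP) lies on the centre line of the jaws, within the pads' length; the fingertips stand 14 mm ahead of it and the grasp point (between the pads) lies 5 mm behind it (r.tip_reach is the distance from the TCP to the fingertips, in m); y points along the fingers, z is the direction in which the jaws open and shut, and the axes are right-handed (so a half turn about y gives the same grasp; the last joint's range is limited). The gripper opens to 87 mm and grips with 3 to 60 N. Pads are 19 mm wide; open, the fingers measure 117 mm over their backs; the gripper's body (75 mm by 190 mm) begins 51 mm behind the grasp point.
Start: joints at [1.054, 0.333, 0.04, 1.465, -0.013, 1.343, -0.059], TCP at [0.264, -0.594, 0.237] pointing down, gripper open.
Joint ranges: [-2.58, 2.58], [-0.38, 2.09], [-1.3, 1.39], [0.25, 2.4], [-1.5, 4.64], [0.08, 2.09], [-2.65, 2.65]. Speed limits (rad/s): [2.22, 2.22, 2.79, 2.79, 3.14, 3.14, 3.14].

## Interface

Orientations are given as a rotation vector (axis times angle).
In Python, from rig import r gives the robot as it stands. The module is installed in compiled form; this text tells all that it offers.
- The arm moves only by the tool apply_moves, never from a script. Its argument "moves" is a list that holds one entry, the list of rows, each a list of 5 numbers: the shift along the tool's x, y, z in m, then the turn about the tool's y in rad, then the finger opening in m, from 0 to 0.087. A call has 1 to 10 rows; each row shifts and turns the commanded pose from where the row before left it, along the tool's axes as they then stand; what a row does not reach is not made up. A row lasts 1/12 s, in which the tool goes at most 41.7 mm and 7.16 degrees, less where a joint would pass 70% of its speed; a pose out of reach is approached as far as the arm can. A call with a gripper value outside its range is refused whole. The fingers move at their own pace and stop on an object; "force" is the grip in N (left out, the last holds). Time passes only in rows, so rows that do not move let the fingers close. It gives the time, the measured TCP pose, the force and the opening at its end, in the units of the state.
- r.get_obs(): the state, without advancing time (a new reading comes with each control period).
- r.capture(name): name is "scene" or "top" or "wrist"; returns the picture (480x640x3 uint8, red, green, blue); there is no depth.
- r.camera_model(name): a dict with "fx", "fy", "cx", "cy" (pixels), "cam_to_world" (4x4, takes a point from camera to world coordinates); the wrist camera has in their place "tool_from_camera" (4x4, takes a point from camera to tool coordinates, whose origin is the TCP and whose axes are the tool frame's). Camera axes: x right, y down, z forward; pixel columns grow to the right and rows downward; lengths in m; the calibration is good to about 2 mm. A picture is of the moment at which its call begins: read the wrist's pose just before it. camera_model takes no time and is no camera call.
- r.finish_job(): hands the job in, once; it reports no verdict.
The state is a dict: "time": time; "joints": joint angles; "dq": joint speeds; "joint_torque": joint torques, N m; "position": TCP position; "eef_rot": TCP orientation; "wrist_force": force on the tool from outside, world axes, zero at the start; "ft_torque": the same for the moment, N m; "grip_width": opening from 0.0 (shut) to 1.0 (fully open).
Only numpy, scipy, OpenCV 4.12 (cv2) and the standard library are available. Lean on these libraries where they do the work, as an engineer would, in place of code of your own. Each camera call takes 0.05 s, during which the arm holds its last target.

## Working session

There is one attempt and no reset: what is moved stays moved. The work goes in short steps, Python scripts to look and compute and a tool call to move; the robot and the scene stay as the last step left them, time stands still between calls to the robot, and variables do not carry over. Pictures are saved under pics/ and viewed, and the job is handed in when it is done.

Besides the shell and the picture viewer there is one more tool, called by a JSON object that holds its "method" and its "body", one argument or row to a line. apply_moves: Moves the arm, as the interface text tells. Its arguments: {"type":"object","properties":{"moves":{"type":"array","items":{"type":"array","items":{"type":"array","items":{"type":"number"}}}},"force":{"type":"number"}},"required":["moves"]}

```bash
ls; mkdir -p pics; cat > h.py <<'E'
import numpy as np, cv2
from rig import r
from scipy.spatial.transform import Rotation as R
def snap(n,f):
    im=r.capture(n); cv2.imwrite('pics/'+f,cv2.cvtColor(im,cv2.COLOR_RGB2BGR)); return im
def model(n):
    m=r.camera_model(n)
    if 'cam_to_world' in m: T=np.array(m['cam_to_world'])
    else:
        o=r.get_obs(); T=np.eye(4); T[:3,:3]=R.from_rotvec(o['eef_rot']).as_matrix(); T[:3,3]=o['position']; T=T@np.array(m['tool_from_camera'])
    return m,T
def ray(n,u,v,mt=None):
    m,T=mt or model(n); d=T[:3,:3]@np.array([(u-m['cx'])/m['fx'],(v-m['cy'])/m['fy'],1]); return T[:3,3],d
def onz(n,u,v,z,mt=None):
    o,d=ray(n,u,v,mt); return o+d*(z-o[2])/d[2]
def tri(a,b):
    (o1,d1),(o2,d2)=a,b; A=np.c_[d1,-d2]; s=np.linalg.lstsq(A,o2-o1,rcond=None)[0]
    p,q=o1+d1*s[0],o2+d2*s[1]; return (p+q)/2,np.linalg.norm(p-q)
def proj(n,p,mt=None):
    m,T=mt or model(n); c=np.linalg.inv(T)@np.r_[p,1]; return np.array([m['fx']*c[0]/c[2]+m['cx'],m['fy']*c[1]/c[2]+m['cy']])
def st():
    o=r.get_obs(); 
    M=R.from_rotvec(o['eef_rot']).as_matrix()
    print('t',round(o['time'],2),'p',np.round(o['position'],4),'x',np.round(M[:,0],3),'y',np.round(M[:,1],3),'z',np.round(M[:,2],3),'F',np.round(o['wrist_force'],1),'g',round(o['grip_width'],3)); return o,M
E
python3 - <<'E'
from h import *
snap('scene','s0.png');snap('top','t0.png');snap('wrist','w0.png')
o,M=st();print(np.round(o['joints'],3),r.tip_reach)
for n in('scene','top','wrist'): 
    m,T=model(n);print(n,m['fx'],m['cx'],m['cy'],np.round(T,3).tolist())
E
```

```text
pics
t 0.15 p [ 0.2636 -0.5938  0.2359] x [-0.914 -0.406  0.   ] y [-0.001  0.001 -1.   ] z [ 0.406 -0.914 -0.001] F [-1.7  0.   0.4] g 0.999
[ 1.054  0.334  0.04   1.466 -0.013  1.343 -0.059] 0.014
scene 434.13286972863085 321.00167785766786 238.5754640846328 [[0.406, 0.643, -0.649, 1.129], [0.914, -0.291, 0.283, -0.249], [-0.007, -0.708, -0.706, 0.7], [0.0, 0.0, 0.0, 1.0]]
top 509.2534088431655 306.75061795494895 242.4744413381511 [[0.002, -0.986, 0.168, 0.343], [-1.0, -0.002, -0.002, 0.013], [0.003, -0.168, -0.986, 1.337], [0.0, 0.0, 0.0, 1.0]]
wrist 386.4526177176226 319.49546273774325 246.60909302977595 [[0.405, -0.878, -0.254, 0.331], [-0.914, -0.389, -0.111, -0.564], [-0.002, 0.277, -0.961, 0.383], [0.0, 0.0, 0.0, 1.0]]
```

View pics/s0.png

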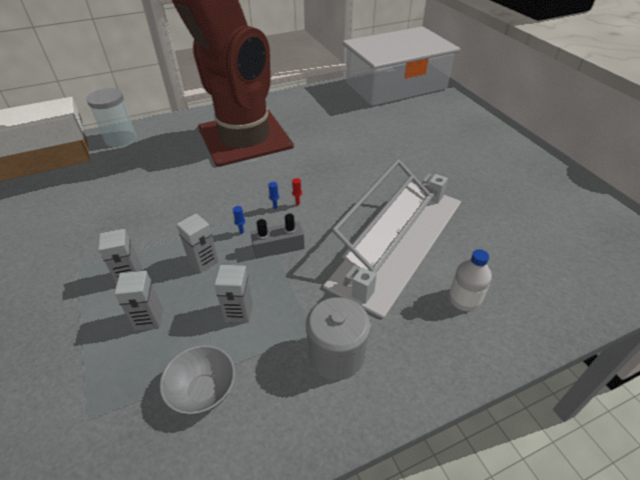

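View pics/t0.png

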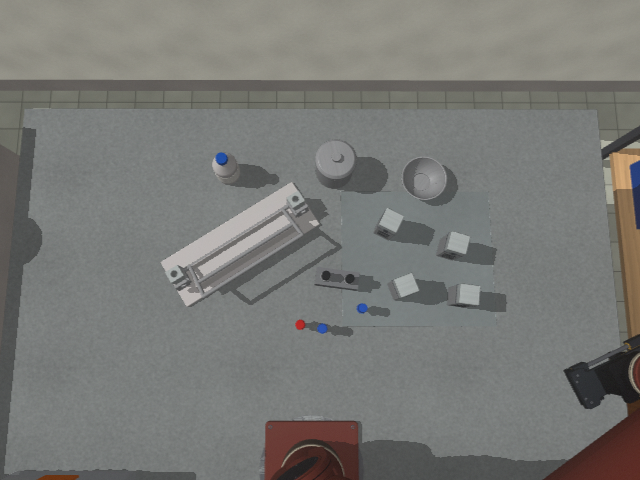

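View pics/w0.png

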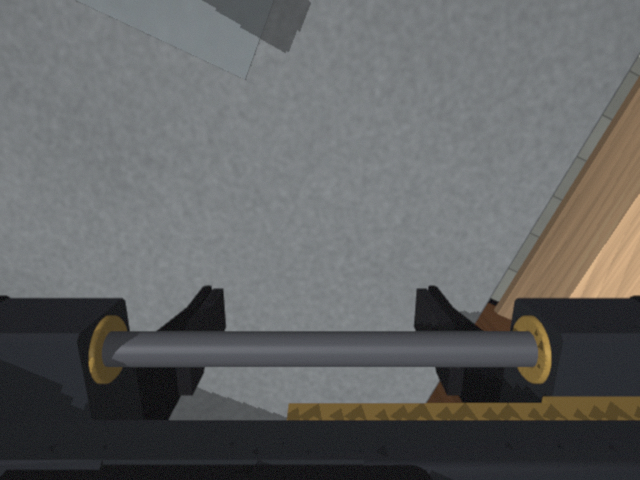

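```bash
python3 - <<'E'
import cv2
a=cv2.imread('pics/t0.png'); 
cv2.imwrite('pics/t0a.png',cv2.resize(a[150:340,150:350],None,fx=4,fy=3.1578*1,interpolation=3) if 0 else cv2.resize(a[170:320,150:350],None,fx=4,fy=4,interpolation=3))
cv2.imwrite('pics/t0b.png',cv2.resize(a[190:340,310:510],None,fx=4,fy=4,interpolation=3))
a=cv2.imread('pics/s0.png')
cv2.imwrite('pics/s0a.png',cv2.resize(a[150:320,310:480],None,fx=3.5,fy=3.5,interpolation=3))
cv2.imwrite('pics/s0b.png',cv2.resize(a[170:340,90:310],None,fx=3.5,fy=3.5,interpolation=3))
E
```

```text
(no output)
```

View pics/t0a.png

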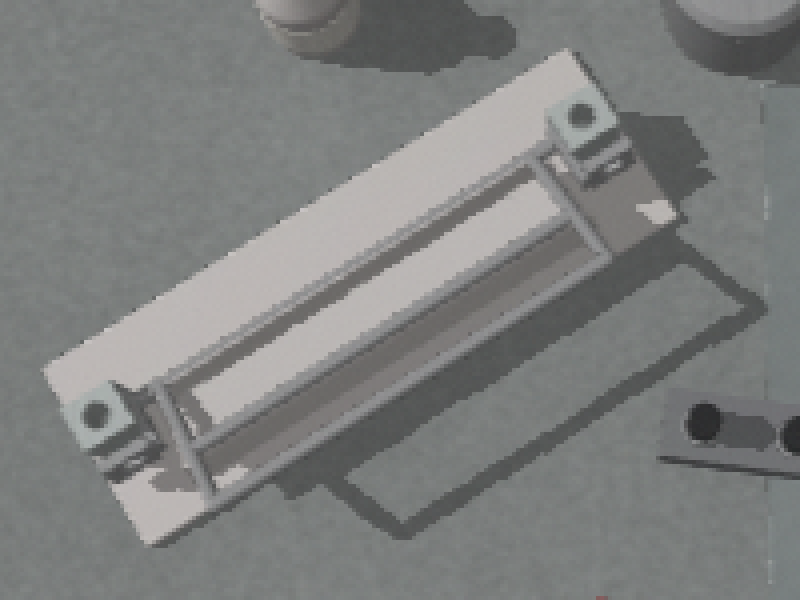

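View pics/t0b.png

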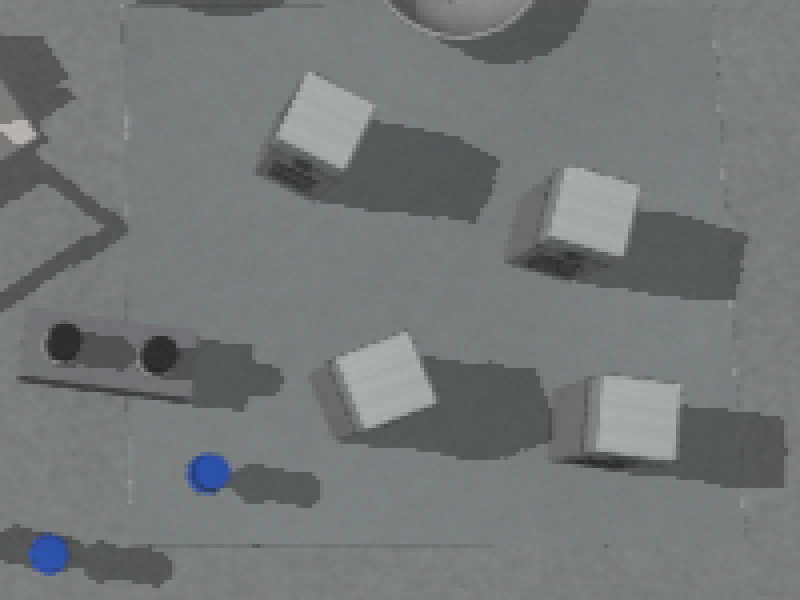

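View pics/s0a.png

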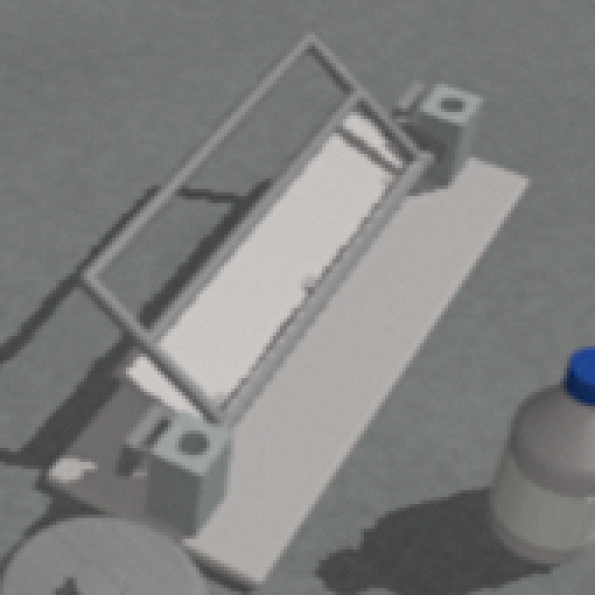

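View pics/s0b.png

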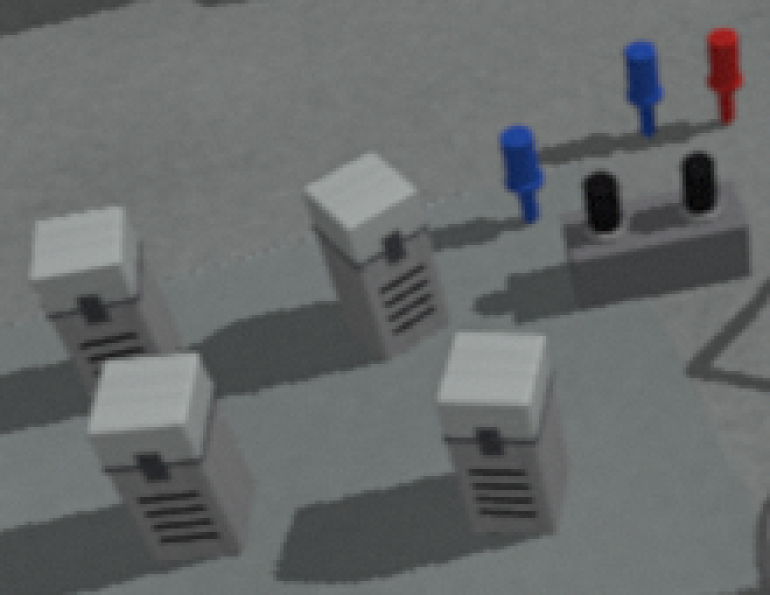

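```bash
python3 - <<'E'
from h import *
mt=model('top');ms=model('scene')
for nm,a,b in(('L',(174.25,273.75),(439.4,179.7)),('R',(295.25,198.75),(365.4,276.3))):
    for z in(.065,.076): print(nm,z,onz('top',*a,z,mt).round(4),onz('scene',*b,z,ms).round(4))
    print(tri(ray('top',*a,mt),ray('scene',*b,ms)))
L=onz('top',174.25,273.75,.065,mt);Rr=onz('top',295.25,198.75,.065,mt)
print('dist',np.linalg.norm(L-Rr)*1000,'ang',np.arctan2(*(L-Rr)[[1,0]]))
# cassette tops
im=cv2.imread('pics/t0.png');hsv=cv2.cvtColor(im,cv2.COLOR_BGR2HSV)
m=((hsv[...,2]>140)).astype(np.uint8);m[:, :375]=0;m[:200]=0;m[:,500:]=0;m[320:]=0
cs,_=cv2.findContours(m,0,2)
for c in cs:
    if cv2.contourArea(c)<150: continue
    rr=cv2.minAreaRect(c);q=cv2.boxPoints(rr);P=np.array([onz('top',*p,.115,mt) for p in q])
    e=P[1]-P[0];f=P[2]-P[1]
    print('cas',rr[0],P.mean(0).round(4),np.linalg.norm(e).round(4),np.linalg.norm(f).round(4),np.degrees(np.arctan2(e[1],e[0])).round(1)%90,np.degrees(np.arctan2(f[1],f[0])).round(1)%90)
k=(im.max(2)<50).astype(np.uint8);k[:, :315]=0;k[:,360:]=0;k[:262]=0;k[290:]=0
print(cv2.connectedComponentsWithStats(k)[2:])
im=cv2.imread('pics/s0.png')
k=(im.max(2)<50).astype(np.uint8);k[:, :250]=0;k[:,305:]=0;k[:205]=0;k[245:]=0
print(cv2.connectedComponentsWithStats(k)[2:])
E
```

```text
L 0.065 [0.4792 0.3423 0.065 ] [0.479 0.345 0.065]
L 0.076 [0.478  0.3395 0.076 ] [0.4902 0.3347 0.076 ]
(array([0.47968107, 0.34303682, 0.06589978]), np.float64(0.002108914681147723))
R 0.065 [0.6734 0.0403 0.065 ] [0.6725 0.0417 0.065 ]
R 0.076 [0.6705 0.0401 0.076 ] [0.6804 0.0366 0.076 ]
(array([0.67325911, 0.04066623, 0.06629269]), np.float64(0.0008463007900171492))
dist 359.0562060489197 ang 2.142208893587299
cas (469.06707763671875, 293.8963317871094) [ 0.427  -0.3782  0.115 ] 0.0462 0.0478 80.9 83.7
cas (406.1206970214844, 284.5517272949219) [ 0.4491 -0.2281  0.115 ] 0.0466 0.0459 21.700000000000003 20.099999999999994
cas (458.1132507324219, 242.10377502441406) [ 0.5528 -0.358   0.115 ] 0.0458 0.0471 71.9 73.7
cas (391.0000915527344, 219.5000457763672) [ 0.6086 -0.1959  0.115 ] 0.0452 0.0448 62.9 62.7
(array([[     0,      0,    640,    480, 307098],
       [   323,    271,      7,      9,     51],
       [   346,    274,      8,      9,     51]], dtype=int32), array([[319.49395958, 239.48768146],
       [325.8627451 , 275.07843137],
       [349.50980392, 278.09803922]]))
(array([[     0,      0,    640,    480, 306924],
       [   285,    214,      9,     17,    136],
       [   257,    219,     10,     17,    140]], dtype=int32), array([[319.53988935, 239.51329645],
       [289.08823529, 221.91911765],
       [261.59285714, 227.42857143]]))
```

```bash
cat >> h.py <<'E'
XR=np.array([.842,.540,0]);YR=np.array([-.540,.842,0])
ORG=np.array([.551,.176,0])
def rk(x,y,z): return ORG+XR*x+YR*y+np.array([0,0,z])
def plan(gp,yaw=None,per=.035):
    """grasp point target world; yaw of tool z"""
    o,M=st(); t=np.array(gp)+[0,0,-.005]
    cy=np.arctan2(M[1,2],M[0,2]); turn=0
    if yaw is not None:
        turn=-((yaw-cy+np.pi)%(2*np.pi)-np.pi)
        M=M@R.from_rotvec([0,turn,0]).as_matrix()
    d=M.T@(t-o['position']); n=int(np.ceil(np.linalg.norm(d)/per))
    print('TURN',round(turn,3),'rows',int(np.ceil(abs(turn)/.12)),'| SHIFT',np.round(d,4),'rows',n,'per',np.round(d/max(n,1),4))
E
python3 - <<'E'
from h import *
for a,b in(((325.9,275.1),(289.1,221.9)),((349.5,278.1),(261.6,227.4))): print(tri(ray('top',*a),ray('scene',*b)))
# bystanders
for n,p,z in(('drum',(336,158),.12),('bottle',(222,158),.13),('bowl',(424,178),.045)): print(n,onz('top',*p,z))
print(rk(.03,.18,0),rk(.03,-.18,0))
print('folded bar',rk(.03-.094,0,.106))
plan(rk(-.064,0,.20),.571)
print(r.get_obs()['joints'])
E
```

```text
(array([ 0.47589738, -0.03771451,  0.07088573]), np.float64(0.0007314069970015162))
(array([ 0.46843849, -0.09666876,  0.07129731]), np.float64(0.0011414655735627085))
drum [ 0.76400285 -0.06190893  0.12      ]
bottle [0.75977404 0.22061273 0.13      ]
bowl [ 0.73566828 -0.29770537  0.045     ]
[0.47906 0.34376 0.     ] [0.67346 0.04064 0.     ]
folded bar [0.497112 0.14144  0.106   ]
t 0.15 p [ 0.2636 -0.5938  0.2359] x [-0.914 -0.406  0.   ] y [-0.001  0.001 -1.   ] z [ 0.406 -0.914 -0.001] F [-1.7  0.   0.4] g 0.999
TURN -1.724 rows 15 | SHIFT [-0.4923  0.0415  0.5939] rows 23 per [-0.0214  0.0018  0.0258]
[ 1.05379693  0.33375833  0.03988506  1.46603284 -0.01340537  1.34330818
 -0.05851162]
```

{"method": "apply_moves", "body": {
  "moves": [
    [[-0.033,-0.002,-0.0127,0,0.087],[-0.033,-0.002,-0.0127,0,0.087],[-0.033,-0.002,-0.0127,0,0.087],[-0.033,-0.002,-0.0127,0,0.087],[-0.033,-0.002,-0.0127,0,0.087],[-0.033,-0.002,-0.0127,0,0.087],[-0.033,-0.002,-0.0127,0,0.087],[-0.033,-0.002,-0.0127,0,0.087]]
  ]
}}

```text
time: 0.82
position: [0.4647, -0.3926, 0.2525]
eef_rot: [-0.422, 1.991, -1.991]
wrist_force: [1.2, -1.0, -0.1]
grip_width: 0.999
```

{"method": "apply_moves", "body": {
  "moves": [
    [[0,0,0,-0.115,0.04],[0,0,0,-0.115,0.04],[0,0,0,-0.115,0.04],[0,0,0,-0.115,0.04],[0,0,0,-0.115,0.04],[0,0,0,-0.115,0.04],[0,0,0,-0.115,0.04],[0,0,0,-0.115,0.04],[0,0,0,-0.115,0.04],[0,0,0,-0.115,0.04]]
  ]
}}

```text
time: 1.65
position: [0.4636, -0.394, 0.2522]
eef_rot: [-1.211, 1.208, -1.207]
wrist_force: [0.7, -0.4, -0.5]
grip_width: 0.465
```

{"method": "apply_moves", "body": {
  "moves": [
    [[0,0,0,-0.115,0.04],[0,0,0,-0.115,0.04],[0,0,0,-0.115,0.04],[0,0,0,-0.115,0.04],[0,0,0,-0.114,0.04],[0,0,0,0,0.04]]
  ]
}}

```text
time: 2.15
position: [0.4636, -0.3941, 0.2523]
eef_rot: [-1.428, 0.776, -0.775]
wrist_force: [-1.8, -0.5, -0.6]
grip_width: 0.461
```

```bash
python3 - <<'E'
from h import *
plan(rk(-.064,0,.16),.571)
print(r.get_obs()['joints'])
E
```

```text
t 2.15 p [ 0.4636 -0.3941  0.2523] x [ 0.545 -0.838 -0.001] y [-0.  0. -1.] z [ 0.838  0.545 -0.   ] F [-1.8 -0.5 -0.6] g 0.461
TURN 0.005 rows 1 | SHIFT [-0.4324  0.0975  0.3176] rows 16 per [-0.027   0.0061  0.0199]
[ 0.88678779  0.2613963  -0.31072845  1.53415723  0.08076302  1.35928379
  1.14526031]
```

{"method": "apply_moves", "body": {
  "moves": [
    [[-0.027,0.003,0.0198,0,0.04],[-0.027,0.003,0.0198,0,0.04],[-0.027,0.003,0.0198,0,0.04],[-0.027,0.003,0.0198,0,0.04],[-0.027,0.003,0.0198,0,0.04],[-0.027,0.003,0.0198,0,0.04],[-0.027,0.003,0.0198,0,0.04],[-0.027,0.003,0.0198,0,0.04]]
  ]
}}

```text
time: 2.82
position: [0.48, -0.1252, 0.2284]
eef_rot: [-1.425, 0.783, -0.783]
wrist_force: [1.0, 0.1, -0.1]
grip_width: 0.457
```

{"method": "apply_moves", "body": {
  "moves": [
    [[-0.027,0.009,0.0198,0,0.04],[-0.027,0.009,0.0198,0,0.04],[-0.027,0.009,0.0198,0,0.04],[-0.027,0.009,0.0198,0,0.04],[-0.027,0.009,0.0198,0,0.04],[-0.027,0.009,0.0198,0,0.04],[-0.027,0.009,0.0198,0,0.04],[-0.027,0.009,0.0198,0,0.04],[0,0,0,0,0.04]]
  ]
}}

```text
time: 3.57
position: [0.4952, 0.1476, 0.1554]
eef_rot: [-1.425, 0.779, -0.774]
wrist_force: [-0.6, 0.2, -0.0]
grip_width: 0.459
```

```bash
python3 - <<'E'
from h import *
plan(rk(-.064,0,.106),.571)
snap('wrist','w1.png');snap('scene','s1.png')
E
```

```text
t 3.57 p [0.4952 0.1476 0.1554] x [ 0.543 -0.84  -0.004] y [-0.002  0.003 -1.   ] z [0.84  0.543 0.   ] F [-0.6  0.2 -0. ] g 0.459
TURN 0.003 rows 1 | SHIFT [ 0.0064  0.0544 -0.0017] rows 2 per [ 0.0032  0.0272 -0.0009]
```

View pics/w1.png

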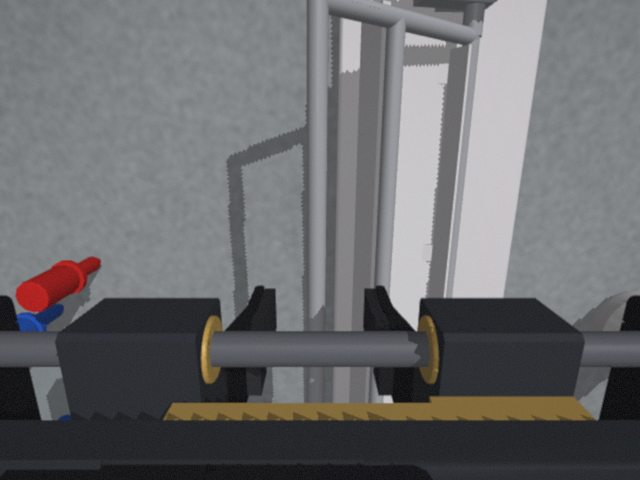

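View pics/s1.png

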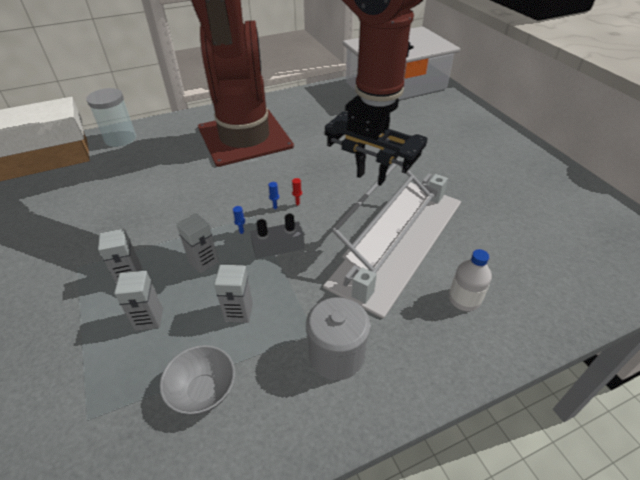

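{"method": "apply_moves", "body": {
  "moves": [
    [[0.003,0.018,0,0,0.04],[0.003,0.018,0,0,0.04],[0,0.018,0,0,0.04],[0,0,0,0,0.04],[0,0,0,0,0],[0,0,0,0,0],[0,0,0,0,0],[0,0,0,0,0],[0,0,0,0,0]]
  ],
  "force": 20
}}

```text
time: 4.42
position: [0.5006, 0.1356, 0.1034]
eef_rot: [-1.426, 0.778, -0.78]
wrist_force: [0.8, 0.9, -0.4]
grip_width: 0.165
```

```bash
python3 - <<'E'
from h import *
o,M=st()
# arc plan
import math
a=np.radians(np.linspace(35,112,13));P=np.c_[.03-.115*np.cos(a),.04+.115*np.sin(a)]
print(np.diff(P,axis=0).round(4)*[1,-1])
g=o['position']-ORG;print('rack',g@XR,g@YR,o['position'][2]+.005)
E
```

```text
t 4.42 p [0.5006 0.1356 0.1034] x [ 0.54  -0.842  0.001] y [ 0.001  0.    -1.   ] z [0.842 0.54  0.001] F [ 0.8  0.9 -0.4] g 0.165
[[ 0.008  -0.0101]
 [ 0.009  -0.0092]
 [ 0.01   -0.0081]
 [ 0.0109 -0.0069]
 [ 0.0116 -0.0057]
 [ 0.0121 -0.0043]
 [ 0.0125 -0.003 ]
 [ 0.0128 -0.0015]
 [ 0.0129 -0.0001]
 [ 0.0128  0.0013]
 [ 0.0126  0.0028]
 [ 0.0122  0.0041]]
rack -0.06428156208347735 -0.006813823851956738 0.10840628432708531
```

{"method": "apply_moves", "body": {
  "moves": [
    [[0,0,0,0,0],[0,0,0,0,0],[0,0,0,0,0],[0,0,0,0,0],[0,-0.005,0.004,0,0],[0,-0.005,0.004,0,0]]
  ]
}}

```text
time: 4.92
position: [0.5062, 0.1393, 0.112]
eef_rot: [-1.428, 0.781, -0.778]
wrist_force: [0.9, -1.5, -5.5]
grip_width: 0.108
```

```bash
python3 - <<'E'
from h import *
o,M=st()
snap('scene','s2.png');snap('wrist','w2.png')
E
```

```text
t 4.92 p [0.5062 0.1393 0.112 ] x [ 0.54  -0.842 -0.   ] y [-0.002 -0.001 -1.   ] z [ 0.842  0.54  -0.002] F [ 0.9 -1.5 -5.5] g 0.108
```

View pics/w2.png

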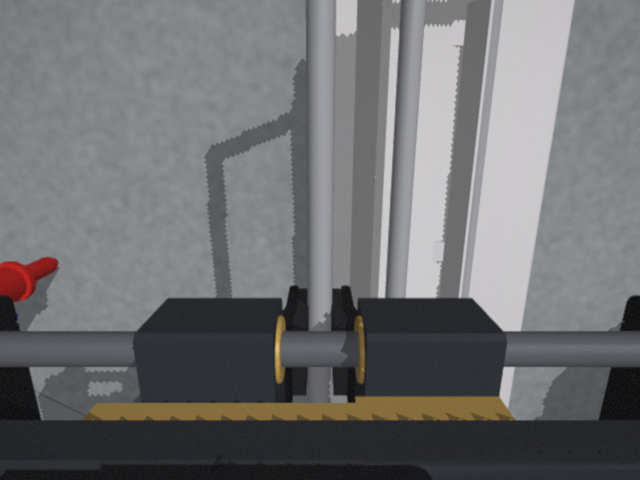

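{"method": "apply_moves", "body": {
  "moves": [
    [[0,-0.0092,0.009,0,0],[0,-0.0081,0.01,0,0],[0,-0.007,0.011,0,0],[0,-0.0057,0.0116,0,0],[0,-0.0043,0.0121,0,0],[0,-0.003,0.0125,0,0],[0,-0.0015,0.0128,0,0],[0,0,0.0129,0,0],[0,0.0013,0.0128,0,0],[0,0,0,0,0]]
  ]
}}

```text
time: 5.85
position: [0.597, 0.197, 0.1502]
eef_rot: [-1.425, 0.778, -0.78]
wrist_force: [2.1, -2.0, 3.0]
grip_width: 0.103
```

{"method": "apply_moves", "body": {
  "moves": [
    [[0,0.0028,0.0126,0,0],[0,0.004,0.0122,0,0],[0,0,0,0,0],[0,0,0,0,0]]
  ]
}}

```text
time: 6.18
position: [0.6167, 0.2096, 0.1433]
eef_rot: [-1.426, 0.779, -0.78]
wrist_force: [3.6, -2.6, 0.9]
grip_width: 0.105
```

```bash
python3 - <<'E'
from h import *
o,M=st();g=o['position']-ORG;print('rack',g@XR,g@YR,o['position'][2]+.005)
snap('scene','s3.png')
E
```

```text
t 6.18 p [0.6167 0.2096 0.1433] x [ 0.54  -0.842  0.   ] y [ 0.001  0.    -1.   ] z [0.842 0.54  0.001] F [ 3.6 -2.6  0.9] g 0.105
rack 0.07351748866278603 -0.007168262712095589 0.14834567570233542
```

View pics/s3.png

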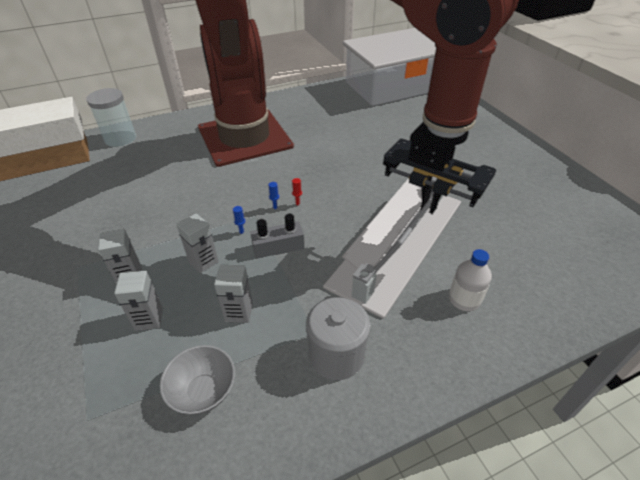

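{"method": "apply_moves", "body": {
  "moves": [
    [[0,0,0,0,0.045],[0,0,0,0,0.045],[0,0,0,0,0.045],[0,0,0,0,0.045],[0,-0.02,0,0,0.045],[0,-0.02,0,0,0.045],[0,-0.02,0,0,0.045],[0,-0.02,0,0,0.045],[0,-0.02,0,0,0.045],[0,0,0,0,0.045]]
  ]
}}

```text
time: 7.07
position: [0.6166, 0.2111, 0.2477]
eef_rot: [-1.423, 0.776, -0.781]
wrist_force: [-0.4, 0.3, 1.0]
grip_width: 0.514
```

```bash
python3 - <<'E'
from h import *
a=snap('scene','s4.png')
cv2.imwrite('pics/s4a.png',cv2.resize(a[150:320,310:480,::-1],None,fx=3.5,fy=3.5,interpolation=3))
print(proj('scene',rk(.079,-.14,.144)),proj('scene',rk(.079,.14,.144)))
plan([.476,-.038,.17],None)
plan([.476,-.038,.17],-1.0)
E
```

```text
[403.09598775 245.30291689] [459.86851811 167.48513128]
t 7.12 p [0.6162 0.2108 0.2456] x [ 0.541 -0.841  0.001] y [ 0.003  0.001 -1.   ] z [0.841 0.541 0.003] F [-0.5  0.8 -1.1] g 0.516
TURN 0 rows 0 | SHIFT [ 0.1334  0.0798 -0.2527] rows 9 per [ 0.0148  0.0089 -0.0281]
t 7.12 p [0.6162 0.2108 0.2456] x [ 0.541 -0.841  0.001] y [ 0.003  0.001 -1.   ] z [0.841 0.541 0.003] F [-0.5  0.8 -1.1] g 0.516
TURN 1.571 rows 14 | SHIFT [0.2526 0.0798 0.1336] rows 9 per [0.0281 0.0089 0.0148]
```

View pics/s4a.png

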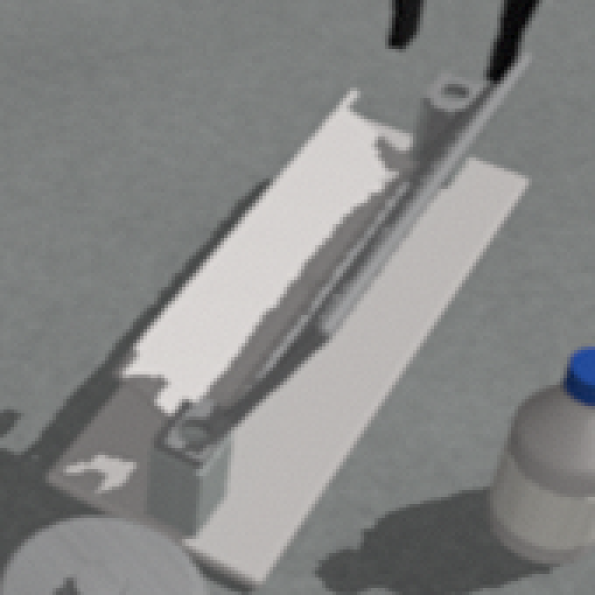

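{"method": "apply_moves", "body": {
  "moves": [
    [[0.0148,0.0089,-0.028,0,0.05],[0.0148,0.0089,-0.028,0,0.05],[0.0148,0.0089,-0.028,0,0.05],[0.0148,0.0089,-0.028,0,0.05],[0.0148,0.0089,-0.028,0,0.05],[0.0148,0.0089,-0.028,0,0.05],[0.0148,0.0089,-0.028,0,0.05],[0.0148,0.0089,-0.028,0,0.05],[0.0148,0.0089,-0.028,0,0.05],[0,0,0,0,0.05]]
  ]
}}

```text
time: 7.95
position: [0.4713, -0.0441, 0.1603]
eef_rot: [-1.429, 0.788, -0.781]
wrist_force: [1.9, -0.2, -0.4]
grip_width: 0.572
```

```bash
python3 - <<'E'
from h import *
plan([.476,-.038,.074],None)
m=model('wrist');a=snap('wrist','w5.png')
print(proj('wrist',[.476,-.038,.085],m),proj('wrist',[.4685,-.0967,.085],m),proj('wrist',[.476,-.038,.05],m))
E
```

```text
t 7.95 p [ 0.4713 -0.0441  0.1603] x [ 0.535 -0.845 -0.001] y [-0.006 -0.002 -1.   ] z [ 0.845  0.535 -0.006] F [ 1.9 -0.2 -0.4] g 0.572
TURN 0 rows 0 | SHIFT [-0.0025  0.0913  0.0078] rows 3 per [-0.0008  0.0304  0.0026]
[335.51675176 261.64158053] [275.73795064 329.35801117] [333.82724299 245.88379501]
```

View pics/w5.png

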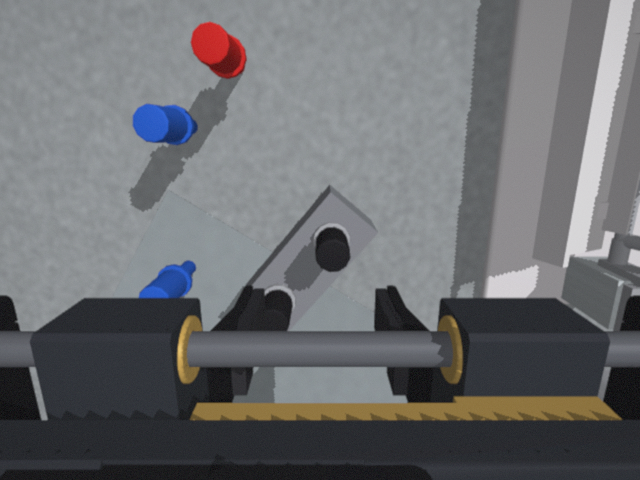

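{"method": "apply_moves", "body": {
  "moves": [
    [[-0.0012,0.02,0.0039,0,0.05],[-0.0012,0.02,0.0039,0,0.05],[0,0.025,0,0,0.05],[0,0.025,0,0,0.05],[0,0,0,0,0.05]]
  ]
}}

```text
time: 8.42
position: [0.478, -0.0308, 0.0689]
eef_rot: [-1.429, 0.784, -0.773]
wrist_force: [-2.3, 0.3, -1.0]
grip_width: 0.574
```

```bash
python3 - <<'E'
from h import *
plan([.476,-.038,.074],None)
a=snap('scene','s5.png');cv2.imwrite('pics/s5a.png',cv2.resize(a[130:280,180:380,::-1],None,fx=4,fy=4,interpolation=3))
E
```

```text
t 8.42 p [ 0.478  -0.0308  0.0689] x [ 0.542 -0.841 -0.005] y [-0.007  0.002 -1.   ] z [ 0.841  0.542 -0.005] F [-2.3  0.3 -1. ] g 0.574
TURN 0 rows 0 | SHIFT [ 0.0049 -0.0001 -0.0056] rows 1 per [ 0.0049 -0.0001 -0.0056]
```

View pics/s5a.png

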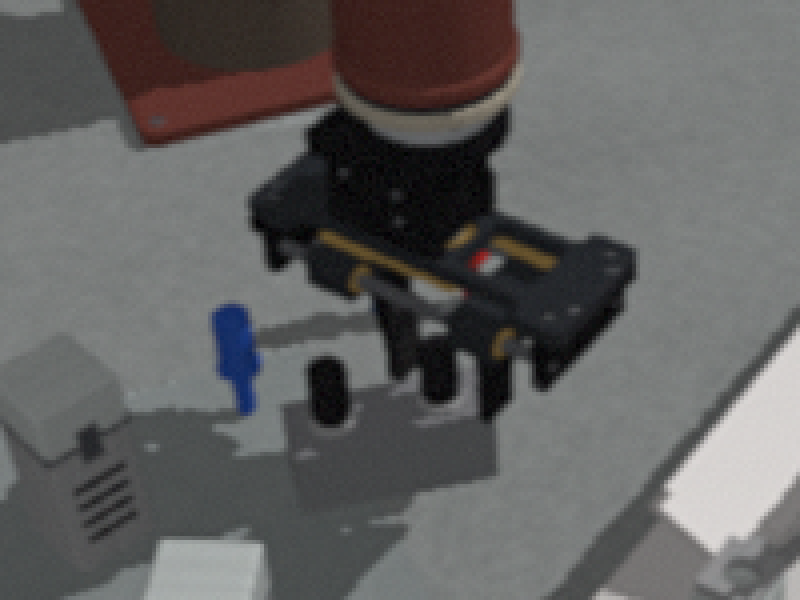

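{"method": "apply_moves", "body": {
  "moves": [
    [[0.005,0,-0.0056,0,0.05],[0,0,0,0,0.05],[0,0,0,0,0],[0,0,0,0,0],[0,0,0,0,0],[0,0,0,0,0],[0,0,0,0,0],[0,0,0,0,0]]
  ],
  "force": 30
}}

```text
time: 9.13
position: [0.4791, -0.0394, 0.0734]
eef_rot: [-1.427, 0.779, -0.779]
wrist_force: [-1.0, -0.0, 1.9]
grip_width: 0.241
```

{"method": "apply_moves", "body": {
  "moves": [
    [[0,-0.01,0,0,0],[0,-0.02,0,0,0],[0,-0.02,0,0,0],[0,-0.02,0,0,0],[0,-0.02,0,0,0],[0,-0.02,0,0,0],[0,0,0,0,0],[0,0,0,0,0]]
  ]
}}

```text
time: 9.8
position: [0.4796, -0.0394, 0.1845]
eef_rot: [-1.426, 0.777, -0.781]
wrist_force: [-0.4, 0.2, -2.0]
grip_width: 0.243
```

```bash
python3 - <<'E'
from h import *
h=rk(.03,.18,0)
plan([h[0],h[1],.174],None)
a=snap('scene','s6.png');cv2.imwrite('pics/s6a.png',cv2.resize(a[110:260,180:380,::-1],None,fx=4,fy=4,interpolation=3))
E
```

```text
t 9.8 p [ 0.4796 -0.0394  0.1845] x [ 0.541 -0.841  0.002] y [ 0.002 -0.001 -1.   ] z [0.841 0.541 0.002] F [-0.4  0.2 -2. ] g 0.243
TURN 0 rows 0 | SHIFT [-0.3227  0.0153  0.2066] rows 11 per [-0.0293  0.0014  0.0188]
```

View pics/s6a.png

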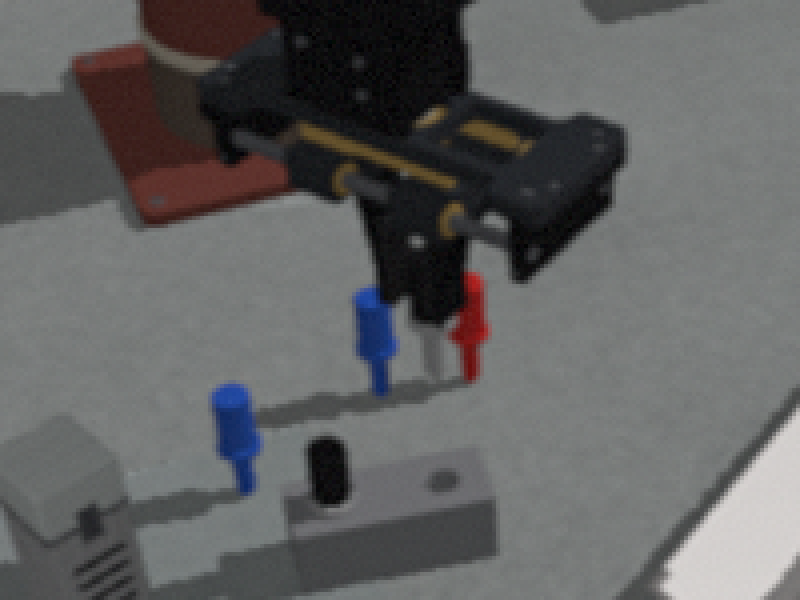

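{"method": "apply_moves", "body": {
  "moves": [
    [[-0.0323,0.001,0.0207,0,0],[-0.0323,0.001,0.0207,0,0],[-0.0323,0.001,0.0207,0,0],[-0.0323,0.001,0.0207,0,0],[-0.0323,0.001,0.0207,0,0],[-0.0323,0.001,0.0207,0,0],[-0.0323,0.001,0.0207,0,0],[-0.0323,0.001,0.0207,0,0],[-0.0323,0.001,0.0207,0,0],[-0.0323,0.001,0.0207,0,0]]
  ]
}}

```text
time: 10.68
position: [0.4778, 0.3455, 0.1718]
eef_rot: [-1.428, 0.781, -0.779]
wrist_force: [0.3, 0.2, -1.0]
grip_width: 0.244
```

{"method": "apply_moves", "body": {
  "moves": [
    [[0,0.01,0,0,0],[0,0.01,0,0,0],[0,0,0,0,0],[0,0,0,0,0]]
  ]
}}

```text
time: 11.02
position: [0.4785, 0.3423, 0.1517]
eef_rot: [-1.429, 0.781, -0.78]
wrist_force: [0.9, -0.2, -0.3]
grip_width: 0.248
```

```bash
python3 - <<'E'
from h import *
h=rk(.03,.18,0)
plan([h[0],h[1],.174],None)
a=snap('scene','s7.png');cv2.imwrite('pics/s7a.png',cv2.resize(a[70:220,360:520,::-1],None,fx=4,fy=4,interpolation=3))
a=snap('top','t7.png');cv2.imwrite('pics/t7a.png',cv2.resize(a[200:320,110:270,::-1],None,fx=5,fy=5,interpolation=3))
a=snap('wrist','w7.png')
E
```

```text
t 11.02 p [0.4785 0.3423 0.1517] x [ 0.539 -0.842  0.001] y [-0.002 -0.002 -1.   ] z [ 0.842  0.539 -0.003] F [ 0.9 -0.2 -0.3] g 0.248
TURN 0 rows 0 | SHIFT [-0.0009 -0.0173  0.0013] rows 1 per [-0.0009 -0.0173  0.0013]
```

View pics/s7a.png

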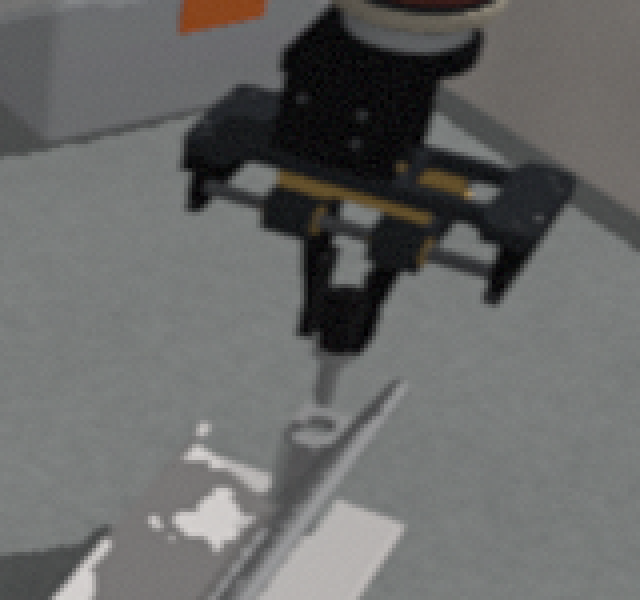

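View pics/t7a.png

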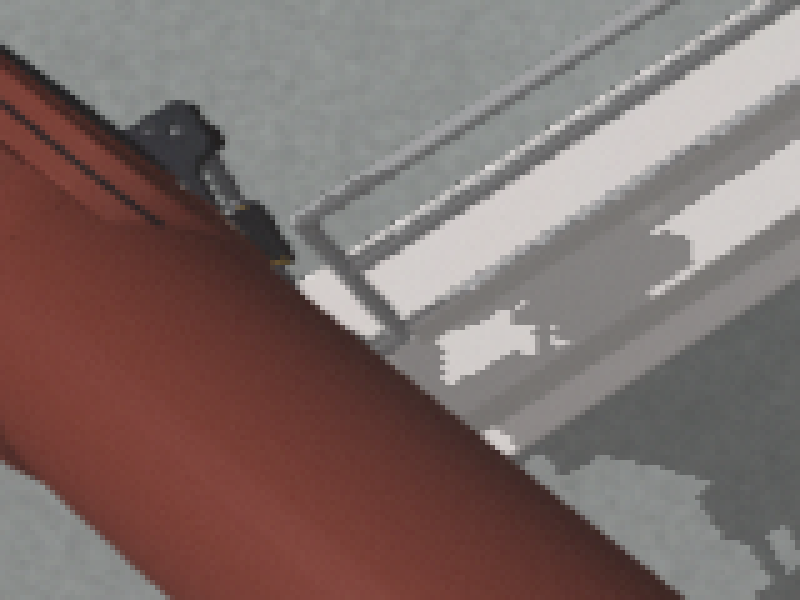

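View pics/w7.png

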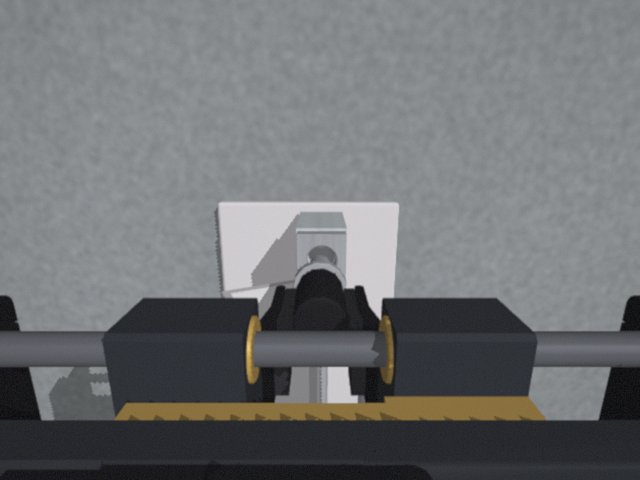

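```bash
python3 - <<'E'
import cv2
a=cv2.imread('pics/w7.png');cv2.imwrite('pics/w7a.png',cv2.resize(a[200:320,240:400],None,fx=5,fy=5,interpolation=3))
from h import *
print(onz('scene',440.75,170.5,.087),onz('scene',438.75,177.75,.076))
m=model('wrist')
p=r.get_obs()['position']
for q in([.479,.3435,.076],[.479,.3435,.065]): print(proj('wrist',np.array(q),m))
E
```

```text
[0.47302846 0.3481003  0.087     ] [0.4833087 0.3377247 0.076    ]
[322.81880944 263.37184337]
[322.68068898 257.90360261]
```

View pics/w7a.png

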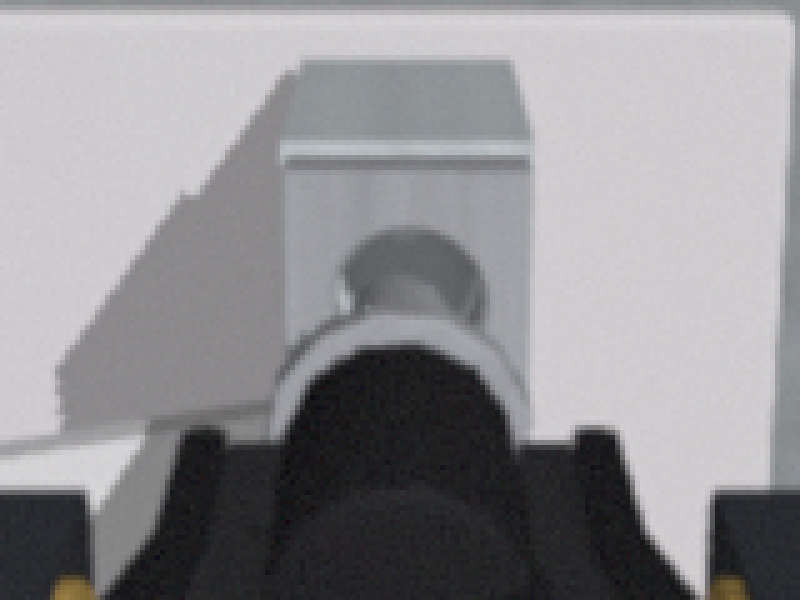

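```bash
python3 - <<'E'
from h import *
m=r.camera_model('wrist');T=np.array(m['tool_from_camera']);mt=(m,T);print(T.round(3))
for q in([0,.0235,0],[0,.0285,0],[-.013,.0235,0],[-.013,.0285,0],[.013,.0235,0],[0,.0645,0],[-.011,-.0115,0],[.011,-.0115,0],[0,-.0115,.011],[0,-.0115,-.011]): print(q,proj('wrist',np.array(q),mt))
E
```

```text
[[ 0.001  0.961  0.276 -0.076]
 [ 0.001 -0.276  0.961 -0.147]
 [ 1.    -0.001 -0.001 -0.002]
 [ 0.     0.     0.     1.   ]]
[0, 0.0235, 0] [323.70020897 300.60695371]
[0, 0.0285, 0] [323.59913305 296.43506435]
[-0.013, 0.0235, 0] [323.7605168  275.10114301]
[-0.013, 0.0285, 0] [323.65594155 271.50610874]
[0.013, 0.0235, 0] [323.64219356 325.1432374 ]
[0, 0.0645, 0] [322.999008   271.66501774]
[-0.011, -0.0115, 0] [324.66760922 311.57468093]
[0.011, -0.0115, 0] [324.50973721 361.84420904]
[0, -0.0115, 0.011] [352.61826622 337.19940857]
[0, -0.0115, -0.011] [296.55884702 337.22636493]
```

```bash
python3 - <<'E'
from h import *
m=r.camera_model('wrist');T=np.array(m['tool_from_camera']);mt=(m,T)
def ony(u,v,y):
    o,d=ray('wrist',u,v,mt); return (o+d*(y-o[1])/d[1]).round(4)
f=lambda x,y:(240+x/5,200+y/5)
print('collar far',ony(*f(401,312),.0235),'L',ony(*f(272,400),.0235),'R',ony(*f(530,400),.0235))
print('grip top far',ony(*f(400,487),-.0115),'L',ony(*f(278,560),-.0115),'R',ony(*f(527,560),-.0115))
print('hole far',ony(*f(412,228),.0757),'L',ony(*f(341,275),.0757),'R',ony(*f(487,285),.0757))
print('lug far edge',ony(*f(405,150),.0757),ony(*f(283,157),.0757),ony(*f(530,157),.0757))
print('shank L/R',ony(*f(362,290),.05),ony(*f(450,290),.05))
E
```

```text
collar far [-0.0193  0.0235 -0.0017] L [-0.0106  0.0235 -0.0139] R [-0.0105  0.0235  0.0105]
grip top far [-0.0169 -0.0115 -0.0018] L [-0.0108 -0.0115 -0.0112] R [-0.0108 -0.0115  0.008 ]
hole far [-0.0126  0.0757 -0.0003] L [-0.0067  0.0757 -0.0089] R [-0.0054  0.0757  0.0088]
lug far edge [-0.0222  0.0757 -0.0011] [-0.0214  0.0757 -0.0156] [-0.0213  0.0757  0.0137]
shank L/R [-0.013   0.05   -0.0058] [-0.013   0.05    0.0036]
```

{"method": "apply_moves", "body": {
  "moves": [
    [[0.0024,0,0.0014,0,0],[0,0.005,0,0,0],[0,0.006,0,0,0],[0,0.006,0,0,0],[0,0.006,0,0,0],[0,0,0,0,0],[0,0,0,0,0]]
  ]
}}

```text
time: 11.75
position: [0.4807, 0.3428, 0.1295]
eef_rot: [-1.428, 0.78, -0.779]
wrist_force: [0.6, -1.4, 0.5]
grip_width: 0.243
```

```bash
python3 - <<'E'
from h import *
st()
a=snap('wrist','w8.png');cv2.imwrite('pics/w8a.png',cv2.resize(a[200:320,240:400,::-1],None,fx=5,fy=5,interpolation=3))
E
```

```text
t 11.75 p [0.4807 0.3428 0.1295] x [ 0.541 -0.841 -0.   ] y [-0.001 -0.    -1.   ] z [ 0.841  0.541 -0.001] F [ 0.6 -1.4  0.5] g 0.243
```

View pics/w8a.png

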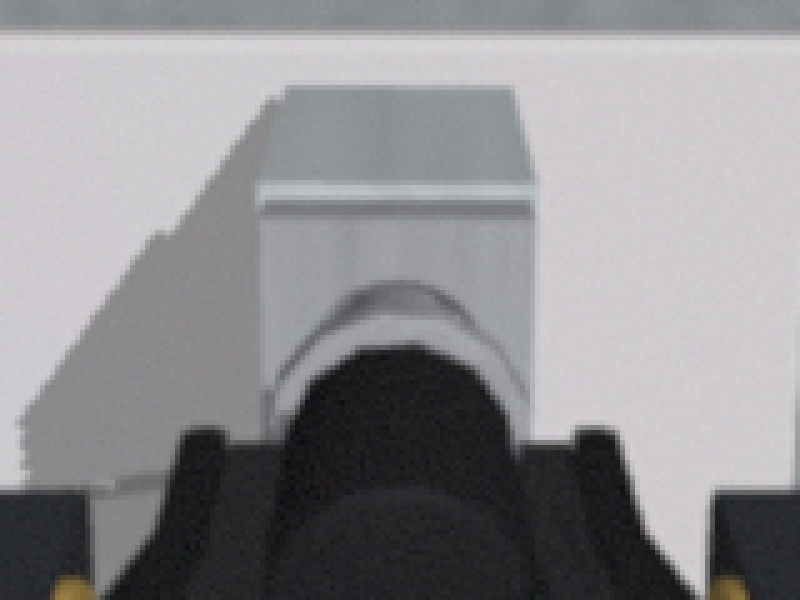

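{"method": "apply_moves", "body": {
  "moves": [
    [[0,0.005,0,0,0],[0,0.005,0,0,0],[0,0.005,0,0,0],[0,0.005,0,0,0],[0,0,0,0,0],[0,0,0,0,0]]
  ]
}}

```text
time: 12.3
position: [0.4809, 0.3427, 0.1096]
eef_rot: [-1.428, 0.78, -0.779]
wrist_force: [0.1, -1.0, -0.5]
grip_width: 0.245
```

{"method": "apply_moves", "body": {
  "moves": [
    [[0,0.003,0,0,0],[0,0.003,0,0,0],[0,0,0,0,0],[0,0,0,0,0]]
  ]
}}

```text
time: 12.63
position: [0.4814, 0.3429, 0.1045]
eef_rot: [-1.426, 0.779, -0.78]
wrist_force: [0.3, -2.9, 3.0]
grip_width: 0.242
```

```bash
python3 - <<'E'
from h import *
st()
a=snap('wrist','w9.png');cv2.imwrite('pics/w9a.png',cv2.resize(a[200:320,240:400,::-1],None,fx=5,fy=5,interpolation=3))
a=snap('scene','s9.png');cv2.imwrite('pics/s9a.png',cv2.resize(a[70:220,360:520,::-1],None,fx=4,fy=4,interpolation=3))
E
```

```text
t 12.63 p [0.4814 0.3429 0.1045] x [ 0.54  -0.841  0.   ] y [ 0.001 -0.    -1.   ] z [0.841 0.54  0.   ] F [ 0.3 -2.9  3. ] g 0.242
```

View pics/w9a.png

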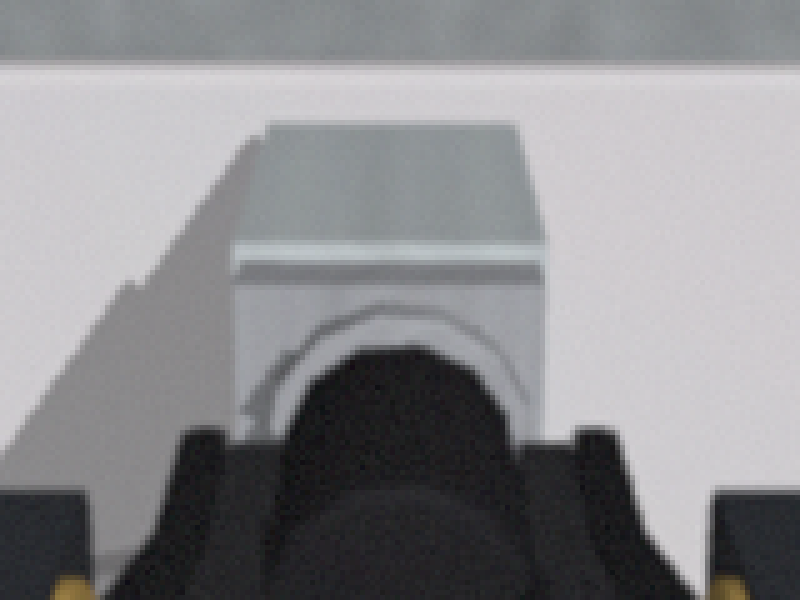

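View pics/s9a.png

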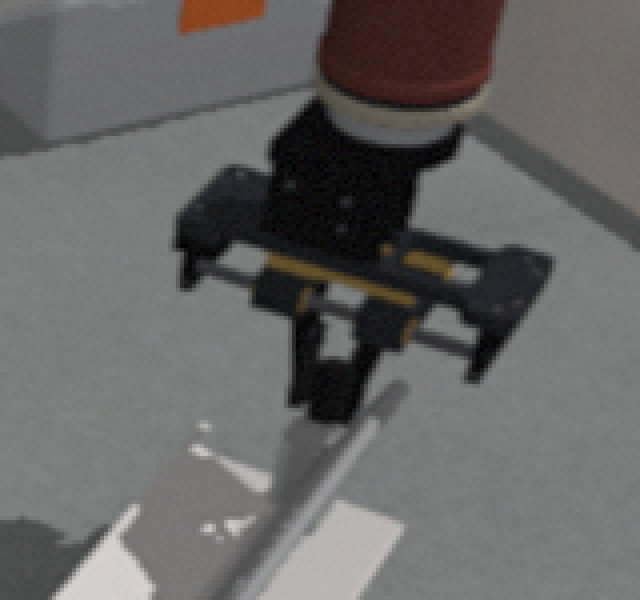

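{"method": "apply_moves", "body": {
  "moves": [
    [[0,0.002,0,0,0],[0,0,0,0,0],[0,0,0,0,0.05],[0,0,0,0,0.05],[0,0,0,0,0.05],[0,0,0,0,0.05]]
  ]
}}

```text
time: 13.23
position: [0.4808, 0.3432, 0.1019]
eef_rot: [-1.427, 0.779, -0.778]
wrist_force: [-0.6, 0.4, -0.4]
grip_width: 0.46
```

{"method": "apply_moves", "body": {
  "moves": [
    [[0,-0.015,0,0,0.05],[0,-0.02,0,0,0.05],[0,-0.02,0,0,0.05],[0,-0.02,0,0,0.05],[0,0,0,0,0.05],[0,0,0,0,0.05]]
  ]
}}

```text
time: 13.73
position: [0.4814, 0.3435, 0.1779]
eef_rot: [-1.425, 0.778, -0.78]
wrist_force: [0.2, 0.4, -1.0]
grip_width: 0.575
```

```bash
python3 - <<'E'
from h import *
a=snap('wrist','w10.png')
a=snap('scene','s10.png');cv2.imwrite('pics/s10a.png',cv2.resize(a[120:320,300:500,::-1],None,fx=3,fy=3,interpolation=3))
plan([.4685,-.0967,.15])
E
```

```text
t 13.83 p [0.4808 0.3426 0.1763] x [ 0.54  -0.841 -0.   ] y [-0.001 -0.001 -1.   ] z [ 0.841  0.54  -0.001] F [-0.6  0.2  1.2] g 0.572
TURN 0 rows 0 | SHIFT [ 0.363   0.0315 -0.2477] rows 13 per [ 0.0279  0.0024 -0.0191]
```

View pics/w10.png

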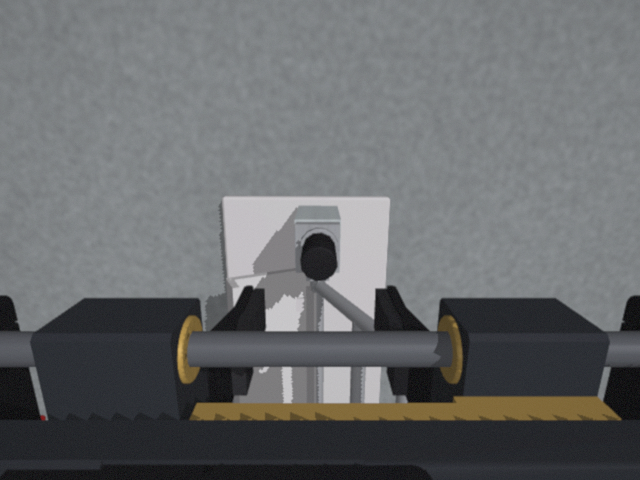

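View pics/s10a.png

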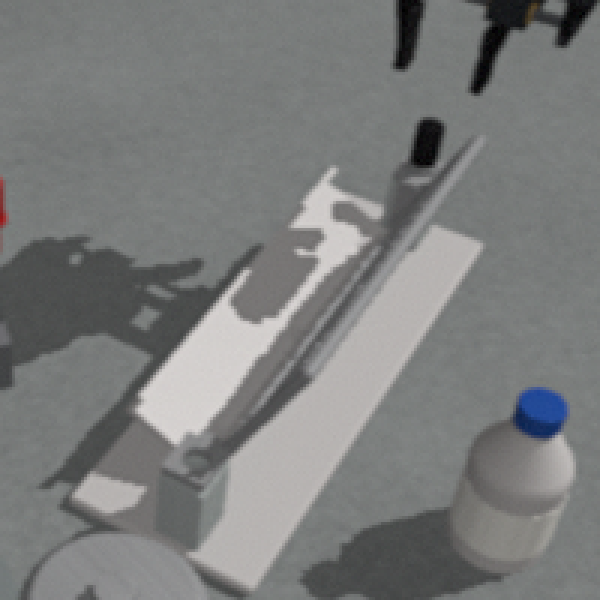

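{"method": "apply_moves", "body": {
  "moves": [
    [[0.03,0.001,-0.0205,0,0.05],[0.03,0.001,-0.0205,0,0.05],[0.03,0.001,-0.0205,0,0.05],[0.03,0.001,-0.0205,0,0.05],[0.03,0.001,-0.0205,0,0.05],[0.03,0.001,-0.0205,0,0.05],[0.03,0.001,-0.0205,0,0.05],[0.03,0.001,-0.0205,0,0.05],[0.03,0.001,-0.0205,0,0.05],[0.03,0.001,-0.0205,0,0.05]]
  ]
}}

```text
time: 14.67
position: [0.4697, -0.0221, 0.1662]
eef_rot: [-1.427, 0.78, -0.779]
wrist_force: [0.9, -0.6, -0.0]
grip_width: 0.572
```

{"method": "apply_moves", "body": {
  "moves": [
    [[0.03,0.01,-0.0205,0,0.05],[0.03,0.01,-0.0205,0,0.05],[0,0.01,0,0,0.05],[0,0,0,0,0.05],[0,0,0,0,0.05]]
  ]
}}

```text
time: 15.08
position: [0.4678, -0.0922, 0.1361]
eef_rot: [-1.426, 0.781, -0.777]
wrist_force: [0.8, 1.3, 0.5]
grip_width: 0.576
```

```bash
python3 - <<'E'
from h import *
plan([.4685,-.0967,.078])
a=snap('wrist','w11.png')
m=model('wrist')
print(proj('wrist',[.4685,-.0967,.085],m))
E
```

```text
t 15.08 p [ 0.4678 -0.0922  0.1361] x [ 0.54  -0.841 -0.002] y [-0.002  0.001 -1.   ] z [ 0.841  0.54  -0.001] F [0.8 1.3 0.5] g 0.576
TURN 0 rows 0 | SHIFT [ 0.0043  0.0631 -0.0018] rows 2 per [ 0.0021  0.0315 -0.0009]
[318.2788782  286.84324756]
```

View pics/w11.png

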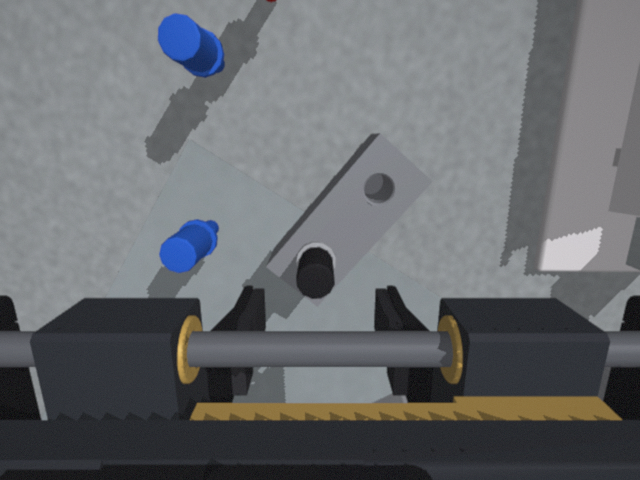

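```bash
python3 - <<'E'
from h import *
im=cv2.imread('pics/t0.png').astype(int);b=((im[...,0]-im[...,2])>60);b[:290]=0
n,l,s,c=cv2.connectedComponentsWithStats(b.astype(np.uint8));print(s,c)
for p in c[1:]:
    w=onz('top',*p,.06);d=w-np.array([.4685,-.0967,.06]);print(w.round(3),'toolx',d@[.54,-.841,0],'toolz',d@[.841,.54,0])
E
```

```text
[[     0      0    640    480 307041]
 [   357    303     11     11     80]
 [   317    324     10     10     79]] [[319.48847874 239.45939793]
 [361.6125     307.75      ]
 [321.63291139 328.18987342]]
[ 0.396 -0.126  0.06 ] toolx -0.014333385510783732 toolz -0.07716017796820773
[ 0.345 -0.027  0.06 ] toolx -0.12536060853525136 toolz -0.06568352860655204
```

Blue look-alike is 77 mm away along the jaw line; fingers reach 40 mm. Clear; descend and grip.

{"method": "apply_moves", "body": {
  "moves": [
    [[0.004,0.02,-0.0018,0,0.05],[0,0.02,0,0,0.05],[0,0.022,0,0,0.05],[0,0,0,0,0.05],[0,0,0,0,0.05]]
  ]
}}

```text
time: 15.55
position: [0.4691, -0.0958, 0.0752]
eef_rot: [-1.427, 0.779, -0.776]
wrist_force: [1.2, 0.6, -0.3]
grip_width: 0.579
```

{"method": "apply_moves", "body": {
  "moves": [
    [[0,0,0,0,0],[0,0,0,0,0],[0,0,0,0,0],[0,0,0,0,0],[0,0,0,0,0],[0,0,0,0,0]]
  ]
}}

```text
time: 16.05
position: [0.4696, -0.0973, 0.0756]
eef_rot: [-1.426, 0.779, -0.78]
wrist_force: [-1.6, -0.9, 3.4]
grip_width: 0.247
```

{"method": "apply_moves", "body": {
  "moves": [
    [[0,-0.01,0,0,0],[0,-0.02,0,0,0],[0,-0.02,0,0,0],[0,-0.02,0,0,0],[0,-0.02,0,0,0],[0,-0.02,0,0,0],[0,0,0,0,0],[0,0,0,0,0]]
  ]
}}

```text
time: 16.72
position: [0.4699, -0.0973, 0.1866]
eef_rot: [-1.426, 0.777, -0.781]
wrist_force: [-0.2, -0.3, -1.7]
grip_width: 0.244
```

```bash
python3 - <<'E'
from h import *
h=rk(.03,-.18,0)
plan([h[0],h[1],.16],None)
a=snap('wrist','w12.png')
E
```

```text
t 16.72 p [ 0.4699 -0.0973  0.1866] x [ 0.54  -0.841  0.002] y [ 0.002 -0.001 -1.   ] z [0.841 0.54  0.001] F [-0.2 -0.3 -1.7] g 0.244
TURN 0 rows 0 | SHIFT [-0.0061  0.0319  0.2457] rows 8 per [-0.0008  0.004   0.0307]
```

View pics/w12.png

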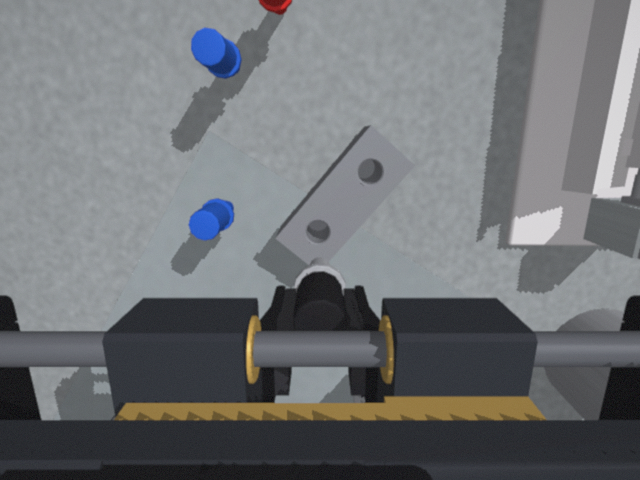

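{"method": "apply_moves", "body": {
  "moves": [
    [[-0.001,0.002,0.0307,0,0],[-0.001,0.002,0.0307,0,0],[-0.001,0.002,0.0307,0,0],[-0.001,0.002,0.0307,0,0],[-0.001,0.004,0.0307,0,0],[0,0.005,0.0307,0,0],[0,0.006,0.0307,0,0],[0,0.006,0.0307,0,0],[0,0,0,0,0],[0,0,0,0,0]]
  ]
}}

```text
time: 17.6
position: [0.6727, 0.0416, 0.1534]
eef_rot: [-1.428, 0.781, -0.774]
wrist_force: [-0.2, -1.2, -0.8]
grip_width: 0.239
```

```bash
python3 - <<'E'
from h import *
h=rk(.03,-.18,0)
plan([h[0],h[1],.16],None)
a=snap('wrist','w13.png');cv2.imwrite('pics/w13a.png',cv2.resize(a[220:340,240:400,::-1],None,fx=5,fy=5,interpolation=3))
E
```

```text
t 17.6 p [0.6727 0.0416 0.1534] x [ 0.543 -0.84  -0.004] y [-0.004  0.002 -1.   ] z [ 0.84   0.543 -0.003] F [-0.2 -1.2 -0.8] g 0.239
TURN 0 rows 0 | SHIFT [ 0.0012 -0.0016  0.0002] rows 1 per [ 0.0012 -0.0016  0.0002]
```

View pics/w13a.png

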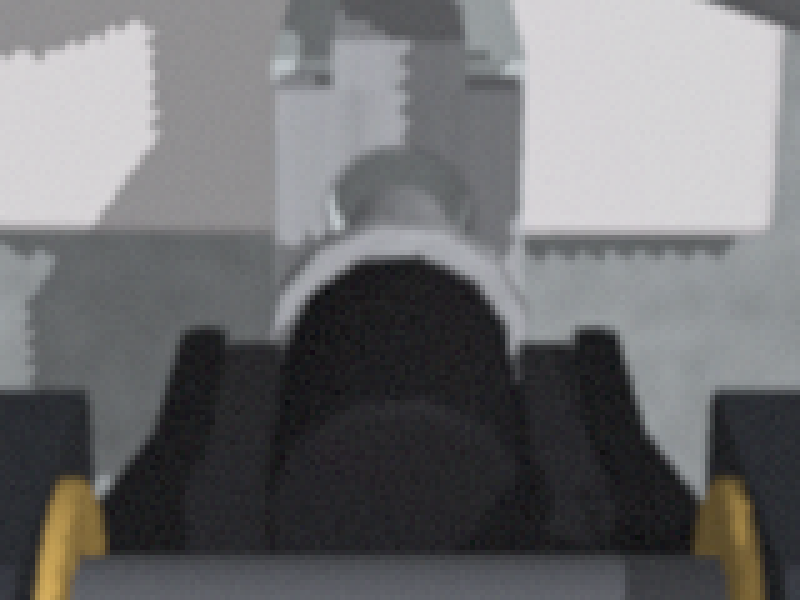

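```bash
python3 - <<'E'
from h import *
m=r.camera_model('wrist');T=np.array(m['tool_from_camera']);mt=(m,T)
def ony(u,v,y):
    o,d=ray('wrist',u,v,mt); return (o+d*(y-o[1])/d[1]).round(4)
f=lambda x,y:(240+x/5,220+y/5)
print('collar far',ony(*f(400,227),.0255),'L',ony(*f(272,330),.0255),'R',ony(*f(527,330),.0255))
print('grip top far',ony(*f(400,398),-.0095))
print('hole far',ony(*f(400,148),.0774),'L',ony(*f(330,195),.0774),'R',ony(*f(472,195),.0774))
print('shank',ony(*f(360,205),.055),ony(*f(450,205),.055))
E
```

```text
collar far [-0.0171  0.0255 -0.0018] L [-0.0067  0.0255 -0.014 ] R [-0.0067  0.0255  0.0104]
grip top far [-0.0151 -0.0095 -0.0018]
hole far [-0.0096  0.0774 -0.0017] L [-0.0036  0.0774 -0.0103] R [-0.0036  0.0774  0.0071]
shank [-0.0096  0.055  -0.0062] [-0.0096  0.055   0.0038]
```

{"method": "apply_moves", "body": {
  "moves": [
    [[0.003,0,0,0,0],[0,0.005,0,0,0],[0,0.006,0,0,0],[0,0.006,0,0,0],[0,0.006,0,0,0],[0,0,0,0,0],[0,0,0,0,0]]
  ]
}}

```text
time: 18.23
position: [0.6744, 0.037, 0.1326]
eef_rot: [-1.427, 0.78, -0.779]
wrist_force: [-1.4, -0.0, -1.1]
grip_width: 0.241
```

```bash
python3 - <<'E'
from h import *
st()
a=snap('wrist','w14.png');cv2.imwrite('pics/w14a.png',cv2.resize(a[200:320,240:400,::-1],None,fx=5,fy=5,interpolation=3))
E
```

```text
t 18.23 p [0.6744 0.037  0.1326] x [ 0.54  -0.841 -0.   ] y [-0.001 -0.    -1.   ] z [ 0.841  0.54  -0.001] F [-1.4 -0.  -1.1] g 0.241
```

View pics/w14a.png

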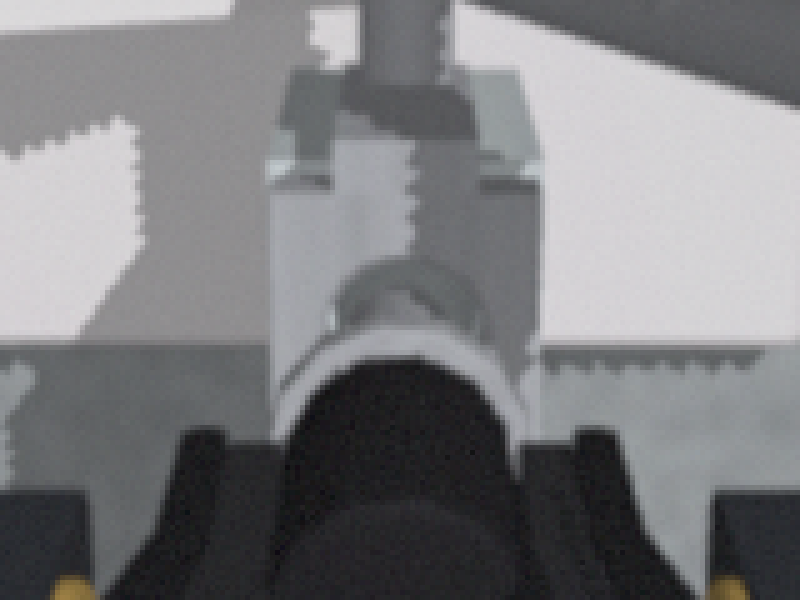

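```bash
python3 - <<'E'
from h import *
m=r.camera_model('wrist');T=np.array(m['tool_from_camera']);mt=(m,T)
def ony(u,v,y):
    o,d=ray('wrist',u,v,mt); return (o+d*(y-o[1])/d[1]).round(4)
f=lambda x,y:(240+x/5,200+y/5)
print('collar far',ony(*f(400,327),.0255))
print('hole far',ony(*f(405,257),.0566),'L',ony(*f(330,310),.0566),'R',ony(*f(482,310),.0566))
print('pin1 case: collar',ony(*f(400,312),.0235),'hole',ony(*f(400,283),.0535))
plan(np.r_[rk(.03,-.18,0)[:2],.13])
E
```

```text
collar far [-0.0171  0.0255 -0.0018]
hole far [-0.0147  0.0566 -0.0012] L [-0.0085  0.0566 -0.0095] R [-0.0085  0.0566  0.0074]
pin1 case: collar [-0.0193  0.0235 -0.0018] hole [-0.0127  0.0535 -0.0017]
t 18.28 p [0.6748 0.0372 0.1331] x [ 0.54  -0.841 -0.   ] y [-0.  0. -1.] z [ 0.841  0.54  -0.   ] F [-0.8 -0.7  0.1] g 0.24
TURN 0 rows 0 | SHIFT [-0.0036  0.0081  0.0008] rows 1 per [-0.0036  0.0081  0.0008]
```

{"method": "apply_moves", "body": {
  "moves": [
    [[-0.0016,0,0.0005,0,0],[0,0,0,0,0],[0,0.005,0,0,0],[0,0.005,0,0,0],[0,0.005,0,0,0],[0,0.005,0,0,0],[0,0,0,0,0],[0,0,0,0,0]]
  ]
}}

```text
time: 18.95
position: [0.6741, 0.0388, 0.1126]
eef_rot: [-1.427, 0.78, -0.779]
wrist_force: [0.0, 0.6, -1.2]
grip_width: 0.242
```

{"method": "apply_moves", "body": {
  "moves": [
    [[0,0.003,0,0,0],[0,0.003,0,0,0],[0,0,0,0,0],[0,0,0,0,0]]
  ]
}}

```text
time: 19.28
position: [0.6744, 0.0388, 0.1071]
eef_rot: [-1.427, 0.779, -0.779]
wrist_force: [0.2, -0.1, -0.0]
grip_width: 0.245
```

```bash
python3 - <<'E'
from h import *
st()
a=snap('wrist','w15.png');cv2.imwrite('pics/w15a.png',cv2.resize(a[200:320,240:400,::-1],None,fx=5,fy=5,interpolation=3))
E
```

```text
t 19.28 p [0.6744 0.0388 0.1071] x [ 0.54  -0.841 -0.   ] y [-0.  0. -1.] z [ 0.841  0.54  -0.   ] F [ 0.2 -0.1 -0. ] g 0.245
```

View pics/w15a.png

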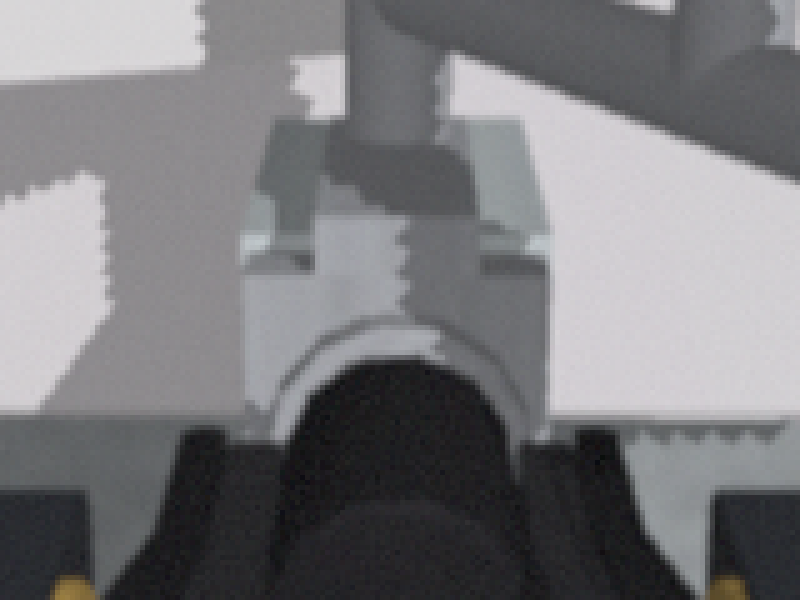

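Pin 2 is down to its collar. Push a touch, release and rise.

{"method": "apply_moves", "body": {
  "moves": [
    [[0,0.003,0,0,0],[0,0,0,0,0],[0,0,0,0,0.05],[0,0,0,0,0.05],[0,0,0,0,0.05],[0,0,0,0,0.05]]
  ]
}}

```text
time: 19.83
position: [0.6744, 0.0388, 0.1039]
eef_rot: [-1.427, 0.779, -0.779]
wrist_force: [0.1, 0.2, 0.0]
grip_width: 0.46
```

{"method": "apply_moves", "body": {
  "moves": [
    [[0,-0.015,0,0,0.05],[0,-0.02,0,0,0.05],[0,-0.02,0,0,0.05],[0,-0.02,0,0,0.05],[0,-0.02,0,0,0.05],[0,-0.02,0,0,0.05],[0,0,0,0,0.05],[0,0,0,0,0.05]]
  ]
}}

```text
time: 20.5
position: [0.6751, 0.0391, 0.2214]
eef_rot: [-1.425, 0.777, -0.781]
wrist_force: [-0.0, -0.4, -0.7]
grip_width: 0.577
```

```bash
python3 - <<'E'
from h import *
st();print(np.round(r.get_obs()['joints'],2))
a=snap('scene','s16.png');a=snap('top','t16.png')
E
```

```text
t 20.5 p [0.6751 0.0391 0.2214] x [ 0.541 -0.841  0.001] y [ 0.003  0.    -1.   ] z [0.841 0.541 0.003] F [-0.  -0.4 -0.7] g 0.577
[ 0.34  0.47 -0.65  1.39  0.28  1.38  0.26]
```

View pics/s16.png

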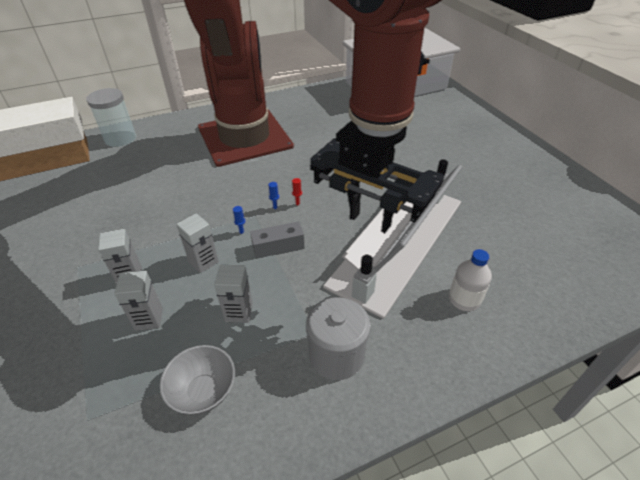

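View pics/t16.png

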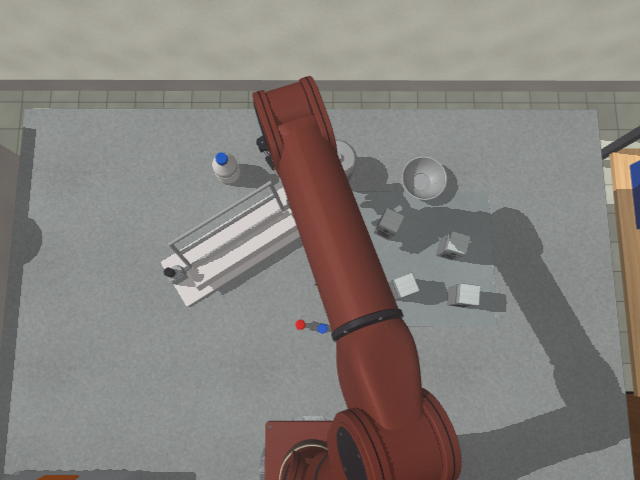

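```bash
python3 - <<'E'
from h import *
plan([.6086,-.1959,.20],-.472)
E
```

```text
t 20.6 p [0.6742 0.0388 0.219 ] x [ 0.541 -0.841 -0.   ] y [-0. -0. -1.] z [ 0.841  0.541 -0.   ] F [-0.3  0.1 -0.4] g 0.573
TURN 1.043 rows 9 | SHIFT [0.2388 0.024  0.0483] rows 7 per [0.0341 0.0034 0.0069]
```

{"method": "apply_moves", "body": {
  "moves": [
    [[0,0,0,0.116,0.087],[0,0,0,0.116,0.087],[0,0,0,0.116,0.087],[0,0,0,0.116,0.087],[0,0,0,0.116,0.087],[0,0,0,0.116,0.087],[0,0,0,0.116,0.087],[0,0,0,0.116,0.087],[0,0,0,0.115,0.087]]
  ]
}}

```text
time: 21.35
position: [0.6738, 0.0387, 0.2179]
eef_rot: [-0.946, 1.553, -1.551]
wrist_force: [-0.3, -0.6, -0.9]
grip_width: 0.994
```

{"method": "apply_moves", "body": {
  "moves": [
    [[0.034,0.003,0.007,0,0.087],[0.034,0.003,0.007,0,0.087],[0.034,0.003,0.007,0,0.087],[0.034,0.003,0.007,0,0.087],[0.034,0.003,0.007,0,0.087],[0.034,0.003,0.007,0,0.087],[0.034,0.004,0.007,0,0.087],[0,0,0,0,0.087],[0,0,0,0,0.087]]
  ]
}}

```text
time: 22.1
position: [0.6081, -0.1986, 0.1957]
eef_rot: [-0.947, 1.553, -1.551]
wrist_force: [-0.5, 0.9, -0.2]
grip_width: 1.002
```

```bash
python3 - <<'E'
from h import *
plan([.6086,-.1959,.082],-.472)
m=model('wrist');snap('wrist','w17.png')
c=np.array([.6086,-.1959,.115]);
for s in((1,1),(1,-1),(-1,-1),(-1,1)):
    a=-.472;q=c+.024*(s[0]*np.array([np.cos(a),np.sin(a),0])+s[1]*np.array([-np.sin(a),np.cos(a),0]));print(proj('wrist',q,m).round(0))
E
```

```text
t 22.1 p [ 0.6081 -0.1986  0.1957] x [-0.459 -0.888  0.001] y [-0.003 -0.    -1.   ] z [ 0.888 -0.459 -0.002] F [-0.5  0.9 -0.2] g 1.002
TURN -0.005 rows 1 | SHIFT [-0.0028  0.1187 -0.0005] rows 4 per [-0.0007  0.0297 -0.0001]
[360. 217.]
[359. 292.]
[283. 292.]
[281. 218.]
```

View pics/w17.png

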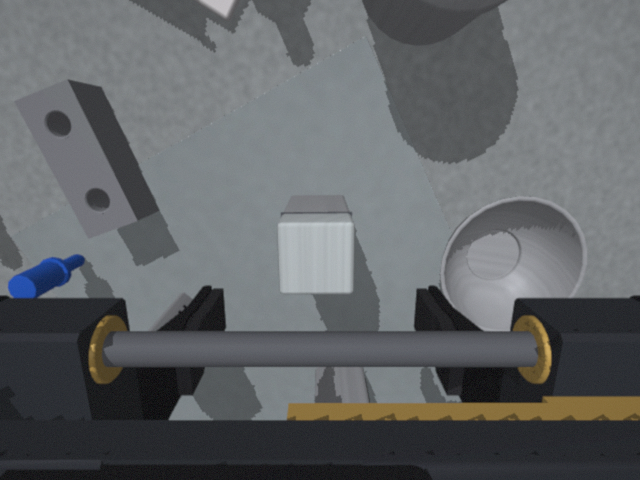

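{"method": "apply_moves", "body": {
  "moves": [
    [[0,0.03,0,0,0.087],[0,0.03,0,0,0.087],[0,0.03,0,0,0.087],[0,0.028,0,0,0.087],[0,0,0,0,0.087],[0,0,0,0,0],[0,0,0,0,0],[0,0,0,0,0],[0,0,0,0,0],[0,0,0,0,0]]
  ],
  "force": 25
}}

```text
time: 22.98
position: [0.6107, -0.1956, 0.0808]
eef_rot: [-0.946, 1.546, -1.549]
wrist_force: [-0.1, -0.6, 0.9]
grip_width: 0.707
```

{"method": "apply_moves", "body": {
  "moves": [
    [[0,0,0,0,0],[0,0,0,0,0],[0,-0.02,0,0,0],[0,-0.03,0,0,0],[0,-0.03,0,0,0],[0,-0.03,0,0,0],[0,-0.03,0,0,0],[0,-0.03,0,0,0],[0,0,0,0,0],[0,0,0,0,0]]
  ]
}}

```text
time: 23.82
position: [0.6105, -0.1956, 0.2508]
eef_rot: [-0.945, 1.545, -1.549]
wrist_force: [0.4, -0.1, -3.7]
grip_width: 0.547
```

```bash
python3 - <<'E'
from h import *
plan(rk(.006,-.114,.23),-1.0)
print(np.round(r.get_obs()['joints'],2))
snap('wrist','w18.png');snap('scene','s18.png')
E
```

```text
t 23.82 p [ 0.6105 -0.1956  0.2508] x [-0.455 -0.891 -0.   ] y [ 0.003 -0.001 -1.   ] z [ 0.891 -0.455  0.003] F [ 0.4 -0.1 -3.7] g 0.547
TURN 0.528 rows 5 | SHIFT [-0.1566  0.0256 -0.2308] rows 9 per [-0.0174  0.0028 -0.0256]
[ 0.55  0.34 -0.39  1.45  0.13  1.38 -0.33]
```

View pics/w18.png

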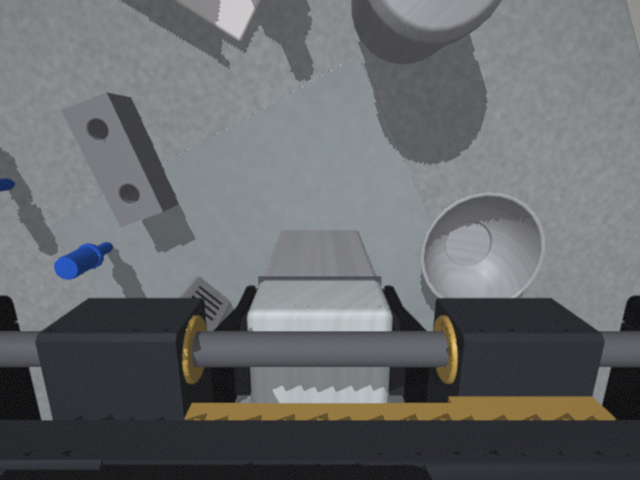

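View pics/s18.png

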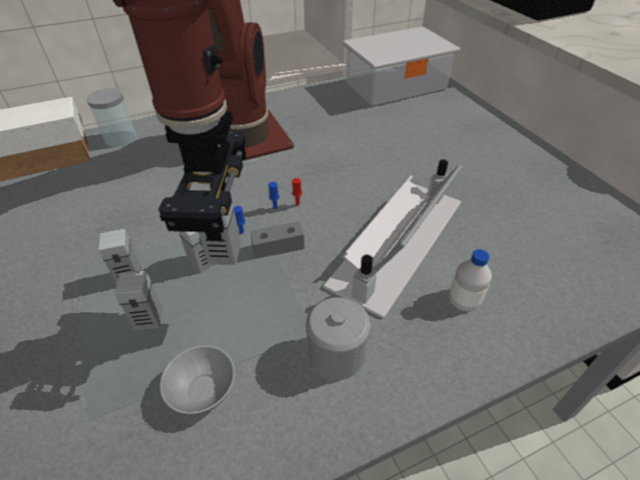

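```bash
python3 - <<'E'
from h import *
m=r.camera_model('wrist');T=np.array(m['tool_from_camera']);mt=(m,T)
def ony(u,v,y):
    o,d=ray('wrist',u,v,mt); return (o+d*(y-o[1])/d[1]).round(4)
print(ony(320,281,-.034),ony(320,278,-.015),ony(320,231,.081))
E
```

```text
[-0.0304 -0.034  -0.0011] [-0.0242 -0.015  -0.0011] [-0.0184  0.081  -0.001 ]
```

{"method": "apply_moves", "body": {
  "moves": [
    [[0,0,0,0.106,0],[0,0,0,0.106,0],[0,0,0,0.106,0],[0,0,0,0.105,0],[0,0,0,0.105,0]]
  ]
}}

```text
time: 24.33
position: [0.6089, -0.1953, 0.2468]
eef_rot: [-0.556, 1.904, -1.9]
wrist_force: [0.3, -0.1, -2.7]
grip_width: 0.547
```

```bash
python3 - <<'E'
from h import *
plan(rk(.012,-.114,.25),-1.0)
E
```

```text
t 24.33 p [ 0.6089 -0.1953  0.2468] x [-0.844 -0.536  0.002] y [-0.004  0.001 -1.   ] z [ 0.536 -0.844 -0.003] F [ 0.3 -0.1 -2.7] g 0.547
TURN -0.005 rows 1 | SHIFT [-0.1639  0.002  -0.2297] rows 9 per [-0.0182  0.0002 -0.0255]
```

{"method": "apply_moves", "body": {
  "moves": [
    [[-0.0182,0,-0.0255,0,0],[-0.0182,0,-0.0255,0,0],[-0.0182,0,-0.0255,0,0],[-0.0182,0,-0.0255,0,0],[-0.0182,0,-0.0255,0,0],[-0.0182,0,-0.0255,0,0],[-0.0182,0,-0.0255,0,0],[-0.0182,0,-0.0255,0,0],[-0.0182,0,-0.0255,0,0],[0,0,0,0,0]]
  ]
}}

```text
time: 25.17
position: [0.6217, 0.095, 0.2472]
eef_rot: [-0.567, 1.898, -1.887]
wrist_force: [-1.5, 2.1, -2.7]
grip_width: 0.548
```

{"method": "apply_moves", "body": {
  "moves": [
    [[0,0.02,0,0,0],[0,0.03,0,0,0],[0,0.03,0,0,0],[0,0,0,0,0],[0,0,0,0,0]]
  ]
}}

```text
time: 25.58
position: [0.6219, 0.0856, 0.1667]
eef_rot: [-0.563, 1.901, -1.899]
wrist_force: [0.4, 0.0, -1.9]
grip_width: 0.548
```

```bash
python3 - <<'E'
from h import *
plan(rk(.012,-.114,.1345),-1.0)
snap('wrist','w19.png');a=snap('scene','s19.png');cv2.imwrite('pics/s19a.png',cv2.resize(a[120:320,300:500,::-1],None,fx=3,fy=3,interpolation=3))
E
```

```text
t 25.58 p [0.6219 0.0856 0.1667] x [-0.841 -0.54   0.005] y [-0.006 -0.001 -1.   ] z [ 0.54  -0.841 -0.003] F [ 0.4  0.  -1.9] g 0.548
TURN 0.0 rows 1 | SHIFT [-0.0013  0.0372 -0.0003] rows 2 per [-0.0007  0.0186 -0.0001]
```

View pics/w19.png

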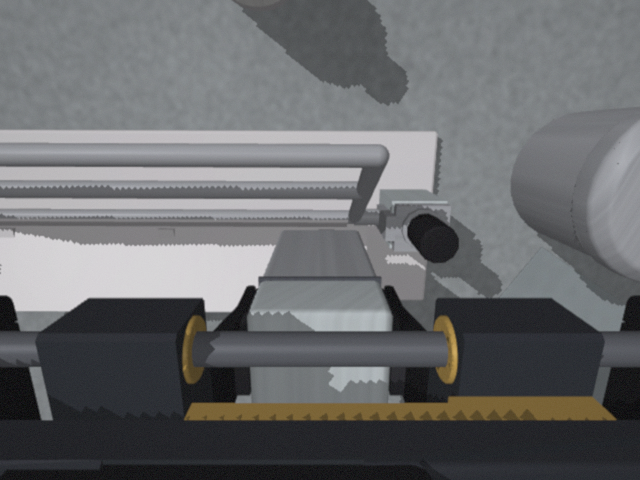

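View pics/s19a.png

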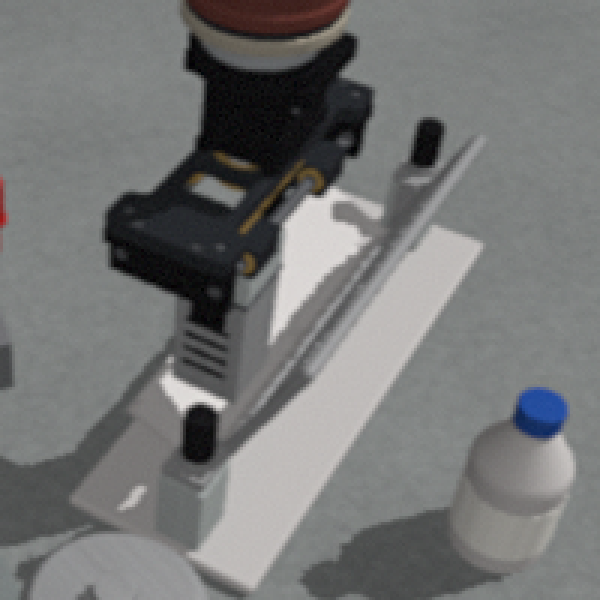

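{"method": "apply_moves", "body": {
  "moves": [
    [[0,0.012,0,0,0],[0,0.012,0,0,0],[0,0.006,0,0,0],[0,0,0,0,0],[0,0,0,0,0]]
  ]
}}

```text
time: 26.1
position: [0.6232, 0.086, 0.1385]
eef_rot: [-0.558, 1.898, -1.898]
wrist_force: [-2.0, -0.2, -2.0]
grip_width: 0.551
```

```bash
python3 - <<'E'
from h import *
st()
snap('wrist','w20.png');a=snap('scene','s20.png');cv2.imwrite('pics/s20a.png',cv2.resize(a[120:320,300:500,::-1],None,fx=3,fy=3,interpolation=3))
E
```

```text
t 26.1 p [0.6232 0.086  0.1385] x [-0.842 -0.54   0.001] y [-0.002 -0.    -1.   ] z [ 0.54  -0.842 -0.001] F [-2.  -0.2 -2. ] g 0.551
```

View pics/s20a.png

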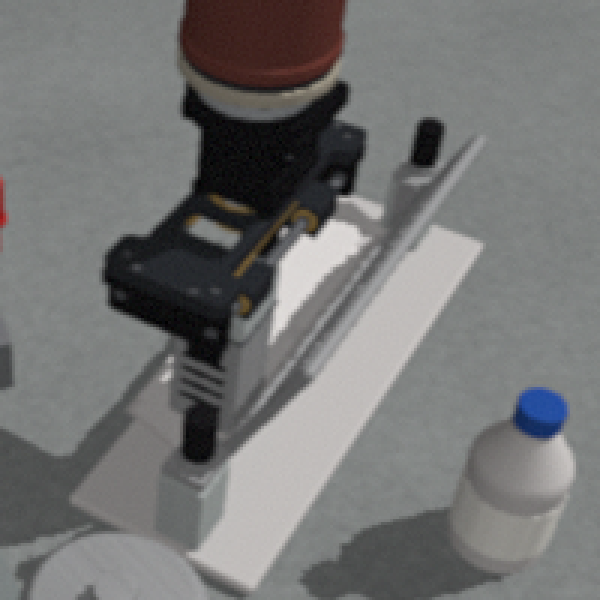

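{"method": "apply_moves", "body": {
  "moves": [
    [[0,0.003,0,0,0],[0,0.003,0,0,0],[0,0,0,0,0],[0,0,0,0,0]]
  ]
}}

```text
time: 26.53
position: [0.623, 0.0859, 0.1328]
eef_rot: [-0.558, 1.898, -1.898]
wrist_force: [-5.4, -0.8, -2.4]
grip_width: 0.546
```

{"method": "apply_moves", "body": {
  "moves": [
    [[0,0.003,0,0,0],[0,0,0,0,0],[0,0,0,0,0]]
  ]
}}

```text
time: 26.78
position: [0.6234, 0.086, 0.13]
eef_rot: [-0.558, 1.898, -1.898]
wrist_force: [-5.0, -0.9, -2.6]
grip_width: 0.548
```

```bash
python3 - <<'E'
from h import *
o,M=st();p=o['position']-ORG;print(p@XR,p@YR)
snap('wrist','w21.png')
E
```

```text
t 26.78 p [0.6234 0.086  0.13  ] x [-0.842 -0.54   0.001] y [-0.001 -0.    -1.   ] z [ 0.54  -0.842 -0.   ] F [-5.  -0.9 -2.6] g 0.548
0.012344400165372912 -0.11486824603395265
```

View pics/w21.png

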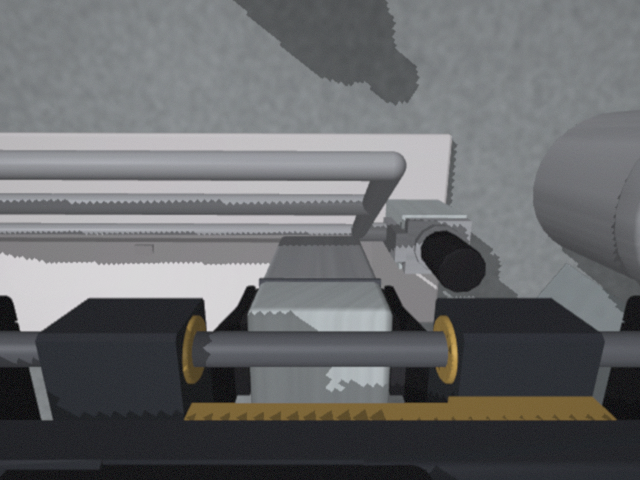

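{"method": "apply_moves", "body": {
  "moves": [
    [[0.003,0,0,0,0],[0,0,0,0,0],[0,0.003,0,0,0],[0,0,0,0,0],[0,0,0,0,0]]
  ]
}}

```text
time: 27.25
position: [0.6222, 0.0847, 0.128]
eef_rot: [-0.554, 1.896, -1.897]
wrist_force: [1.5, -0.1, 1.1]
grip_width: 0.553
```

```bash
python3 - <<'E'
from h import *
o,M=st();p=o['position']-ORG;print(p@XR,p@YR)
a=snap('wrist','w22.png');cv2.imwrite('pics/w22a.png',cv2.resize(a[180:340,220:420,::-1],None,fx=4,fy=3.75,interpolation=3))
E
```

```text
t 27.25 p [0.6222 0.0847 0.128 ] x [-0.841 -0.54  -0.002] y [ 0.002  0.    -1.   ] z [ 0.54  -0.841  0.001] F [ 1.5 -0.1  1.1] g 0.553
0.010648927028810587 -0.11528072494869569
```

View pics/w22a.png

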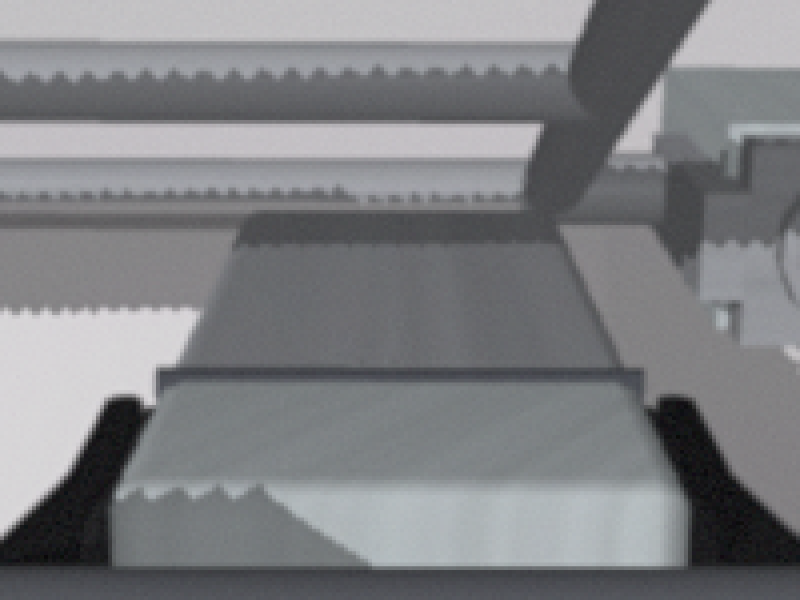

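```bash
python3 - <<'E'
from h import *
m=r.camera_model('wrist');T=np.array(m['tool_from_camera']);mt=(m,T)
def ony(u,v,y):
    o,d=ray('wrist',u,v,mt); return (o+d*(y-o[1])/d[1]).round(4)
for v,y in((309,-.034),(281,-.006),(231,.081),(236,.081)): print(v,y,ony(320,v,y))
E
```

```text
309 -0.034 [-0.0204 -0.034  -0.0002]
281 -0.006 [-0.0192 -0.006  -0.0002]
231 0.081 [-0.018   0.081  -0.0001]
236 0.081 [-0.0148  0.081  -0.0001]
```

{"method": "apply_moves", "body": {
  "moves": [
    [[-0.004,0.001,0,0,0],[-0.004,0.002,0,0,0],[-0.004,0.002,0,0,0],[-0.004,0.002,0,0,0],[0,0,0,0,0],[0,0,0,0,0]]
  ],
  "force": 15
}}

```text
time: 27.8
position: [0.6363, 0.0939, 0.1214]
eef_rot: [-0.553, 1.896, -1.897]
wrist_force: [1.1, -0.2, 7.9]
grip_width: 0.553
```

```bash
python3 - <<'E'
from h import *
o,M=st();p=o['position']-ORG;print(p@XR,p@YR)
a=snap('wrist','w23.png');cv2.imwrite('pics/w23a.png',cv2.resize(a[180:340,220:420,::-1],None,fx=4,fy=3.75,interpolation=3))
a=snap('scene','s23.png');cv2.imwrite('pics/s23a.png',cv2.resize(a[120:320,300:500,::-1],None,fx=3,fy=3,interpolation=3))
E
```

```text
t 27.8 p [0.6363 0.0939 0.1214] x [-0.841 -0.54  -0.003] y [ 0.003  0.001 -1.   ] z [ 0.54  -0.841  0.001] F [ 1.1 -0.2  7.9] g 0.553
0.02746991042050944 -0.11513680048772221
```

View pics/w23a.png

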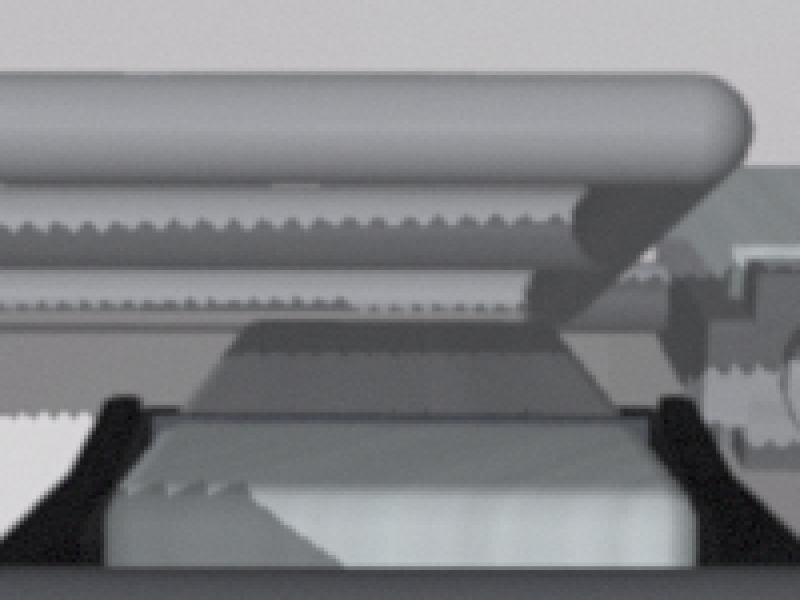

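View pics/s23a.png

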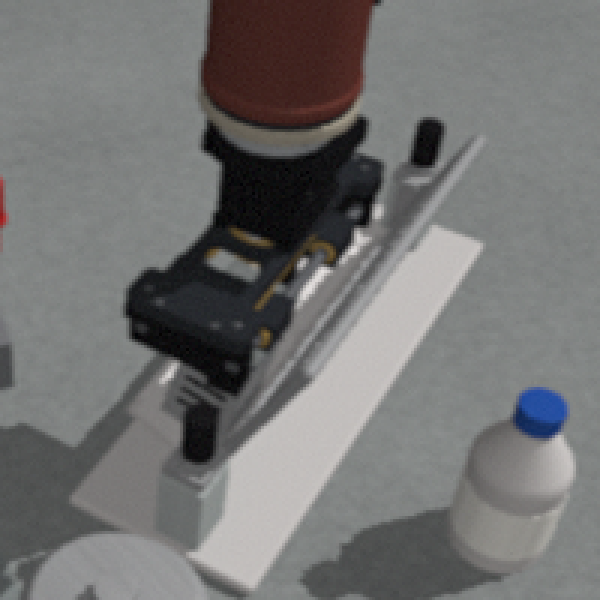

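{"method": "apply_moves", "body": {
  "moves": [
    [[-0.004,0.001,0,0,0],[-0.004,0.002,0,0,0],[-0.003,0.002,0,0,0],[0,0,0,0,0],[0,0,0,0,0.06],[0,0,0,0,0.06],[0,0,0,0,0.06],[0,0,0,0,0.06],[0,0,0,0,0.06]]
  ]
}}

```text
time: 28.65
position: [0.6437, 0.0991, 0.1148]
eef_rot: [-0.557, 1.898, -1.898]
wrist_force: [-0.5, -0.4, 0.1]
grip_width: 0.681
```

```bash
python3 - <<'E'
from h import *
o,M=st();p=o['position']-ORG;print(p@XR,p@YR)
a=snap('wrist','w24.png')
a=snap('scene','s24.png');cv2.imwrite('pics/s24a.png',cv2.resize(a[120:320,300:500,::-1],None,fx=3,fy=3,interpolation=3))
E
```

```text
t 28.65 p [0.6437 0.0991 0.1148] x [-0.841 -0.54   0.001] y [-0.001 -0.    -1.   ] z [ 0.54  -0.841 -0.   ] F [-0.5 -0.4  0.1] g 0.681
0.036532910014066666 -0.11478072830909927
```

View pics/w24.png

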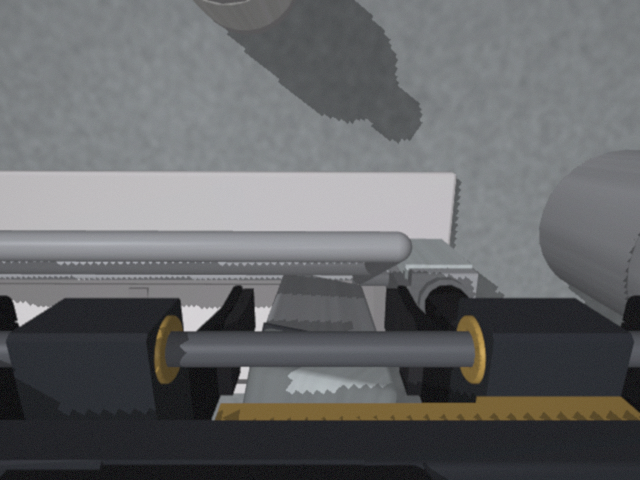

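View pics/s24a.png

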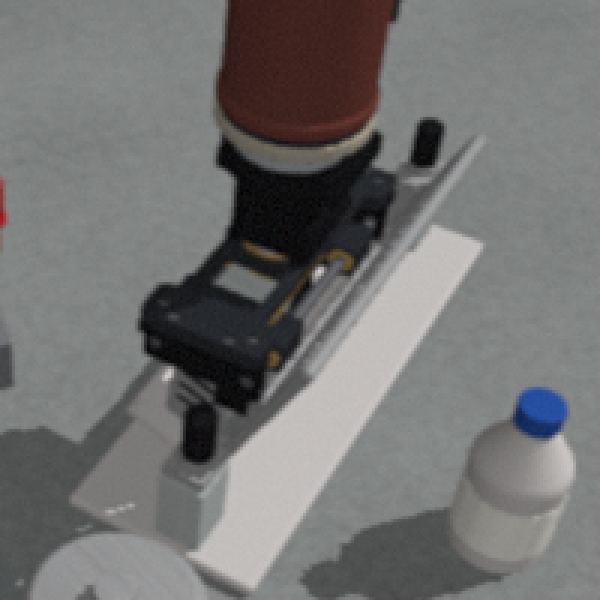

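{"method": "apply_moves", "body": {
  "moves": [
    [[0,-0.015,0,0,0.06],[0,-0.02,0,0,0.06],[0,-0.03,0,0,0.06],[0,-0.03,0,0,0.06],[0,-0.03,0,0,0.087],[0.03,0,0,0,0.087],[0.03,0,0,0,0.087],[0.03,0,0,0,0.087],[0,0,0,0,0.087]]
  ]
}}

```text
time: 29.5
position: [0.5649, 0.047, 0.2404]
eef_rot: [-0.556, 1.898, -1.903]
wrist_force: [1.8, -1.4, -0.3]
grip_width: 0.961
```

```bash
python3 - <<'E'
from h import *
o,M=st();p=o['position']-ORG;print(p@XR,p@YR)
a=snap('wrist','w25.png')
a=snap('scene','s25.png');cv2.imwrite('pics/s25a.png',cv2.resize(a[120:320,300:500,::-1],None,fx=3,fy=3,interpolation=3))
a=snap('top','t25.png')
E
```

```text
t 29.5 p [0.5649 0.047  0.2404] x [-0.843 -0.538  0.003] y [-0.001 -0.003 -1.   ] z [ 0.538 -0.843  0.002] F [ 1.8 -1.4 -0.3] g 0.961
-0.05795484911464057 -0.1161809904011246
```

View pics/w25.png

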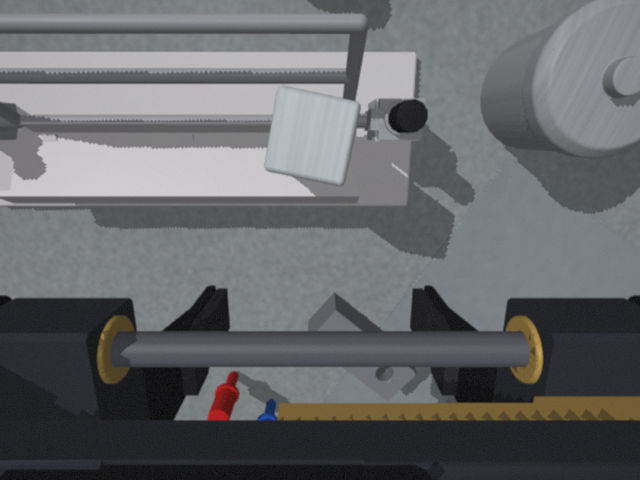

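View pics/s25a.png

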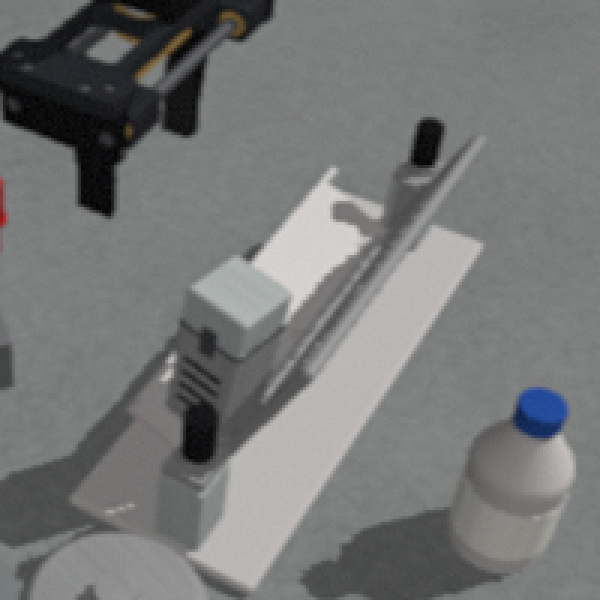

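```bash
python3 - <<'E'
from h import *
m=model('wrist')
P=np.array([onz('wrist',u,v,.162,m) for u,v in((281,87),(360,104),(343,185),(265,165))])
D=P-ORG;print(np.c_[D@XR,D@YR].round(4));print([np.linalg.norm(P[i]-P[i-1]).round(4) for i in range(4)],D.mean(0)@XR,D.mean(0)@YR)
a=cv2.imread('pics/w25.png');cv2.imwrite('pics/w25a.png',cv2.resize(a[40:220,220:440],None,fx=3.6,fy=3.3,interpolation=3))
E
```

```text
[[ 0.0461 -0.0938]
 [ 0.0374 -0.1371]
 [-0.007  -0.1284]
 [ 0.0045 -0.0835]]
[np.float64(0.0429), np.float64(0.0441), np.float64(0.0452), np.float64(0.0464)] 0.02023981502300038 -0.11070726361661931
```

View pics/w25a.png

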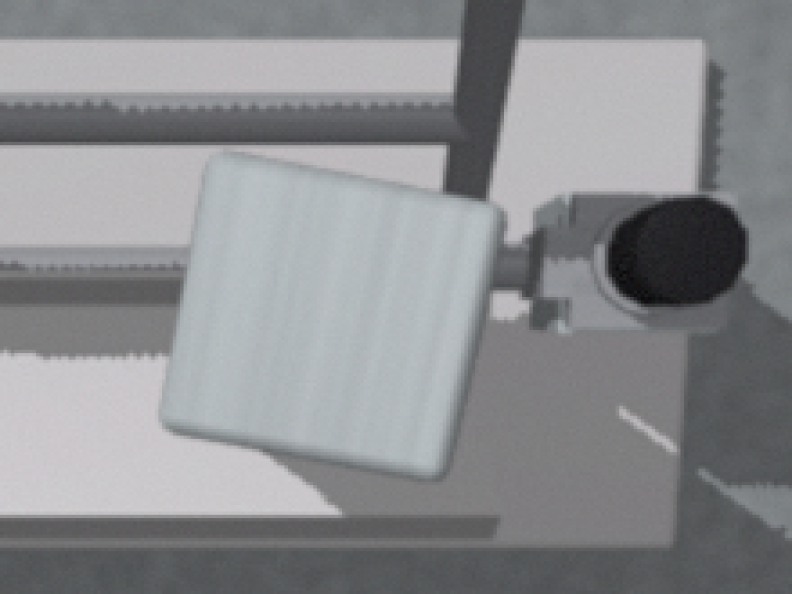

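```bash
python3 - <<'E'
from h import *
m=model('wrist')
for n,cy,z in(('lip in',515,.0687),('lip mid',525,.0687),('lip out',545,.0687),('base out',545,.01),('tube back',247,.045),('tube mid',277,.045),('strip end',303,.04),('shadow end',353,.04)):
    P=onz('wrist',275,40+cy/3.3,z,m)-ORG;print(n,P@XR-.0027)
E
```

```text
lip in -0.030187293346487787
lip mid -0.03271167436386503
lip out -0.03779354531352273
base out -0.04804660839458389
tube back 0.03476494707316905
tube mid 0.027470962759848793
strip end 0.021120954164369946
shadow end 0.008444812726101193
```

```bash
python3 - <<'E'
from h import *
plan(rk(.012,-.111,.19),-1.0)
E
```

```text
t 29.65 p [0.5684 0.0505 0.2406] x [-0.842 -0.54  -0.001] y [ 0.001 -0.    -1.   ] z [ 0.54  -0.842  0.001] F [-0.3  0.5  0.3] g 0.991
TURN -0.0 rows 1 | SHIFT [-0.0651  0.0556 -0.004 ] rows 3 per [-0.0217  0.0185 -0.0013]
```

{"method": "apply_moves", "body": {
  "moves": [
    [[-0.022,0.01,-0.0013,0,0.07],[-0.022,0.01,-0.0013,0,0.07],[-0.021,0.02,-0.0013,0,0.07],[0,0.015,0,0,0.07],[0,0,0,0,0.07],[0,0,0,0,0.07]]
  ]
}}

```text
time: 30.15
position: [0.6206, 0.0896, 0.1842]
eef_rot: [-0.56, 1.899, -1.897]
wrist_force: [-1.1, -0.2, 1.0]
grip_width: 0.811
```

```bash
python3 - <<'E'
from h import *
plan(rk(.012,-.111,.134),-1.0)
a=snap('wrist','w26.png')
E
```

```text
t 30.15 p [0.6206 0.0896 0.1842] x [-0.841 -0.541  0.002] y [-0.002  0.    -1.   ] z [ 0.541 -0.841 -0.002] F [-1.1 -0.2  1. ] g 0.811
TURN 0.001 rows 1 | SHIFT [-0.0002  0.0552  0.0008] rows 2 per [-0.0001  0.0276  0.0004]
```

View pics/w26.png

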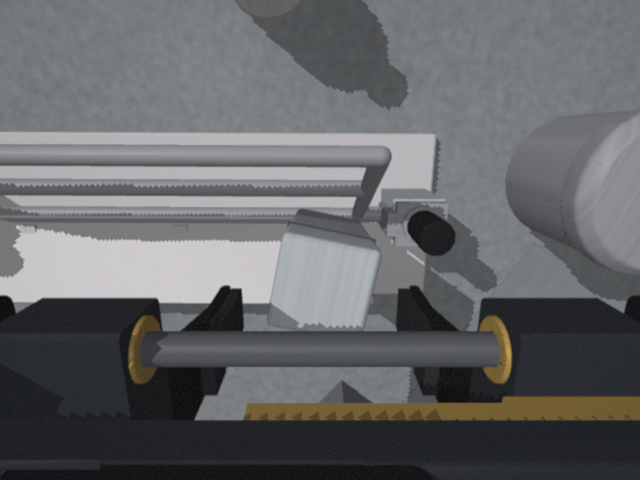

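{"method": "apply_moves", "body": {
  "moves": [
    [[0,0.02,0,0,0.07],[0,0.02,0,0,0.07],[0,0.015,0,0,0.07],[0,0,0,0,0.07],[0,0,0,0,0],[0,0,0,0,0],[0,0,0,0,0],[0,0,0,0,0],[0,0,0,0,0],[0,0,0,0,0]]
  ],
  "force": 25
}}

```text
time: 31.03
position: [0.6216, 0.0891, 0.1315]
eef_rot: [-0.554, 1.896, -1.897]
wrist_force: [0.7, 0.6, 6.5]
grip_width: 0.56
```

{"method": "apply_moves", "body": {
  "moves": [
    [[0,-0.01,0,0,0],[0,-0.01,0,0,0],[0,0,0,0,0],[0,0,0,0,0]]
  ]
}}

```text
time: 31.37
position: [0.621, 0.089, 0.1509]
eef_rot: [-0.556, 1.897, -1.897]
wrist_force: [-0.2, 0.1, -2.9]
grip_width: 0.561
```

```bash
python3 - <<'E'
from h import *
o,M=st();p=o['position']-ORG;print(p@XR,p@YR)
a=snap('wrist','w27.png');cv2.imwrite('pics/w27a.png',cv2.resize(a[180:340,220:420,::-1],None,fx=4,fy=3.75,interpolation=3))
E
```

```text
t 31.37 p [0.621  0.089  0.1509] x [-0.841 -0.54  -0.001] y [ 0.001  0.    -1.   ] z [ 0.54  -0.841  0.   ] F [-0.2  0.1 -2.9] g 0.561
0.012017368774823609 -0.11103598104261889
```

View pics/w27a.png

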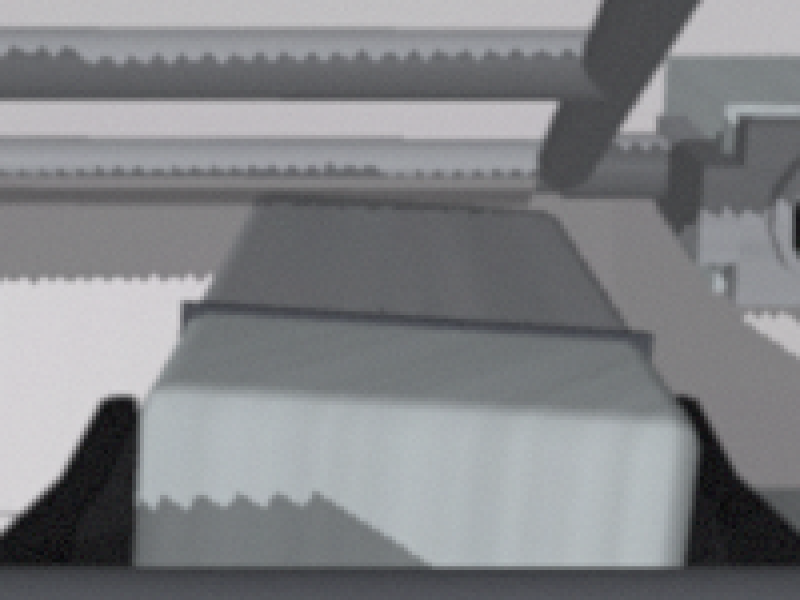

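{"method": "apply_moves", "body": {
  "moves": [
    [[0,0,0,0,0],[0,0,0,0,0],[0,0,0,0,0],[0,0,0,0,0]]
  ],
  "force": 50
}}

```text
time: 31.75
position: [0.6206, 0.0889, 0.1498]
eef_rot: [-0.557, 1.898, -1.898]
wrist_force: [-1.0, 0.1, -3.0]
grip_width: 0.555
```

```bash
python3 - <<'E'
from h import *
o,M=st()
m=r.camera_model('wrist');T=np.array(m['tool_from_camera']);mt=(m,T)
def ony(u,v,y):
    o,d=ray('wrist',u,v,mt); return (o+d*(y-o[1])/d[1]).round(4)
for v,y in((287,-.030),(265.5,-.002),(234,.085)): print(v,y,ony(325,v,y)+[.0027,0,0])
a=snap('wrist','w28.png');cv2.imwrite('pics/w28a.png',cv2.resize(a[180:340,220:420,::-1],None,fx=4,fy=3.75,interpolation=3))
E
```

```text
t 31.75 p [0.6206 0.0889 0.1498] x [-0.841 -0.54   0.   ] y [-0.001  0.    -1.   ] z [ 0.54  -0.841 -0.   ] F [-1.   0.1 -3. ] g 0.555
287 -0.03 [-0.0237 -0.03    0.0015]
265.5 -0.002 [-0.0215 -0.002   0.0018]
234 0.085 [-0.0124  0.085   0.003 ]
```

View pics/w28a.png

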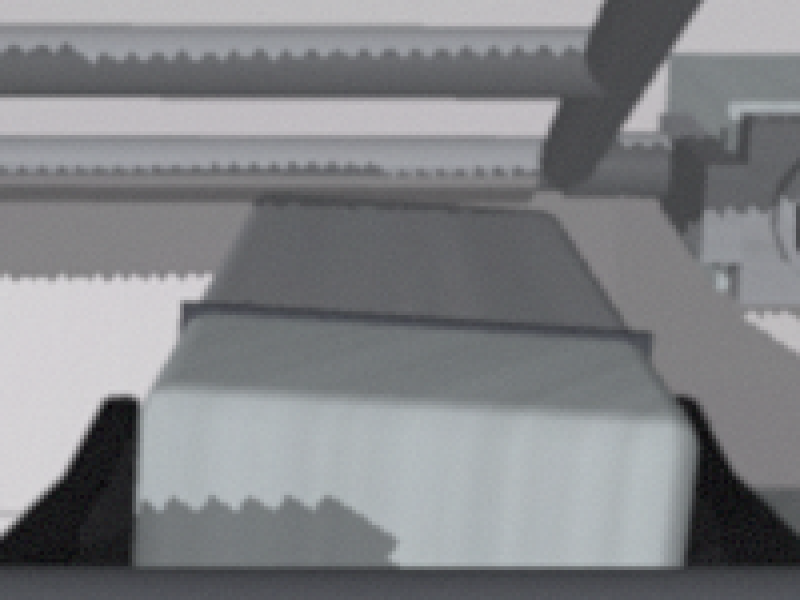

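{"method": "apply_moves", "body": {
  "moves": [
    [[0.003,0,0,-0.055,0],[0,0,0,0,0],[0,0.005,0,0,0],[0,0.004,0,0,0],[0,0,0,0,0],[0,0,0,0,0]]
  ],
  "force": 30
}}

```text
time: 32.3
position: [0.6179, 0.0873, 0.1406]
eef_rot: [-0.603, 1.864, -1.864]
wrist_force: [0.3, 0.3, -3.4]
grip_width: 0.564
```

{"method": "apply_moves", "body": {
  "moves": [
    [[0,0.003,0,0,0],[0,0.002,0,0,0],[0,0,0,0,0],[0,0,0,0,0]]
  ]
}}

```text
time: 32.63
position: [0.6181, 0.0873, 0.136]
eef_rot: [-0.603, 1.863, -1.863]
wrist_force: [-0.3, 1.1, -2.5]
grip_width: 0.557
```

```bash
python3 - <<'E'
from h import *
o,M=st();p=o['position']-ORG;print(p@XR,p@YR)
a=snap('wrist','w29.png');cv2.imwrite('pics/w29a.png',cv2.resize(a[180:340,220:420,::-1],None,fx=4,fy=3.75,interpolation=3))
E
```

```text
t 32.63 p [0.6181 0.0873 0.136 ] x [-0.811 -0.586  0.   ] y [-0.  0. -1.] z [ 0.586 -0.811 -0.   ] F [-0.3  1.1 -2.5] g 0.557
0.00862303705702884 -0.11093650004684162
```

View pics/w29a.png

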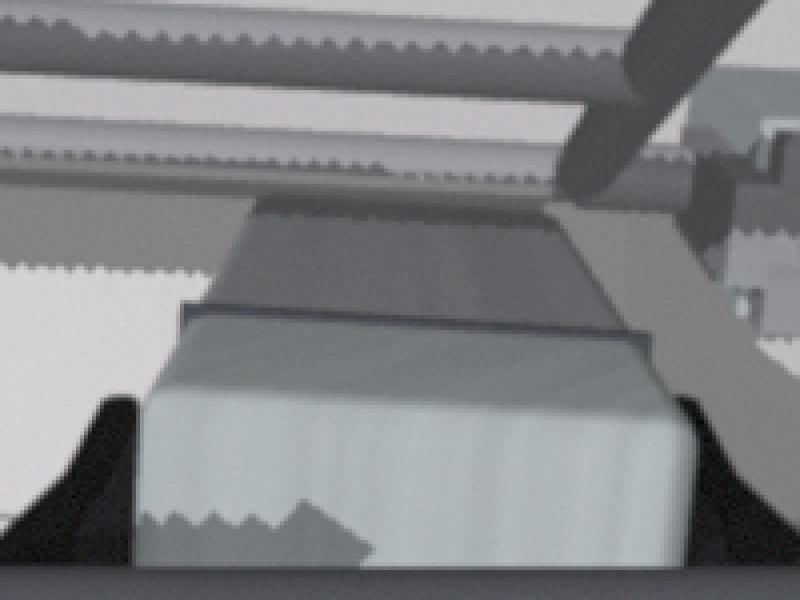

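{"method": "apply_moves", "body": {
  "moves": [
    [[0,0.003,0,0,0],[0,0,0,0,0],[0,0,0,0,0]]
  ]
}}

```text
time: 32.93
position: [0.6183, 0.0873, 0.1331]
eef_rot: [-0.603, 1.863, -1.863]
wrist_force: [0.8, 0.3, -3.3]
grip_width: 0.563
```

{"method": "apply_moves", "body": {
  "moves": [
    [[0,0.003,0,0,0],[0,0,0,0,0],[0,0,0,0,0]]
  ]
}}

```text
time: 33.18
position: [0.6196, 0.088, 0.1317]
eef_rot: [-0.599, 1.862, -1.862]
wrist_force: [1.7, 1.6, 4.6]
grip_width: 0.551
```

{"method": "apply_moves", "body": {
  "moves": [
    [[0,0.003,0,0,0],[0,0,0,0,0],[0,0,0,0,0]]
  ]
}}

```text
time: 33.43
position: [0.6207, 0.0885, 0.1305]
eef_rot: [-0.596, 1.86, -1.861]
wrist_force: [0.5, 1.8, 14.9]
grip_width: 0.551
```

{"method": "apply_moves", "body": {
  "moves": [
    [[-0.004,0,0,0,0],[-0.004,0.001,0,0,0],[-0.004,0.002,0,0,0],[-0.004,0.002,0,0,0],[0,0,0,0,0],[0,0,0,0,0]]
  ]
}}

```text
time: 33.93
position: [0.6339, 0.0981, 0.126]
eef_rot: [-0.595, 1.86, -1.861]
wrist_force: [0.1, 1.6, 17.5]
grip_width: 0.552
```

```bash
python3 - <<'E'
from h import *
o,M=st();p=o['position']-ORG;print(p@XR,p@YR)
a=snap('wrist','w30.png');cv2.imwrite('pics/w30a.png',cv2.resize(a[180:340,220:420,::-1],None,fx=4,fy=3.75,interpolation=3))
E
```

```text
t 33.93 p [0.6339 0.0981 0.126 ] x [-0.81  -0.586 -0.007] y [ 0.007  0.002 -1.   ] z [ 0.586 -0.81   0.002] F [ 0.1  1.6 17.5] g 0.552
0.027768174868259433 -0.11034759094980369
```

View pics/w30a.png

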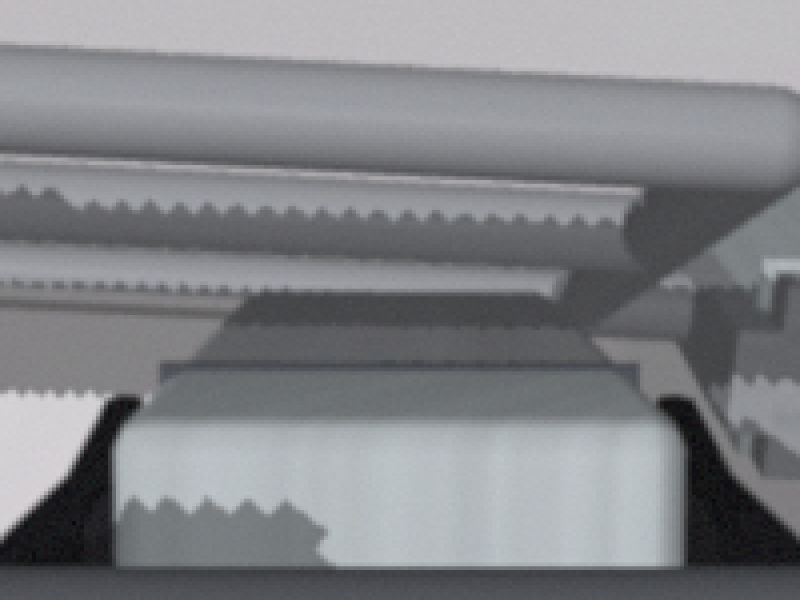

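```bash
python3 - <<'E'
from h import *
m=r.camera_model('wrist');T=np.array(m['tool_from_camera']);mt=(m,T)
def ony(u,v,y):
    o,d=ray('wrist',u,v,mt); return (o+d*(y-o[1])/d[1]).round(4)
for v,y in((291.5,-.034),(278.7,-.006),(258,.078)): print(v,y,ony(320,v,y)+[.0027,0,0])
E
```

```text
291.5 -0.034 [-0.0238 -0.034  -0.0003]
278.7 -0.006 [-0.0174 -0.006  -0.0003]
258 0.078 [ 0.001   0.078  -0.0002]
```

{"method": "apply_moves", "body": {
  "moves": [
    [[0,-0.007,0,0,0],[0,-0.006,0,0.05,0],[0.006,0,0,0,0],[0,0,0,0,0],[0,0,0,0,0]]
  ]
}}

```text
time: 34.4
position: [0.6254, 0.0928, 0.1344]
eef_rot: [-0.563, 1.894, -1.895]
wrist_force: [0.0, -0.1, -4.1]
grip_width: 0.549
```

```bash
python3 - <<'E'
from h import *
o,M=st();p=o['position']-ORG;print(p@XR,p@YR)
a=snap('wrist','w31.png');cv2.imwrite('pics/w31a.png',cv2.resize(a[180:340,220:420,::-1],None,fx=4,fy=3.75,interpolation=3))
E
```

```text
t 34.4 p [0.6254 0.0928 0.1344] x [-0.838 -0.545  0.001] y [-0.001 -0.001 -1.   ] z [ 0.545 -0.838 -0.   ] F [ 0.  -0.1 -4.1] g 0.549
0.01770086313817736 -0.11027217218163417
```

View pics/w31a.png

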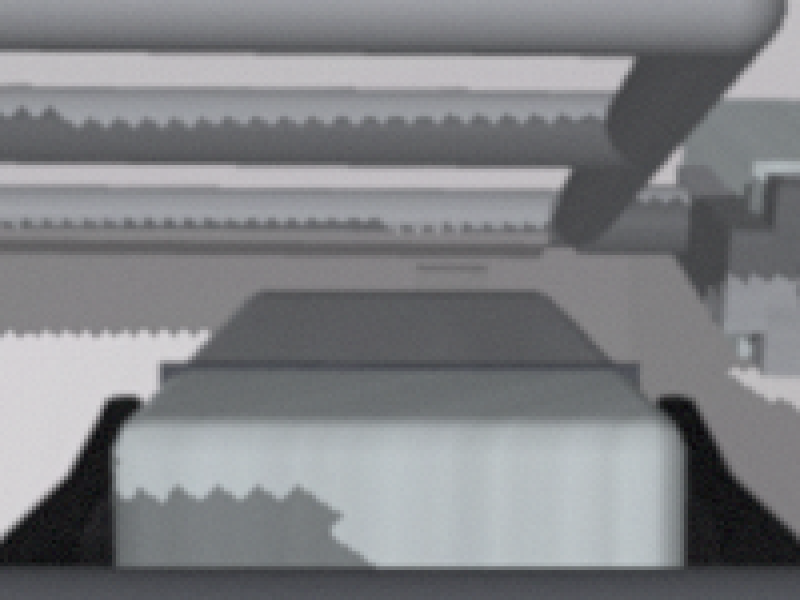

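{"method": "apply_moves", "body": {
  "moves": [
    [[-0.003,0,0,0,0],[0,0.004,0,0,0],[0,0.004,0,0,0],[0,0,0,0,0],[0,0,0,0,0]]
  ]
}}

```text
time: 34.87
position: [0.6283, 0.095, 0.1264]
eef_rot: [-0.562, 1.895, -1.895]
wrist_force: [0.2, 0.4, -3.6]
grip_width: 0.55
```

{"method": "apply_moves", "body": {
  "moves": [
    [[0,0.003,0,0,0],[0,0,0,0,0],[0,0,0,0,0]]
  ]
}}

```text
time: 35.12
position: [0.6286, 0.095, 0.124]
eef_rot: [-0.561, 1.895, -1.895]
wrist_force: [-0.1, -0.2, -4.0]
grip_width: 0.553
```

{"method": "apply_moves", "body": {
  "moves": [
    [[0,0.003,0,0,0],[0,0,0,0,0],[0,0,0,0,0]]
  ]
}}

```text
time: 35.37
position: [0.6293, 0.0952, 0.122]
eef_rot: [-0.559, 1.894, -1.894]
wrist_force: [1.3, 0.2, 2.8]
grip_width: 0.549
```

```bash
python3 - <<'E'
from h import *
o,M=st();p=o['position']-ORG;print(p@XR,p@YR)
a=snap('wrist','w32.png');cv2.imwrite('pics/w32a.png',cv2.resize(a[180:340,220:420,::-1],None,fx=4,fy=3.75,interpolation=3))
E
```

```text
t 35.37 p [0.6293 0.0952 0.122 ] x [-0.839 -0.544 -0.001] y [ 0.002  0.    -1.   ] z [ 0.544 -0.839  0.001] F [1.3 0.2 2.8] g 0.549
0.02229339649404414 -0.110287445928265
```

View pics/w32a.png

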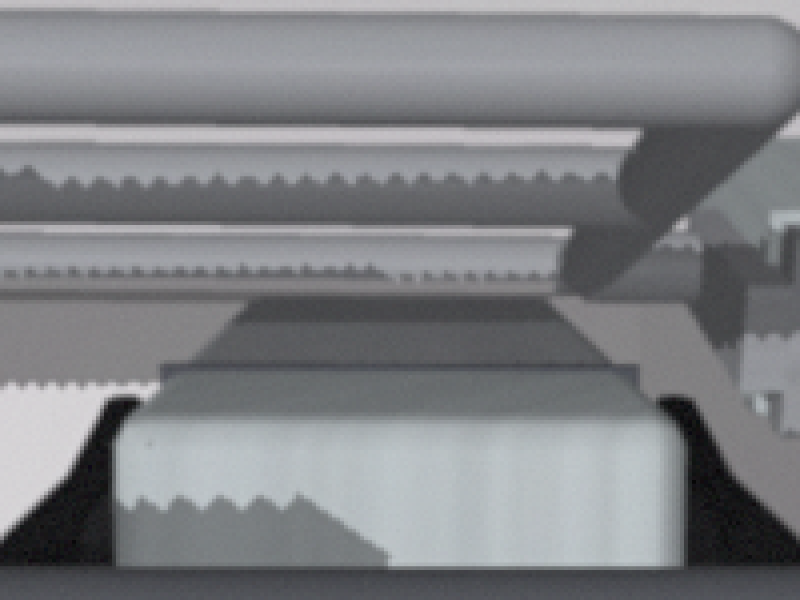

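{"method": "apply_moves", "body": {
  "moves": [
    [[-0.0015,0.0012,0,0,0],[-0.0017,0.0015,0,0,0],[-0.0017,0.0015,0,0,0],[-0.0017,0.0015,0,0,0],[0,0,0,0,0],[0,0,0,0,0]]
  ]
}}

```text
time: 35.92
position: [0.6355, 0.0991, 0.1168]
eef_rot: [-0.558, 1.893, -1.893]
wrist_force: [1.8, 0.7, 6.1]
grip_width: 0.547
```

```bash
python3 - <<'E'
from h import *
o,M=st();p=o['position']-ORG;print(p@XR,p@YR)
a=snap('wrist','w33.png');cv2.imwrite('pics/w33a.png',cv2.resize(a[180:340,220:420,::-1],None,fx=4,fy=3.75,interpolation=3))
E
```

```text
t 35.92 p [0.6355 0.0991 0.1168] x [-0.839 -0.545 -0.003] y [ 0.003  0.001 -1.   ] z [ 0.545 -0.839  0.001] F [1.8 0.7 6.1] g 0.547
0.029667413071699275 -0.1103544271852035
```

View pics/w33a.png

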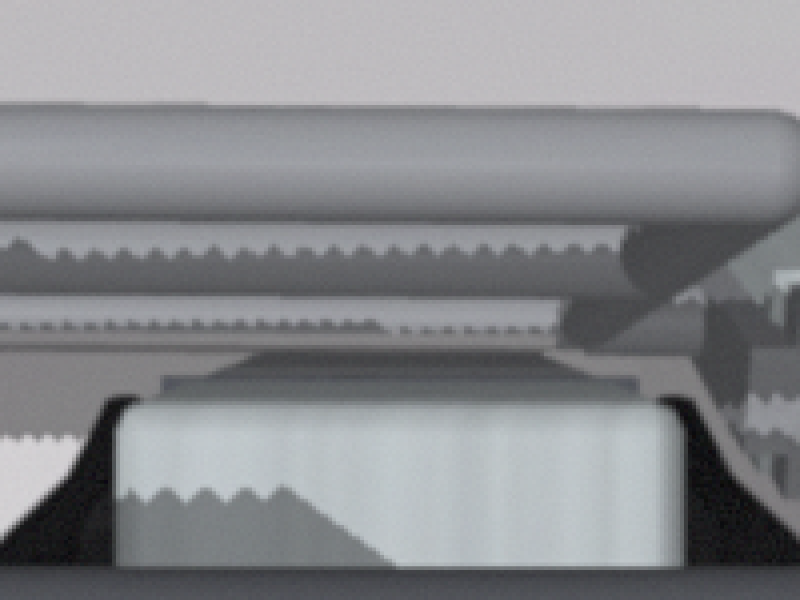

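{"method": "apply_moves", "body": {
  "moves": [
    [[-0.0015,0.0015,0,0,0],[-0.0015,0.0015,0,0,0],[-0.0015,0.0015,0,0,0],[-0.001,0.001,0,0,0],[0,0,0,0,0],[0,0,0,0,0]]
  ]
}}

```text
time: 36.47
position: [0.6405, 0.1023, 0.1117]
eef_rot: [-0.556, 1.893, -1.893]
wrist_force: [2.9, 2.0, 6.7]
grip_width: 0.557
```

```bash
python3 - <<'E'
from h import *
o,M=st();p=o['position']-ORG;print(p@XR,p@YR)
a=snap('wrist','w34.png');cv2.imwrite('pics/w34a.png',cv2.resize(a[180:340,220:420,::-1],None,fx=4,fy=3.75,interpolation=3))
E
```

```text
t 36.47 p [0.6405 0.1023 0.1117] x [-0.839 -0.545 -0.004] y [ 0.004  0.001 -1.   ] z [ 0.545 -0.839  0.001] F [2.9 2.  6.7] g 0.557
0.03562337959576485 -0.11037614844222951
```

View pics/w34a.png

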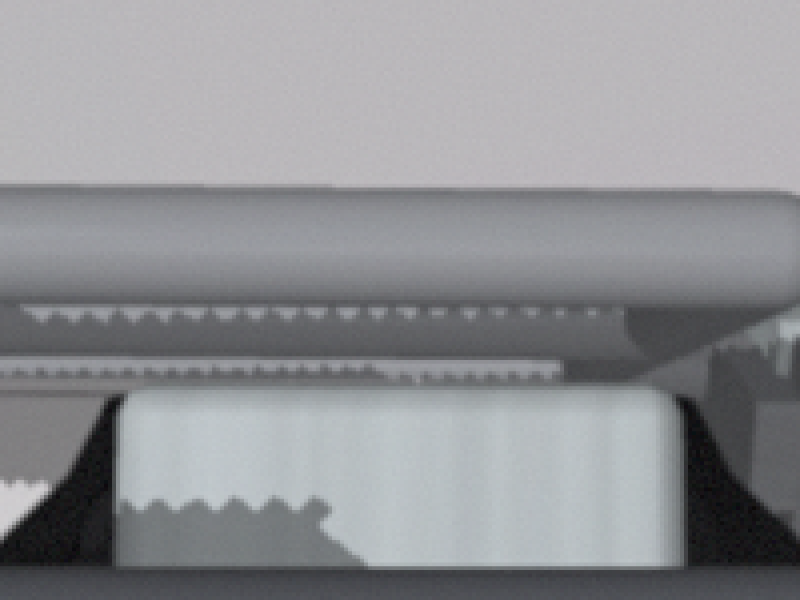

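{"method": "apply_moves", "body": {
  "moves": [
    [[0,0,0,0,0.062],[0,0,0,0,0.062],[0,0,0,0,0.062],[0,0,0,0,0.062],[0,0,0,0,0.062]]
  ]
}}

```text
time: 36.93
position: [0.6386, 0.1015, 0.1097]
eef_rot: [-0.562, 1.895, -1.895]
wrist_force: [0.4, -0.1, 0.9]
grip_width: 0.707
```

```bash
python3 - <<'E'
from h import *
o,M=st();p=o['position']-ORG;print(p@XR,p@YR)
a=snap('wrist','w35.png');cv2.imwrite('pics/w35a.png',cv2.resize(a[180:340,220:420,::-1],None,fx=4,fy=3.75,interpolation=3))
E
```

```text
t 36.93 p [0.6386 0.1015 0.1097] x [-0.839 -0.544  0.001] y [-0.001 -0.    -1.   ] z [ 0.544 -0.839 -0.   ] F [ 0.4 -0.1  0.9] g 0.707
0.033540213085677936 -0.10998450481713552
```

View pics/w35a.png

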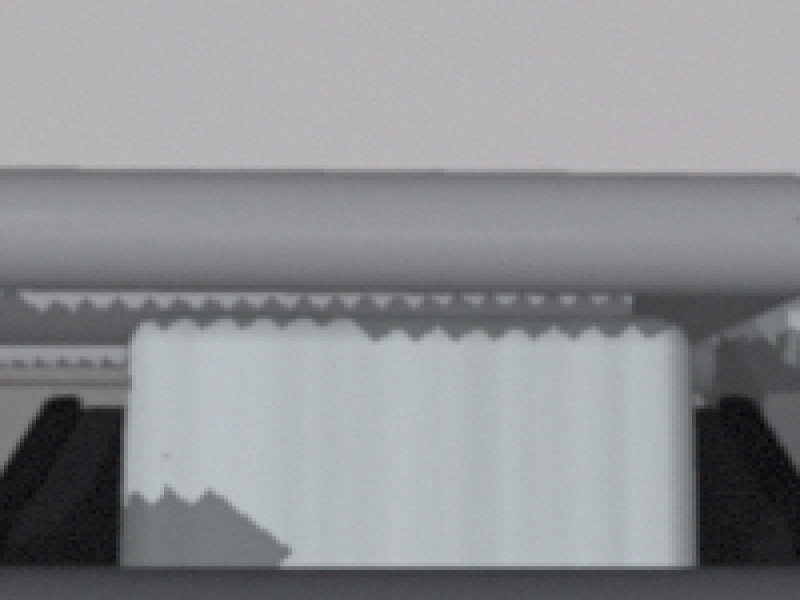

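Seated against the bars, square. Retreat and look.

{"method": "apply_moves", "body": {
  "moves": [
    [[0,-0.015,0,0,0.062],[0,-0.02,0,0,0.062],[0,-0.03,0,0,0.062],[0,-0.03,0,0,0.062],[0,-0.03,0,0,0.062],[0.03,0,0,0,0.062],[0.03,0,0,0,0.062],[0.03,0,0,0,0.062],[0,0,0,0,0.062],[0,0,0,0,0.062]]
  ]
}}

```text
time: 37.82
position: [0.5626, 0.0514, 0.2354]
eef_rot: [-0.559, 1.894, -1.897]
wrist_force: [0.5, 0.3, 0.3]
grip_width: 0.712
```

```bash
python3 - <<'E'
from h import *
o,M=st();p=o['position']-ORG;print(p@XR,p@YR)
a=snap('wrist','w36.png');m=model('wrist')
a=snap('scene','s36.png');cv2.imwrite('pics/s36a.png',cv2.resize(a[120:320,300:500,::-1],None,fx=3,fy=3,interpolation=3))
# predicted seated top corners
c=np.array([.023,.094]);u=np.array([np.sin(.436),np.cos(.436)]);n=np.array([np.cos(.436),-np.sin(.436)])
for s in(1,-1):
    q=c+57.5e-3*u+s*.024*n
    for y in(-.110+.024,-.110-.024): print(s,y,proj('wrist',rk(q[0],y,q[1]),m).round(0))
E
```

```text
t 37.82 p [0.5626 0.0514 0.2354] x [-0.84  -0.543  0.   ] y [ 0.001 -0.001 -1.   ] z [ 0.543 -0.84   0.001] F [0.5 0.3 0.3] g 0.712
-0.05750016861636639 -0.11121165680272498
1 -0.086 [278.  42.]
1 -0.134 [361.  43.]
-1 -0.086 [276. 120.]
-1 -0.134 [362. 121.]
```

View pics/w36.png

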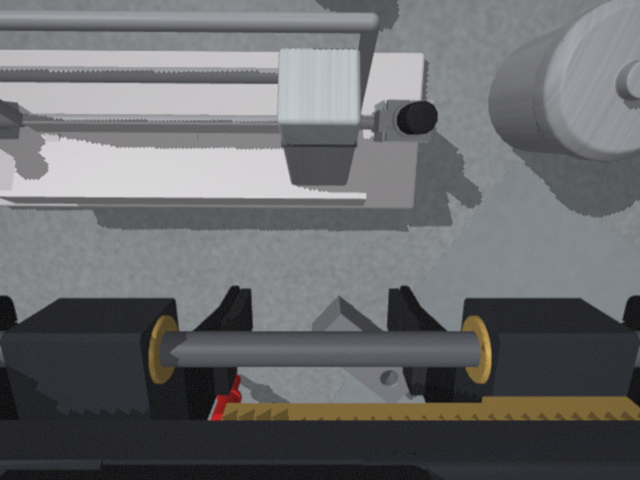

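View pics/s36a.png

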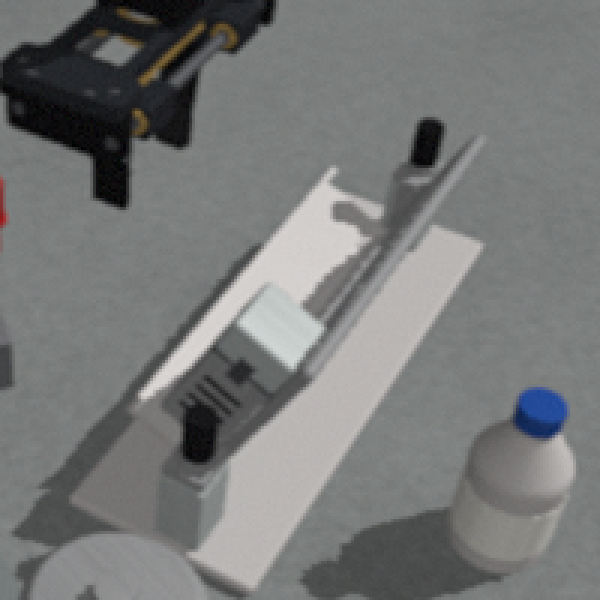

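```bash
python3 - <<'E'
import cv2
a=cv2.imread('pics/w36.png');cv2.imwrite('pics/w36a.png',cv2.resize(a[0:210,250:450],None,fx=3,fy=2.8,interpolation=3))
a=cv2.imread('pics/s36.png');cv2.imwrite('pics/s36b.png',cv2.resize(a[195:285,340:430],None,fx=6,fy=6,interpolation=3))
E
```

```text
(no output)
```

View pics/w36a.png

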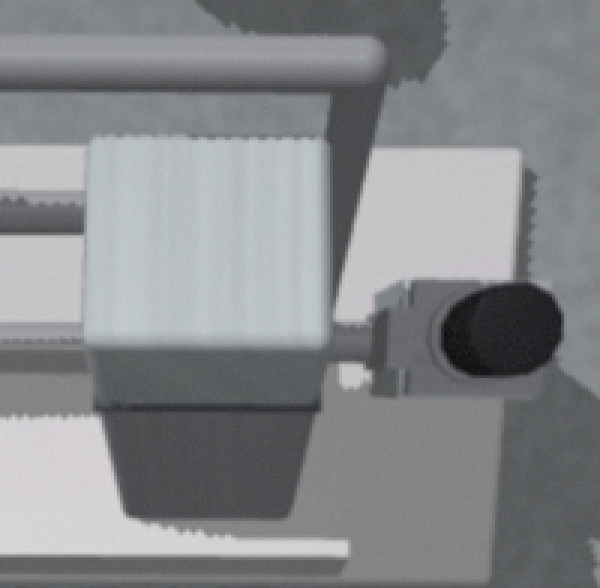

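View pics/s36b.png

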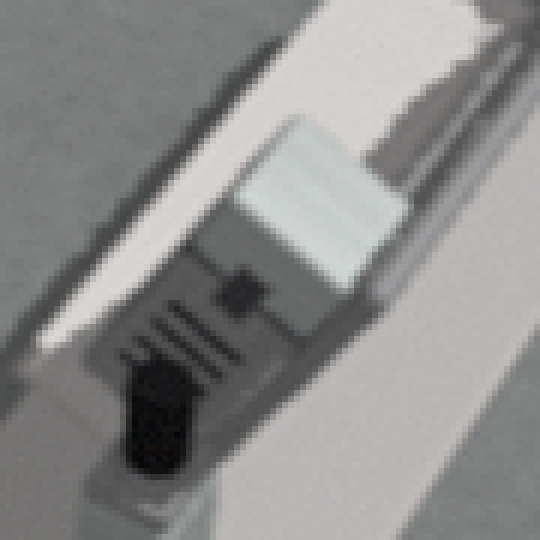

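```bash
python3 - <<'E'
from h import *
m=model('wrist');s=model('scene')
for n,a,b in(('BL',(280,49.3),(408.7,229.7)),('BR',(359.3,50),(398.7,243.7)),('FL',(279,123.2),(389.7,214.2)),('FR',(359.3,123.2),(379.2,228.3))):
    p,e=tri(ray('wrist',*a,m),ray('scene',*b,s));d=p-ORG;print(n,(d@XR).round(4),(d@YR).round(4),p[2].round(4),e.round(4))
E
```

```text
BL 0.0665 -0.0864 0.1329 0.0004
BR 0.0669 -0.1323 0.1347 0.0016
FL 0.0246 -0.0867 0.1519 0.0005
FR 0.0255 -0.1321 0.1519 0.001
```

```bash
cat >> h.py <<'E'
def cass(f,vth=140):
    mt=model('top');im=snap('top',f);m=(im.max(2)>vth).astype(np.uint8);m[:,:375]=0;m[:200]=0;m[:,520:]=0;m[330:]=0
    for c in cv2.findContours(m,0,2)[0]:
        if cv2.contourArea(c)<150: continue
        rr=cv2.minAreaRect(c);q=cv2.boxPoints(rr);P=np.array([onz('top',*p,.115,mt) for p in q]);e=P[1]-P[0];f=P[2]-P[1]
        print('cas',np.round(rr[0],1),P.mean(0).round(4),np.linalg.norm(e).round(4),np.linalg.norm(f).round(4),(np.arctan2(e[1],e[0])%(np.pi/2)).round(3),(np.arctan2(f[1],f[0])%(np.pi/2)).round(3))
E
python3 - <<'E'
from h import *
cass('t37.png')
E
```

```text
cas [472.5 319. ] [ 0.3676 -0.3833  0.115 ] 0.0691 0.0471 0.002 1.513
cas [414.9 311.8] [ 0.3844 -0.2468  0.115 ] 0.0887 0.2029 1.408 1.431
cas [405.8 284.8] [ 0.4484 -0.2272  0.115 ] 0.0493 0.0462 0.358 0.329
cas [475.8 229. ] [ 0.5854 -0.403   0.115 ] 0.0744 0.1278 1.387 1.427
cas [503.5 214. ] [ 0.6232 -0.4731  0.115 ] 0.0767 0.0707 0.002 1.503
cas [405.5 222. ] [ 0.6028 -0.2314  0.115 ] 0.1507 0.1103 0.002 1.53
```

View pics/t37.png

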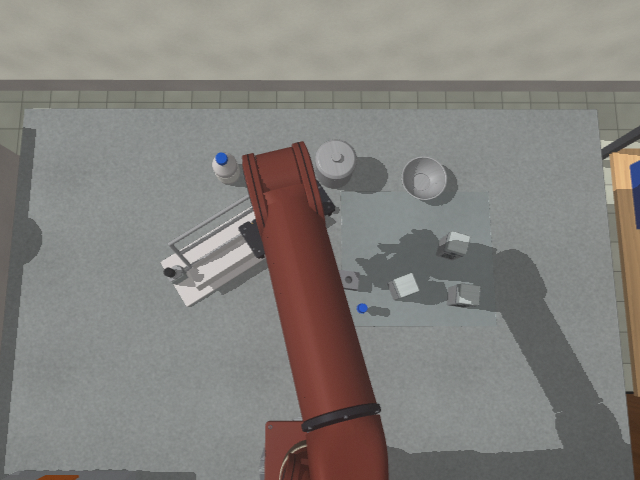

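```bash
python3 - <<'E'
from h import *
plan([.4488,-.228,.20],-1.21)
E
```

```text
t 37.97 p [0.5639 0.0533 0.235 ] x [-0.838 -0.545 -0.001] y [ 0.     0.001 -1.   ] z [ 0.545 -0.838 -0.   ] F [0.  0.2 0.2] g 0.712
TURN 0.216 rows 2 | SHIFT [0.207  0.0398 0.2226] rows 9 per [0.023  0.0044 0.0247]
```

{"method": "apply_moves", "body": {
  "moves": [
    [[0,0,0,0.108,0.087],[0,0,0,0.108,0.087],[0.023,0,0.0247,0,0.087],[0.023,0,0.0247,0,0.087],[0.023,0,0.0247,0,0.087],[0.023,0,0.0247,0,0.087],[0.023,0,0.0247,0,0.087],[0.023,0,0.0247,0,0.087],[0.023,0,0.0247,0,0.087],[0.023,0,0.0247,0,0.087]]
  ]
}}

```text
time: 38.8
position: [0.4608, -0.198, 0.2349]
eef_rot: [-0.37, 2.025, -2.024]
wrist_force: [0.3, -0.0, 0.7]
grip_width: 1.003
```

{"method": "apply_moves", "body": {
  "moves": [
    [[0.023,0.01,0.0247,0,0.087],[0,0.01,0,0,0.087],[0,0.01,0,0,0.087],[0,0,0,0,0.087],[0,0,0,0,0.087]]
  ]
}}

```text
time: 39.22
position: [0.4486, -0.2267, 0.2043]
eef_rot: [-0.372, 2.026, -2.023]
wrist_force: [-0.6, -0.1, 0.5]
grip_width: 1.001
```

```bash
cat >> h.py <<'E'
def wtop(f,z=.115):
    """top face of cassette in wrist view: bright quad nearest image centre"""
    m=model('wrist');im=snap('wrist',f);g=(im.min(2)>135).astype(np.uint8);g[296:]=0
    g=cv2.morphologyEx(g,cv2.MORPH_OPEN,np.ones((5,5)))
    o,M=st()
    for c in cv2.findContours(g,0,2)[0]:
        if cv2.contourArea(c)<2500: continue
        rr=cv2.minAreaRect(c);q=cv2.boxPoints(rr);P=np.array([onz('wrist',*p,z,m) for p in q])
        d=(P-o['position'])@M; print('px',q.round(0).tolist(),'tool ctr(bias corr)',(d.mean(0)+[.0027,0,0]).round(4),'sides',np.linalg.norm(P[1]-P[0]).round(4),np.linalg.norm(P[2]-P[1]).round(4),'ang',[ (np.arctan2(v[2],v[0])%(np.pi/2)).round(3) for v in (d[1]-d[0],d[2]-d[1])])
E
python3 - <<'E'
from h import *
wtop('w38.png')
E
```

```text
t 39.27 p [ 0.4488 -0.2269  0.2049] x [-0.935 -0.355 -0.   ] y [-0.     0.001 -1.   ] z [ 0.355 -0.935 -0.001] F [0.7 0.7 0.8] g 1.002
px [[284.0, 224.0], [356.0, 224.0], [356.0, 292.0], [284.0, 292.0]] tool ctr(bias corr) [0.0055 0.0899 0.    ] sides 0.0451 0.0459 ang [np.float64(1.57), np.float64(0.025)]
px [[510.0, 177.0], [568.0, 112.0], [635.0, 172.0], [577.0, 237.0]] tool ctr(bias corr) [-0.0471  0.0898  0.153 ] sides 0.0467 0.0576 ang [np.float64(0.913), np.float64(0.933)]
```

View pics/w38.png

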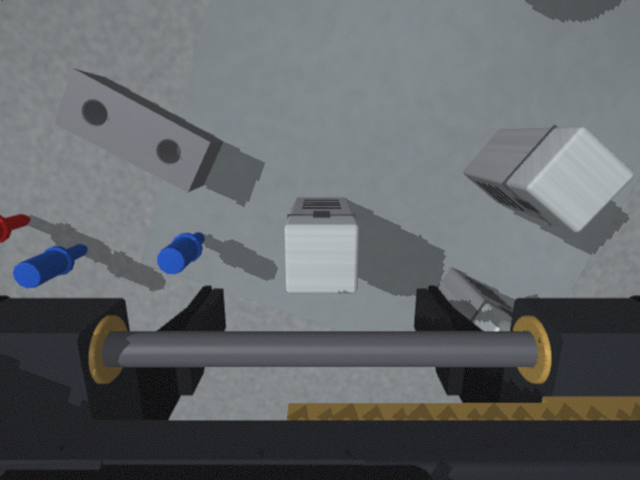

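{"method": "apply_moves", "body": {
  "moves": [
    [[0.005,0.024,0,0,0.087],[0,0.03,0,0,0.087],[0,0.03,0,0,0.087],[0,0.03,0,0,0.087],[0,0.01,0,0,0.087],[0,0,0,0,0.087],[0,0,0,0,0],[0,0,0,0,0],[0,0,0,0,0],[0,0,0,0,0]]
  ],
  "force": 20
}}

```text
time: 40.1
position: [0.4442, -0.2305, 0.0825]
eef_rot: [-0.366, 2.023, -2.026]
wrist_force: [-0.4, 0.2, 0.1]
grip_width: 0.78
```

{"method": "apply_moves", "body": {
  "moves": [
    [[0,0,0,0,0],[0,0,0,0,0],[0,0,0,0,0],[0,0,0,0,0],[0,-0.02,0,0,0],[0,-0.03,0,0,0],[0,-0.03,0,0,0],[0,-0.03,0,0,0],[0,-0.03,0,0,0],[0,-0.03,0,0,0]]
  ]
}}

```text
time: 40.93
position: [0.4427, -0.2299, 0.2521]
eef_rot: [-0.369, 2.026, -2.025]
wrist_force: [0.1, -1.0, -1.9]
grip_width: 0.548
```

```bash
python3 - <<'E'
from h import *
plan(rk(.015,-.036,.24),-1.0)
a=snap('wrist','w39.png');cv2.imwrite('pics/w39a.png',cv2.resize(a[180:340,220:420,::-1],None,fx=4,fy=3.75,interpolation=3))
E
```

```text
t 40.93 p [ 0.4427 -0.2299  0.2521] x [-0.936 -0.352  0.001] y [-0.001  0.    -1.   ] z [ 0.352 -0.936 -0.001] F [ 0.1 -1.  -1.9] g 0.548
TURN -0.211 rows 2 | SHIFT [-0.3254  0.0172 -0.247 ] rows 12 per [-0.0271  0.0014 -0.0206]
```

View pics/w39a.png

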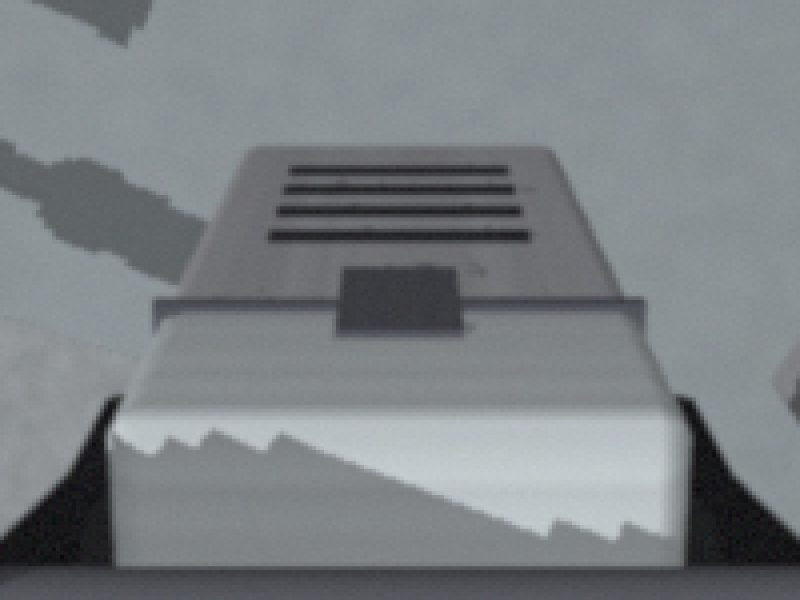

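{"method": "apply_moves", "body": {
  "moves": [
    [[0,0,0,-0.106,0],[0,0,0,-0.105,0],[-0.0325,0,-0.0247,0,0],[-0.0325,0,-0.0247,0,0],[-0.0325,0,-0.0247,0,0],[-0.0325,0,-0.0247,0,0],[-0.0325,0,-0.0247,0,0],[-0.0325,0,-0.0247,0,0],[-0.0325,0,-0.0247,0,0],[-0.0325,0,-0.0247,0,0]]
  ]
}}

```text
time: 41.82
position: [0.5553, 0.0785, 0.2506]
eef_rot: [-0.557, 1.898, -1.898]
wrist_force: [0.3, -0.9, -2.6]
grip_width: 0.552
```

{"method": "apply_moves", "body": {
  "moves": [
    [[-0.0325,0.01,-0.0247,0,0],[-0.0325,0.01,-0.0247,0,0],[0,0.015,0,0,0],[0,0.02,0,0,0],[0,0.01,0,0,0],[0,0,0,0,0],[0,0,0,0,0]]
  ]
}}

```text
time: 42.4
position: [0.5827, 0.152, 0.1858]
eef_rot: [-0.557, 1.899, -1.899]
wrist_force: [-0.4, -1.0, -0.6]
grip_width: 0.551
```

```bash
python3 - <<'E'
from h import *
plan(rk(.020,-.036,.180),-1.0)
snap('wrist','w40.png')
E
```

```text
t 42.4 p [0.5827 0.152  0.1858] x [-0.842 -0.54   0.001] y [-0.001 -0.    -1.   ] z [ 0.54  -0.842 -0.   ] F [-0.4 -1.  -0.6] g 0.551
TURN -0.001 rows 1 | SHIFT [-0.0063  0.0108 -0.0013] rows 1 per [-0.0063  0.0108 -0.0013]
```

View pics/w40.png

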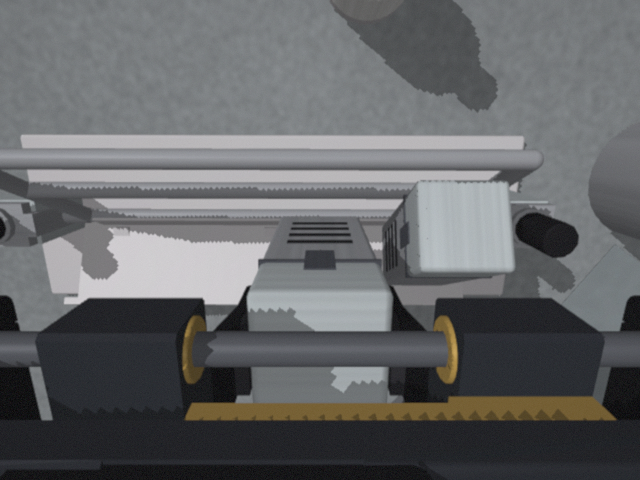

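{"method": "apply_moves", "body": {
  "moves": [
    [[-0.006,0.011,-0.001,0,0],[0,0,0,0,0],[-0.004,0,0,0,0],[-0.004,0,0,0,0],[-0.004,0,0,0,0],[-0.004,0,0,0,0],[0,0,0,0,0],[0,0,0,0,0]]
  ],
  "force": 14
}}

```text
time: 43.12
position: [0.6014, 0.1659, 0.1752]
eef_rot: [-0.556, 1.898, -1.897]
wrist_force: [0.0, 0.1, -2.1]
grip_width: 0.548
```

```bash
python3 - <<'E'
from h import *
o,M=st();p=o['position']-ORG;print(p@XR,p@YR)
a=snap('wrist','w41.png')
E
```

```text
t 43.12 p [0.6014 0.1659 0.1752] x [-0.841 -0.54  -0.001] y [ 0.001  0.001 -1.   ] z [ 0.54  -0.841 -0.   ] F [ 0.   0.1 -2.1] g 0.548
0.0369797321699417 -0.03575451232353618
```

View pics/w41.png

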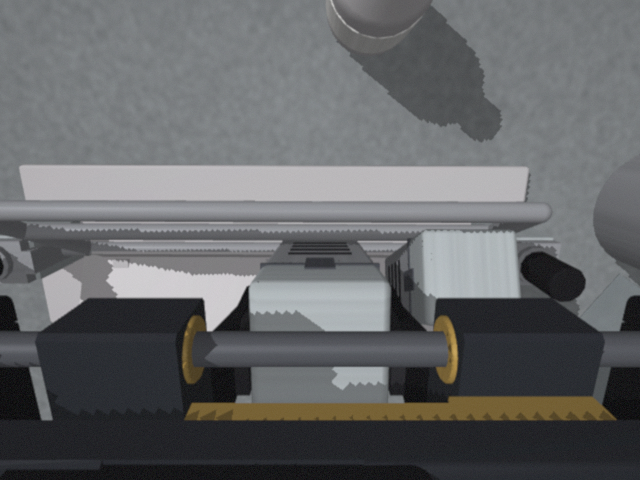

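{"method": "apply_moves", "body": {
  "moves": [
    [[-0.004,0,0,0,0],[-0.004,0,0,0,0],[-0.004,-0.001,0,0,0],[-0.004,-0.001,0,0,0],[-0.004,-0.001,0,0,0],[-0.003,0,0,0,0],[0,0,0,0,0],[0,0,0,0,0]]
  ]
}}

```text
time: 43.83
position: [0.6208, 0.1784, 0.1783]
eef_rot: [-0.556, 1.898, -1.897]
wrist_force: [0.1, -0.9, -2.1]
grip_width: 0.55
```

```bash
python3 - <<'E'
from h import *
o,M=st();p=o['position']-ORG;print(p@XR,p@YR)
a=snap('wrist','w42.png');a=snap('scene','s42.png');cv2.imwrite('pics/s42a.png',cv2.resize(a[80:280,300:500,::-1],None,fx=3,fy=3,interpolation=3))
E
```

```text
t 43.83 p [0.6208 0.1784 0.1783] x [-0.841 -0.541 -0.001] y [ 0.001  0.001 -1.   ] z [ 0.541 -0.841 -0.   ] F [ 0.1 -0.9 -2.1] g 0.55
0.060039292445480015 -0.03570633510615748
```

View pics/w42.png

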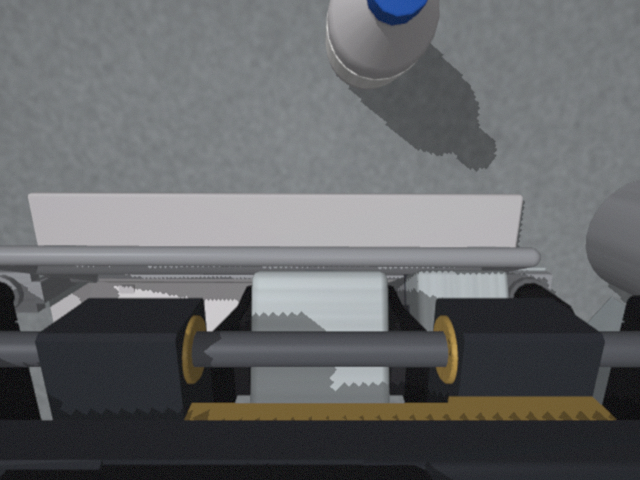

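View pics/s42a.png

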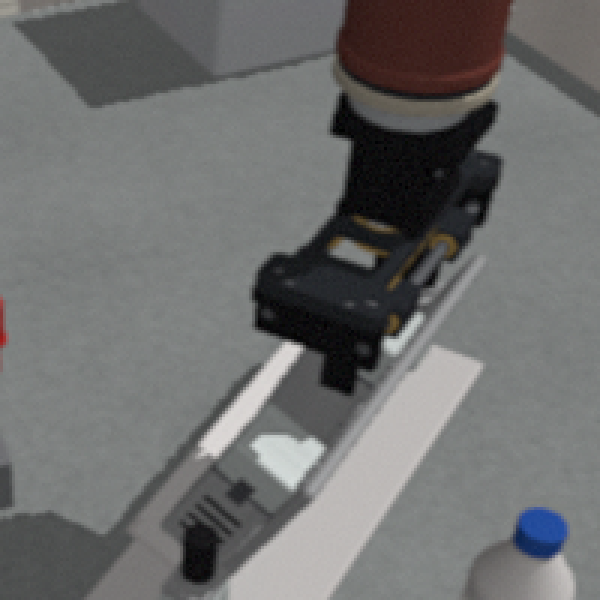

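{"method": "apply_moves", "body": {
  "moves": [
    [[0.002,0,0,0,0],[0,0,0,0,0],[0.0026,0.006,0,0,0],[0.0026,0.006,0,0,0],[0.0026,0.006,0,0,0],[0.0026,0.006,0,0,0],[0.0026,0.006,0,0,0],[0.0026,0.006,0,0,0],[0,0,0,0,0],[0,0,0,0,0]]
  ],
  "force": 20
}}

```text
time: 44.77
position: [0.6052, 0.1681, 0.1417]
eef_rot: [-0.558, 1.898, -1.898]
wrist_force: [0.2, 0.3, -2.5]
grip_width: 0.547
```

```bash
python3 - <<'E'
from h import *
o,M=st();p=o['position']-ORG;print(p@XR,p@YR)
a=snap('wrist','w43.png')
E
```

```text
t 44.77 p [0.6052 0.1681 0.1417] x [-0.842 -0.54   0.001] y [-0.001 -0.    -1.   ] z [ 0.54  -0.842 -0.   ] F [ 0.2  0.3 -2.5] g 0.547
0.04136711617534626 -0.03588103681512139
```

View pics/w43.png

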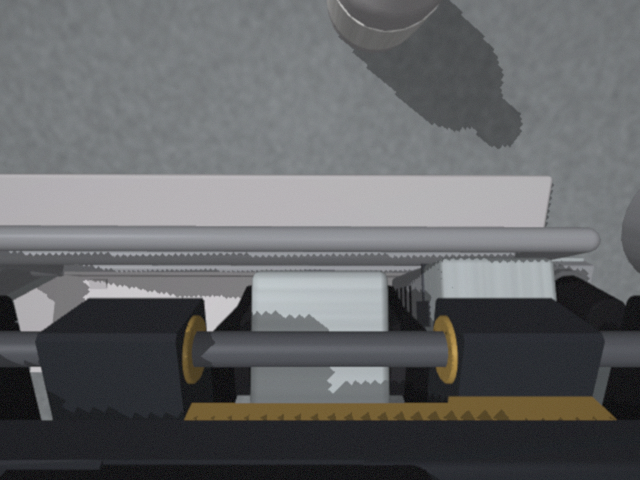

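{"method": "apply_moves", "body": {
  "moves": [
    [[0.006,0.003,0,0,0],[0.001,0.005,0,0,0],[0.001,0.005,0,0,0],[0.001,0.004,0,0,0],[0,0,0,0,0],[0,0,0,0,0]]
  ]
}}

```text
time: 45.32
position: [0.5977, 0.1634, 0.1248]
eef_rot: [-0.558, 1.898, -1.898]
wrist_force: [0.0, 0.3, -1.2]
grip_width: 0.555
```

```bash
python3 - <<'E'
from h import *
o,M=st();p=o['position']-ORG;print(p@XR,p@YR)
a=snap('wrist','w44.png')
E
```

```text
t 45.32 p [0.5977 0.1634 0.1248] x [-0.841 -0.54   0.001] y [-0.001 -0.    -1.   ] z [ 0.54  -0.841 -0.   ] F [ 0.   0.3 -1.2] g 0.555
0.03250839206092578 -0.035791520449355185
```

View pics/w44.png

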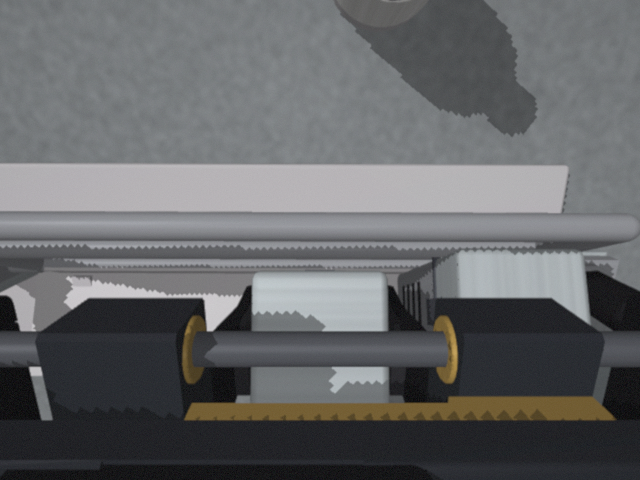

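{"method": "apply_moves", "body": {
  "moves": [
    [[0,0.003,0,0,0],[0,0.003,0,0,0],[0,0,0,0,0],[0,0,0,0,0]]
  ]
}}

```text
time: 45.7
position: [0.5981, 0.1636, 0.1191]
eef_rot: [-0.556, 1.897, -1.897]
wrist_force: [0.2, 0.5, -1.6]
grip_width: 0.548
```

{"method": "apply_moves", "body": {
  "moves": [
    [[0,0.003,0,0,0],[0,0,0,0,0],[0,0,0,0,0]]
  ]
}}

```text
time: 45.95
position: [0.5993, 0.1644, 0.1173]
eef_rot: [-0.553, 1.897, -1.896]
wrist_force: [4.1, 2.0, 3.9]
grip_width: 0.552
```

```bash
python3 - <<'E'
from h import *
o,M=st();p=o['position']-ORG;print(p@XR,p@YR)
a=snap('wrist','w45.png')
E
```

```text
t 45.95 p [0.5993 0.1644 0.1173] x [-0.841 -0.54  -0.004] y [ 0.003  0.002 -1.   ] z [ 0.54  -0.841  0.001] F [4.1 2.  3.9] g 0.552
0.0343780999290136 -0.035881335983640766
```

View pics/w45.png

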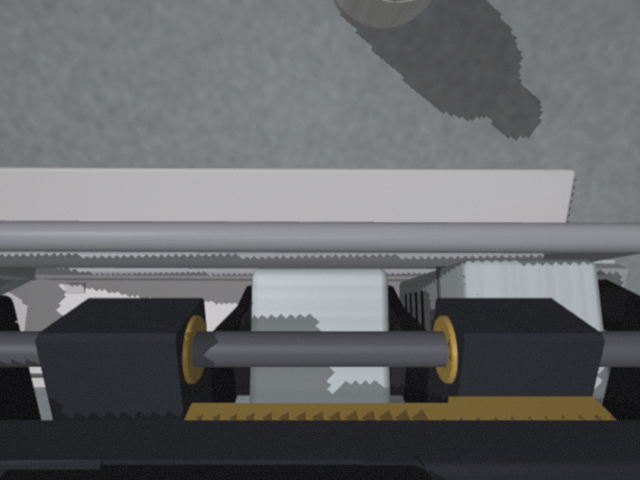

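{"method": "apply_moves", "body": {
  "moves": [
    [[-0.0015,0.0015,0,0,0],[-0.0015,0.0015,0,0,0],[0,0,0,0,0],[0,0,0,0,0.056],[0,0,0,0,0.056],[0,0,0,0,0.056],[0,0,0,0,0.056],[0,0,0,0,0.056]]
  ]
}}

```text
time: 46.67
position: [0.6, 0.1649, 0.1127]
eef_rot: [-0.558, 1.898, -1.898]
wrist_force: [0.6, -0.4, -0.4]
grip_width: 0.639
```

{"method": "apply_moves", "body": {
  "moves": [
    [[0,-0.01,0,0,0.056],[0,-0.02,0,0,0.056],[0,-0.03,0,0,0.056],[0,-0.03,0,0,0.056],[0,-0.03,0,0,0.06],[0.035,0,0,0,0.087],[0.035,0,0,0,0.087],[0.035,0,0,0,0.087],[0,0,0,0,0.087],[0,0,0,0,0.087]]
  ]
}}

```text
time: 47.5
position: [0.5112, 0.1072, 0.2343]
eef_rot: [-0.554, 1.897, -1.9]
wrist_force: [-0.2, 0.2, -0.1]
grip_width: 0.96
```

```bash
python3 - <<'E'
from h import *
o,M=st()
a=snap('wrist','w46.png');a=snap('scene','s46.png');cv2.imwrite('pics/s46a.png',cv2.resize(a[140:290,310:460,::-1],None,fx=4,fy=4,interpolation=3))
E
```

```text
t 47.5 p [0.5112 0.1072 0.2343] x [-0.842 -0.539 -0.001] y [ 0.002 -0.001 -1.   ] z [ 0.539 -0.842  0.002] F [-0.2  0.2 -0.1] g 0.96
```

View pics/w46.png

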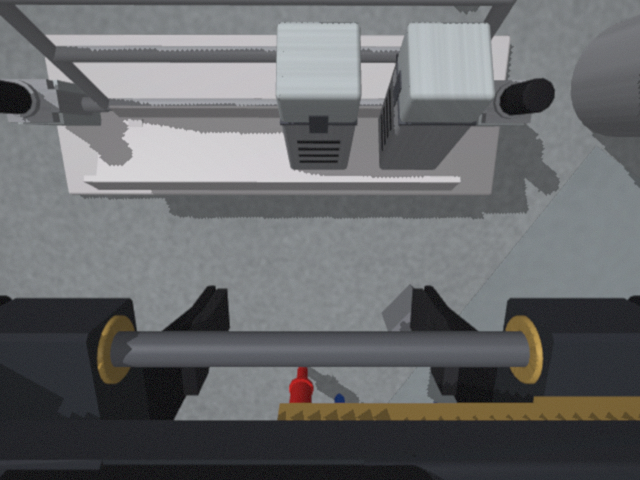

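View pics/s46a.png

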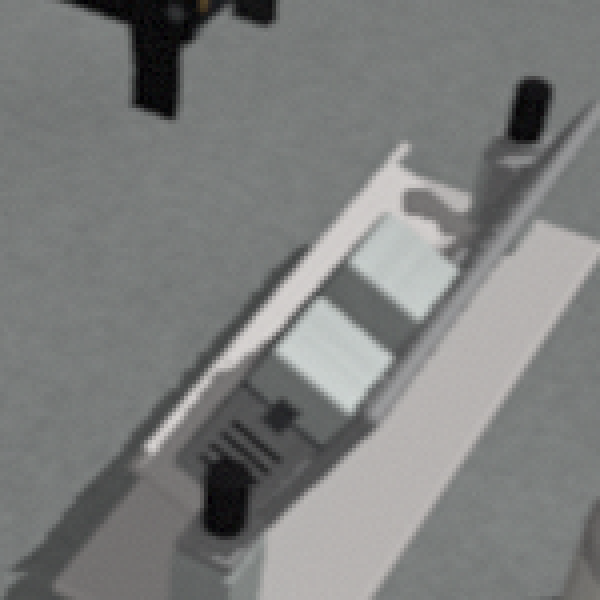

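```bash
python3 - <<'E'
from h import *
cass('t47.png')
plan([.5528,-.358,.20],-.30)
E
```

```text
cas [415. 313.] [ 0.3815 -0.2472  0.115 ] 0.1914 0.0755 0.002 1.524
cas [466.4 267.2] [ 0.4914 -0.3749  0.115 ] 0.027 0.1313 1.404 1.444
cas [473.4 231.8] [ 0.5787 -0.3969  0.115 ] 0.1526 0.0915 0.25 0.18
cas [503.5 214. ] [ 0.6232 -0.4731  0.115 ] 0.0767 0.0707 0.002 1.503
cas [406. 229.] [ 0.5856 -0.2321  0.115 ] 0.1532 0.1447 0.002 1.53
t 47.65 p [0.5128 0.109  0.2337] x [-0.841 -0.541 -0.001] y [ 0.001  0.001 -1.   ] z [ 0.541 -0.841  0.   ] F [ 0.   0.3 -0.5] g 0.993
TURN -0.699 rows 6 | SHIFT [0.4344 0.0385 0.1762] rows 14 per [0.031  0.0027 0.0126]
```

View pics/t47.png

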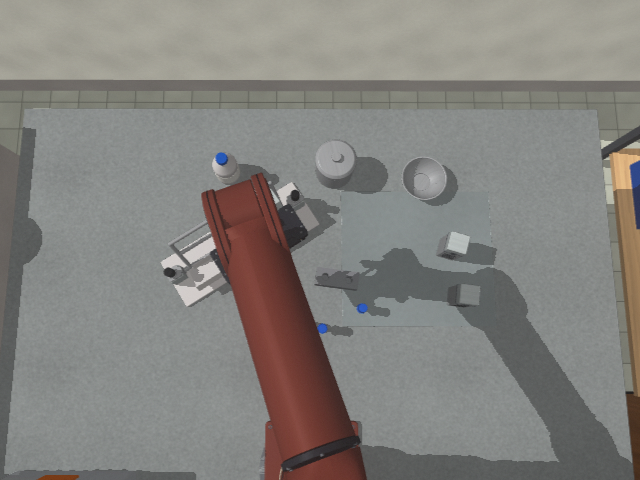

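{"method": "apply_moves", "body": {
  "moves": [
    [[0,0,0,-0.1165,0.087],[0,0,0,-0.1165,0.087],[0,0,0,-0.1165,0.087],[0,0,0,-0.1165,0.087],[0,0,0,-0.1165,0.087],[0,0,0,-0.1165,0.087],[0.031,0,0.0126,0,0.087],[0.031,0,0.0126,0,0.087],[0.031,0,0.0126,0,0.087],[0.031,0,0.0126,0,0.087]]
  ]
}}

```text
time: 48.48
position: [0.5243, -0.0256, 0.2331]
eef_rot: [-1.052, 1.426, -1.425]
wrist_force: [0.7, -0.5, 0.7]
grip_width: 0.997
```

{"method": "apply_moves", "body": {
  "moves": [
    [[0.031,0,0.0126,0,0.087],[0.031,0,0.0126,0,0.087],[0.031,0,0.0126,0,0.087],[0.031,0,0.0126,0,0.087],[0.031,0,0.0126,0,0.087],[0.031,0,0.0126,0,0.087],[0.031,0,0.0126,0,0.087],[0.031,0.01,0.0126,0,0.087],[0.031,0.01,0.0126,0,0.087],[0.031,0.01,0.0126,0,0.087]]
  ]
}}

```text
time: 49.32
position: [0.5531, -0.3598, 0.2023]
eef_rot: [-1.052, 1.427, -1.426]
wrist_force: [1.4, 0.3, 0.6]
grip_width: 0.997
```

{"method": "apply_moves", "body": {
  "moves": [
    [[0,0,0,0,0.087],[0,0,0,0,0.087]]
  ]
}}

```text
time: 49.48
position: [0.5517, -0.3604, 0.2009]
eef_rot: [-1.051, 1.432, -1.427]
wrist_force: [0.4, 0.4, -0.6]
grip_width: 0.998
```

```bash
python3 - <<'E'
from h import *
wtop('w48.png')
E
```

```text
t 49.53 p [ 0.5525 -0.3584  0.2019] x [-0.297 -0.955 -0.001] y [-0.001  0.002 -1.   ] z [ 0.955 -0.297 -0.002] F [0.  0.7 0.1] g 1.001
px [[280.0, 213.0], [353.0, 213.0], [353.0, 289.0], [280.0, 289.0]] tool ctr(bias corr) [ 0.0012  0.0869 -0.0038] sides 0.0448 0.0501 ang [np.float64(1.568), np.float64(0.021)]
px [[459.0, 76.0], [545.0, 50.0], [574.0, 148.0], [488.0, 174.0]] tool ctr(bias corr) [-0.0812  0.0868  0.1109] sides 0.0475 0.0581 ang [np.float64(0.277), np.float64(0.455)]
```

View pics/w48.png

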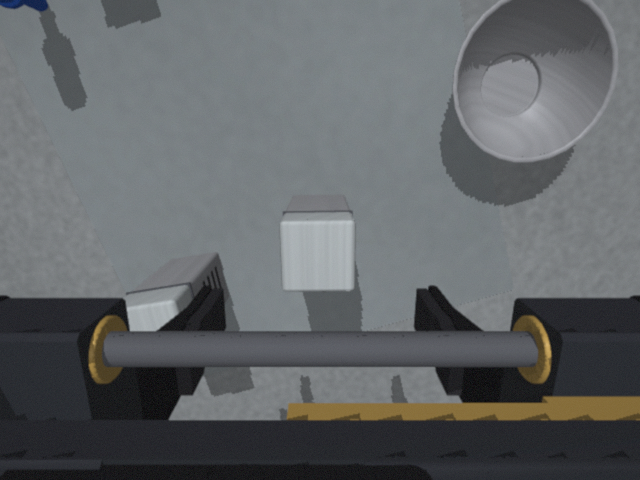

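{"method": "apply_moves", "body": {
  "moves": [
    [[0.003,0.021,-0.002,0,0.087],[0,0.03,0,0,0.087],[0,0.03,0,0,0.087],[0,0.03,0,0,0.087],[0,0.01,0,0,0.087],[0,0,0,0,0.087],[0,0,0,0,0],[0,0,0,0,0],[0,0,0,0,0],[0,0,0,0,0]]
  ],
  "force": 20
}}

```text
time: 50.37
position: [0.5501, -0.3611, 0.084]
eef_rot: [-1.05, 1.425, -1.429]
wrist_force: [-0.0, 0.4, 0.1]
grip_width: 0.779
```

{"method": "apply_moves", "body": {
  "moves": [
    [[0,0,0,0,0],[0,0,0,0,0],[0,0,0,0,0],[0,0,0,0,0],[0,-0.02,0,0,0],[0,-0.03,0,0,0],[0,-0.03,0,0,0],[0,-0.03,0,0,0],[0,-0.03,0,0,0],[0,-0.03,0,0,0]]
  ]
}}

```text
time: 51.2
position: [0.5485, -0.3604, 0.2529]
eef_rot: [-1.052, 1.429, -1.426]
wrist_force: [0.8, -0.2, -3.1]
grip_width: 0.546
```

```bash
python3 - <<'E'
from h import *
plan(rk(.015,.038,.24),-1.0)
a=snap('wrist','w49.png');cv2.imwrite('pics/w49a.png',cv2.resize(a[180:340,220:420,::-1],None,fx=4,fy=3.75,interpolation=3))
E
```

```text
t 51.2 p [ 0.5485 -0.3604  0.2529] x [-0.296 -0.955 -0.   ] y [-0.001  0.001 -1.   ] z [ 0.955 -0.296 -0.001] F [ 0.8 -0.2 -3.1] g 0.546
TURN 0.699 rows 6 | SHIFT [-0.3069  0.0183 -0.488 ] rows 17 per [-0.0181  0.0011 -0.0287]
```

View pics/w49a.png

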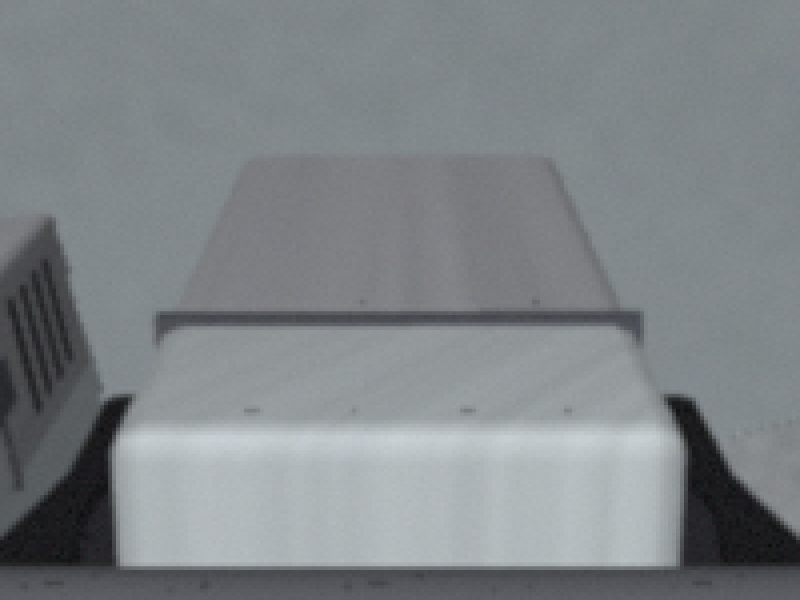

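{"method": "apply_moves", "body": {
  "moves": [
    [[0,0,0,0.1165,0],[0,0,0,0.1165,0],[0,0,0,0.1165,0],[0,0,0,0.1165,0],[0,0,0,0.1165,0],[0,0,0,0.1165,0],[-0.0181,0,-0.0287,0,0],[-0.0181,0,-0.0287,0,0],[-0.0181,0,-0.0287,0,0],[-0.0181,0,-0.0287,0,0]]
  ]
}}

```text
time: 52.08
position: [0.5473, -0.2234, 0.2512]
eef_rot: [-0.558, 1.899, -1.897]
wrist_force: [0.8, 0.2, -3.2]
grip_width: 0.549
```

{"method": "apply_moves", "body": {
  "moves": [
    [[-0.0181,0,-0.0287,0,0],[-0.0181,0,-0.0287,0,0],[-0.0181,0,-0.0287,0,0],[-0.0181,0,-0.0287,0,0],[-0.0181,0,-0.0287,0,0],[-0.0181,0,-0.0287,0,0],[-0.0181,0,-0.0287,0,0],[-0.0181,0,-0.0287,0,0],[-0.0181,0,-0.0287,0,0],[-0.0181,0,-0.0287,0,0]]
  ]
}}

```text
time: 52.92
position: [0.5445, 0.1158, 0.2516]
eef_rot: [-0.558, 1.898, -1.898]
wrist_force: [0.5, -1.1, -3.1]
grip_width: 0.549
```

{"method": "apply_moves", "body": {
  "moves": [
    [[-0.0181,0,-0.0287,0,0],[-0.0181,0,-0.0287,0,0],[-0.0181,0.01,-0.0287,0,0],[0,0.02,0,0,0],[0,0.02,0,0,0],[0,0.015,0,0,0],[0,0,0,0,0],[0,0,0,0,0]]
  ]
}}

```text
time: 53.58
position: [0.5437, 0.2157, 0.1862]
eef_rot: [-0.559, 1.899, -1.899]
wrist_force: [0.2, 0.3, -2.9]
grip_width: 0.551
```

```bash
python3 - <<'E'
from h import *
plan(rk(.018,.038,.180),-1.0)
snap('wrist','w50.png')
E
```

```text
t 53.58 p [0.5437 0.2157 0.1862] x [-0.842 -0.54   0.002] y [-0.002 -0.001 -1.   ] z [ 0.54  -0.842 -0.001] F [ 0.2  0.3 -2.9] g 0.551
TURN -0.0 rows 1 | SHIFT [-0.0027  0.0112 -0.0007] rows 1 per [-0.0027  0.0112 -0.0007]
```

View pics/w50.png

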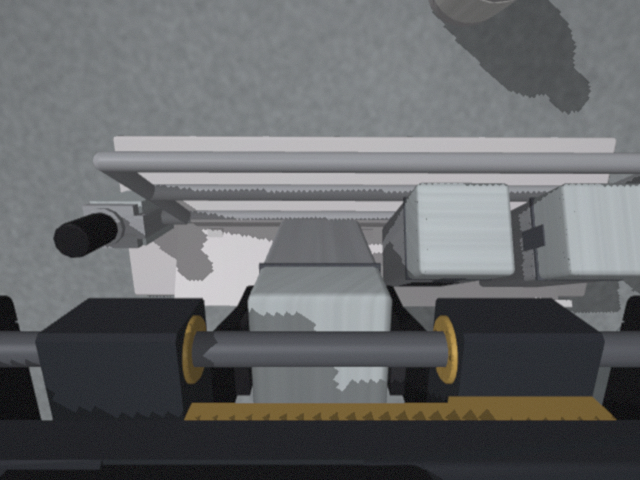

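{"method": "apply_moves", "body": {
  "moves": [
    [[-0.006,0.011,-0.001,0,0],[-0.004,0,0,0,0],[-0.004,0,0,0,0],[-0.004,0,0,0,0],[-0.004,0,0,0,0],[-0.004,0,0,0,0],[0,0,0,0,0],[0,0,0,0,0]]
  ],
  "force": 14
}}

```text
time: 54.3
position: [0.5662, 0.2315, 0.1763]
eef_rot: [-0.556, 1.898, -1.897]
wrist_force: [0.5, 0.3, -3.7]
grip_width: 0.552
```

{"method": "apply_moves", "body": {
  "moves": [
    [[-0.004,0,0,0,0],[-0.004,0,0,0,0],[-0.004,-0.001,0,0,0],[-0.004,-0.001,0,0,0],[-0.004,-0.001,0,0,0],[0,0,0,0,0],[0,0,0,0,0]]
  ]
}}

```text
time: 54.88
position: [0.5831, 0.2423, 0.1793]
eef_rot: [-0.556, 1.898, -1.897]
wrist_force: [-0.5, -0.3, -3.4]
grip_width: 0.547
```

```bash
python3 - <<'E'
from h import *
o,M=st();p=o['position']-ORG;print(p@XR,p@YR)
a=snap('wrist','w51.png')
E
```

```text
t 54.88 p [0.5831 0.2423 0.1793] x [-0.841 -0.54  -0.001] y [ 0.001  0.001 -1.   ] z [ 0.54  -0.841 -0.   ] F [-0.5 -0.3 -3.4] g 0.547
0.06282241094293298 0.03844885043948678
```

View pics/w51.png

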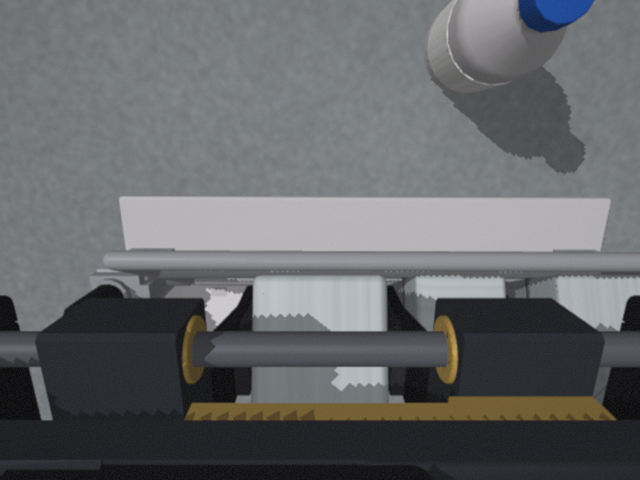

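{"method": "apply_moves", "body": {
  "moves": [
    [[0.003,0,0,0,0],[0,0,0,0,0],[0.003,0.006,0,0,0],[0.003,0.006,0,0,0],[0.003,0.006,0,0,0],[0.003,0.006,0,0,0],[0.003,0.006,0,0,0],[0.003,0.006,0,0,0],[0,0,0,0,0],[0,0,0,0,0]]
  ],
  "force": 20
}}

```text
time: 55.77
position: [0.5646, 0.2302, 0.1427]
eef_rot: [-0.557, 1.898, -1.898]
wrist_force: [-0.2, -0.1, -2.3]
grip_width: 0.552
```

{"method": "apply_moves", "body": {
  "moves": [
    [[0.005,0.003,0,0,0],[0.001,0.005,0,0,0],[0.001,0.005,0,0,0],[0.001,0.005,0,0,0],[0,0,0,0,0],[0,0,0,0,0]]
  ]
}}

```text
time: 56.27
position: [0.5579, 0.226, 0.1247]
eef_rot: [-0.558, 1.898, -1.898]
wrist_force: [1.2, -0.5, -2.9]
grip_width: 0.553
```

{"method": "apply_moves", "body": {
  "moves": [
    [[0,0.003,0,0,0],[0,0.003,0,0,0],[0,0,0,0,0],[0,0,0,0,0]]
  ]
}}

```text
time: 56.6
position: [0.5593, 0.2269, 0.12]
eef_rot: [-0.554, 1.897, -1.896]
wrist_force: [4.3, 2.5, 1.2]
grip_width: 0.549
```

```bash
python3 - <<'E'
from h import *
o,M=st();p=o['position']-ORG;print(p@XR,p@YR)
a=snap('wrist','w52.png')
E
```

```text
t 56.6 p [0.5593 0.2269 0.12  ] x [-0.841 -0.54  -0.003] y [ 0.003  0.001 -1.   ] z [ 0.54  -0.841  0.   ] F [4.3 2.5 1.2] g 0.549
0.03441848386150052 0.03837618275582012
```

View pics/w52.png

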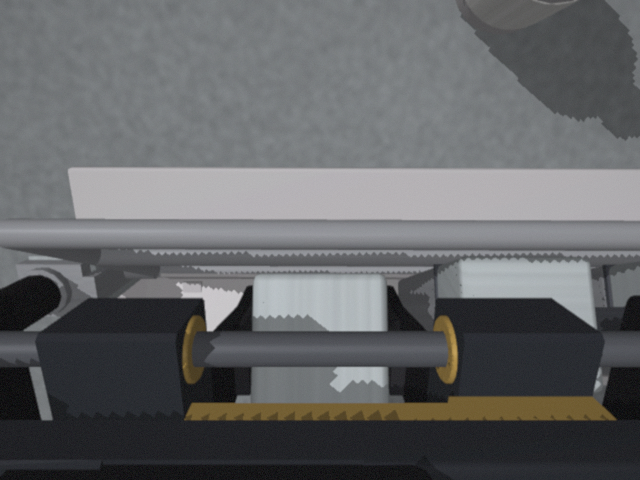

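{"method": "apply_moves", "body": {
  "moves": [
    [[-0.0015,0.0015,0,0,0],[-0.0015,0.0015,0,0,0],[-0.001,0.0015,0,0,0],[0,0,0,0,0],[0,0,0,0,0]]
  ]
}}

```text
time: 57.07
position: [0.563, 0.2291, 0.1163]
eef_rot: [-0.553, 1.897, -1.896]
wrist_force: [3.4, 2.0, 8.0]
grip_width: 0.547
```

```bash
python3 - <<'E'
from h import *
o,M=st();p=o['position']-ORG;print(p@XR,p@YR)
a=snap('wrist','w53.png')
E
```

```text
t 57.07 p [0.563  0.2291 0.1163] x [-0.842 -0.54  -0.004] y [ 0.003  0.002 -1.   ] z [ 0.54  -0.842  0.   ] F [3.4 2.  8. ] g 0.547
0.03876492584531181 0.03828137332624925
```

View pics/w53.png

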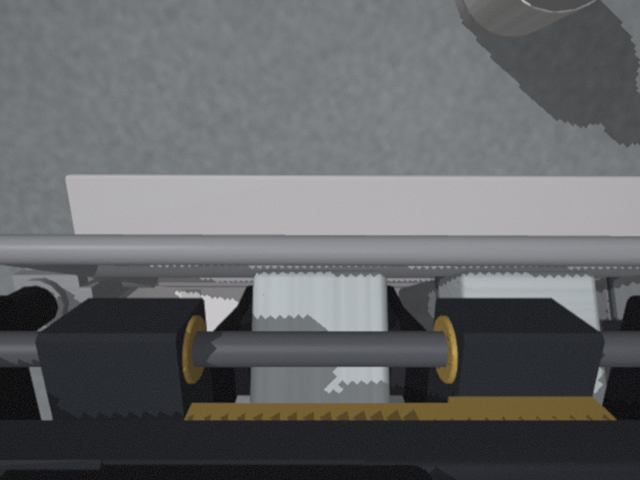

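Now matches the neighbour's pose; release and retreat.

{"method": "apply_moves", "body": {
  "moves": [
    [[0,0,0,0,0.056],[0,0,0,0,0.056],[0,0,0,0,0.056],[0,0,0,0,0.056],[0,0,0,0,0.056],[0,0,0,0,0.056]]
  ]
}}

```text
time: 57.62
position: [0.5613, 0.2282, 0.1144]
eef_rot: [-0.558, 1.898, -1.898]
wrist_force: [-0.7, 0.2, 0.3]
grip_width: 0.644
```

{"method": "apply_moves", "body": {
  "moves": [
    [[0,-0.01,0,0,0.056],[0,-0.02,0,0,0.056],[0,-0.03,0,0,0.056],[0,-0.03,0,0,0.056],[0,-0.03,0,0,0.06],[0.035,0,0,0,0.087],[0.035,0,0,0,0.087],[0.035,0,0,0,0.087],[0,0,0,0,0.087],[0,0,0,0,0.087]]
  ]
}}

```text
time: 58.45
position: [0.4724, 0.1706, 0.2358]
eef_rot: [-0.554, 1.896, -1.899]
wrist_force: [1.0, -0.1, 0.6]
grip_width: 0.955
```

```bash
python3 - <<'E'
from h import *
a=snap('wrist','w54.png');a=snap('scene','s54.png')
snap('top','t54.png')
plan([.427,-.378,.20],-1.7)
print(r.get_obs()['joints'])
E
```

```text
t 58.6 p [0.4739 0.1722 0.2353] x [-0.841 -0.541 -0.001] y [ 0.001  0.001 -1.   ] z [ 0.541 -0.841 -0.   ] F [-0.1  0.4  0. ] g 0.989
TURN 0.7 rows 6 | SHIFT [-0.0244  0.0398  0.5517] rows 16 per [-0.0015  0.0025  0.0345]
[ 0.05594187  0.06720126 -0.51037543  1.79268323  0.03393688  1.28922628
 -1.46253075]
```

View pics/w54.png

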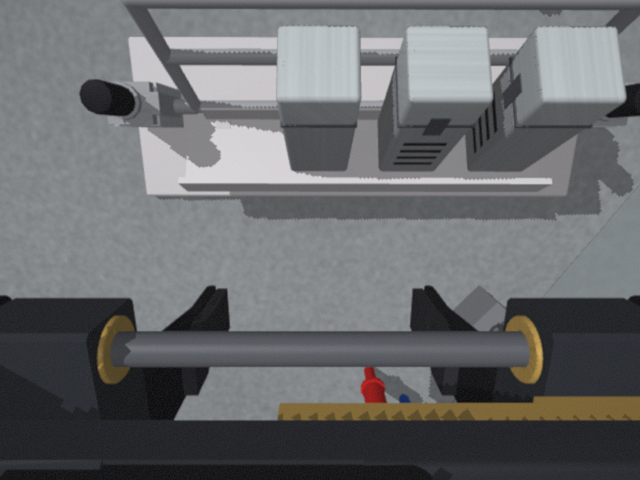

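View pics/s54.png

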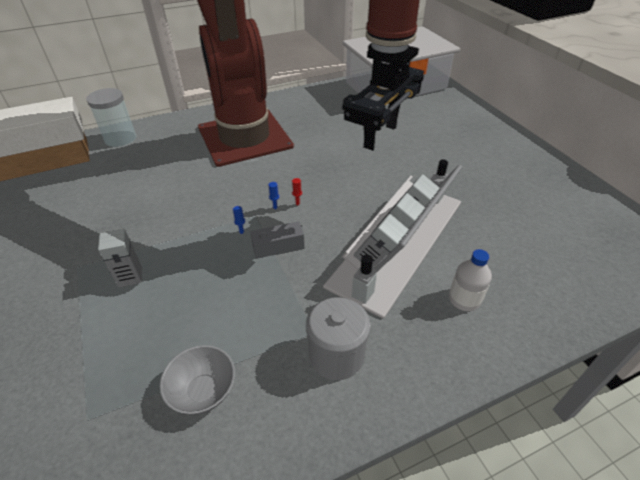

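{"method": "apply_moves", "body": {
  "moves": [
    [[0,0,0,0.117,0.087],[0,0,0,0.117,0.087],[0,0,0,0.117,0.087],[0,0,0,0.117,0.087],[0,0,0,0.116,0.087],[0,0,0,0.116,0.087],[-0.0015,0,0.0345,0,0.087],[-0.0015,0,0.0345,0,0.087],[-0.0015,0,0.0345,0,0.087],[-0.0015,0,0.0345,0,0.087]]
  ]
}}

```text
time: 59.43
position: [0.4618, 0.0332, 0.2346]
eef_rot: [-0.137, -2.156, 2.155]
wrist_force: [0.8, -0.6, -0.9]
grip_width: 0.996
```

{"method": "apply_moves", "body": {
  "moves": [
    [[-0.0015,0,0.0345,0,0.087],[-0.0015,0,0.0345,0,0.087],[-0.0015,0,0.0345,0,0.087],[-0.0015,0,0.0345,0,0.087],[-0.0015,0,0.0345,0,0.087],[-0.0015,0,0.0345,0,0.087],[-0.0015,0,0.0345,0,0.087],[-0.0015,0.01,0.0345,0,0.087],[-0.0015,0.01,0.0345,0,0.087],[-0.0015,0.01,0.0345,0,0.087]]
  ]
}}

```text
time: 60.27
position: [0.4325, -0.3119, 0.2042]
eef_rot: [-0.138, -2.155, 2.156]
wrist_force: [0.3, 0.4, 0.6]
grip_width: 0.997
```

{"method": "apply_moves", "body": {
  "moves": [
    [[-0.0015,0,0.0345,0,0.087],[-0.0015,0,0.0345,0,0.087],[0,0,0,0,0.087],[0,0,0,0,0.087]]
  ]
}}

```text
time: 60.6
position: [0.4258, -0.3811, 0.2037]
eef_rot: [-0.141, -2.152, 2.152]
wrist_force: [0.2, 0.9, 0.3]
grip_width: 1.001
```

```bash
python3 - <<'E'
from h import *
wtop('w55.png')
E
```

```text
t 60.65 p [ 0.4265 -0.3793  0.2039] x [-0.992  0.129  0.001] y [-0.001  0.001 -1.   ] z [-0.129 -0.992 -0.001] F [1.1 0.8 0.1] g 1.001
px [[279.0, 224.0], [351.0, 224.0], [351.0, 293.0], [279.0, 293.0]] tool ctr(bias corr) [0.0056 0.0889 0.    ] sides 0.045 0.0466 ang [np.float64(1.567), np.float64(0.019)]
```

View pics/w55.png

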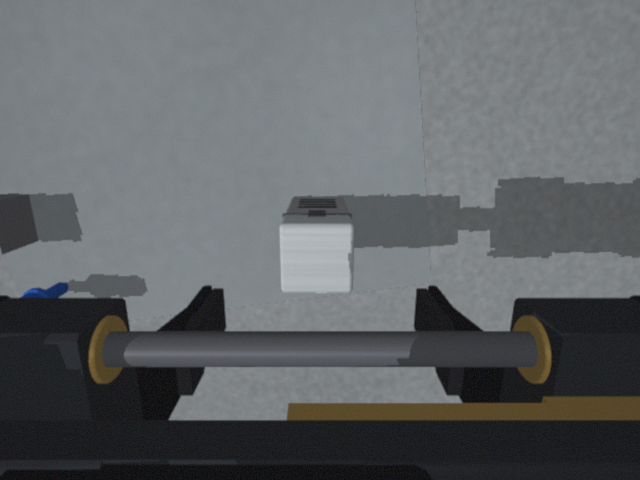

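Centred to ~5.5 mm in tool x. Grip as before (down 0.123).

{"method": "apply_moves", "body": {
  "moves": [
    [[0.005,0.023,-0.001,0,0.087],[0,0.03,0,0,0.087],[0,0.03,0,0,0.087],[0,0.03,0,0,0.087],[0,0.01,0,0,0.087],[0,0,0,0,0.087],[0,0,0,0,0],[0,0,0,0,0],[0,0,0,0,0],[0,0,0,0,0]]
  ],
  "force": 20
}}

```text
time: 61.48
position: [0.4219, -0.3779, 0.0833]
eef_rot: [-0.142, -2.154, 2.157]
wrist_force: [0.3, 0.6, -0.1]
grip_width: 0.781
```

{"method": "apply_moves", "body": {
  "moves": [
    [[0,0,0,0,0],[0,0,0,0,0],[0,0,0,0,0],[0,0,0,0,0],[0,-0.02,0,0,0],[0,-0.03,0,0,0],[0,-0.03,0,0,0],[0,-0.03,0,0,0],[0,-0.03,0,0,0],[0,-0.03,0,0,0]]
  ]
}}

```text
time: 62.32
position: [0.4204, -0.3769, 0.2525]
eef_rot: [-0.138, -2.155, 2.153]
wrist_force: [0.9, -1.0, -3.4]
grip_width: 0.552
```

```bash
python3 - <<'E'
from h import *
plan(rk(.015,.112,.24),-1.0)
a=snap('wrist','w56.png');cv2.imwrite('pics/w56a.png',cv2.resize(a[180:340,220:420,::-1],None,fx=4,fy=3.75,interpolation=3))
E
```

```text
t 62.32 p [ 0.4204 -0.3769  0.2525] x [-0.992  0.129  0.001] y [-0.001  0.001 -1.   ] z [-0.129 -0.992 -0.001] F [ 0.9 -1.  -3.4] g 0.552
TURN -0.7 rows 6 | SHIFT [-0.4237  0.018  -0.5067] rows 19 per [-0.0223  0.0009 -0.0267]
```

View pics/w56a.png

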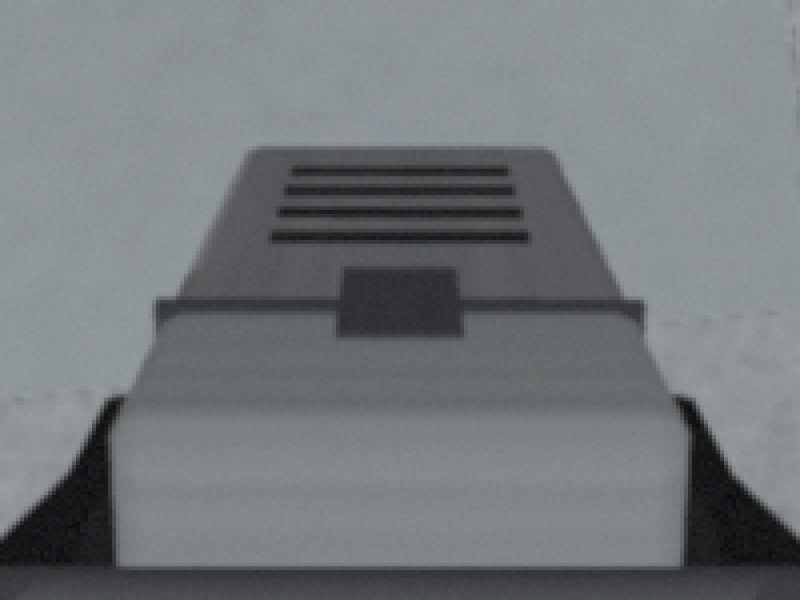

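{"method": "apply_moves", "body": {
  "moves": [
    [[0,0,0,-0.117,0],[0,0,0,-0.117,0],[0,0,0,-0.117,0],[0,0,0,-0.117,0],[0,0,0,-0.116,0],[0,0,0,-0.116,0],[-0.0223,0,-0.0267,0,0],[-0.0223,0,-0.0267,0,0],[-0.0223,0,-0.0267,0,0],[-0.0223,0,-0.0267,0,0]]
  ]
}}

```text
time: 63.2
position: [0.4379, -0.2376, 0.2508]
eef_rot: [-0.557, 1.899, -1.897]
wrist_force: [1.3, 0.4, -2.8]
grip_width: 0.55
```

{"method": "apply_moves", "body": {
  "moves": [
    [[-0.0223,0,-0.0267,0,0],[-0.0223,0,-0.0267,0,0],[-0.0223,0,-0.0267,0,0],[-0.0223,0,-0.0267,0,0],[-0.0223,0,-0.0267,0,0],[-0.0223,0,-0.0267,0,0],[-0.0223,0,-0.0267,0,0],[-0.0223,0,-0.0267,0,0],[-0.0223,0,-0.0267,0,0],[-0.0223,0,-0.0267,0,0]]
  ]
}}

```text
time: 64.03
position: [0.4812, 0.1075, 0.2511]
eef_rot: [-0.557, 1.898, -1.898]
wrist_force: [1.7, 0.2, -3.4]
grip_width: 0.549
```

{"method": "apply_moves", "body": {
  "moves": [
    [[-0.0223,0,-0.0267,0,0],[-0.0223,0,-0.0267,0,0],[-0.0223,0,-0.0267,0,0],[-0.0223,0,-0.0267,0,0],[-0.0223,0,-0.0267,0,0],[0,0.02,0,0,0],[0,0.02,0,0,0],[0,0.025,0,0,0],[0,0,0,0,0],[0,0,0,0,0]]
  ]
}}

```text
time: 64.87
position: [0.5025, 0.2778, 0.1854]
eef_rot: [-0.561, 1.898, -1.899]
wrist_force: [-0.2, -0.2, -2.4]
grip_width: 0.549
```

```bash
python3 - <<'E'
from h import *
plan(rk(.018,.112,.180),-1.0)
snap('wrist','w57.png')
E
```

```text
t 64.87 p [0.5025 0.2778 0.1854] x [-0.841 -0.54   0.004] y [-0.003 -0.001 -1.   ] z [ 0.54  -0.841 -0.001] F [-0.2 -0.2 -2.4] g 0.549
TURN -0.0 rows 1 | SHIFT [-0.0039  0.0104 -0.0002] rows 1 per [-0.0039  0.0104 -0.0002]
```

View pics/w57.png

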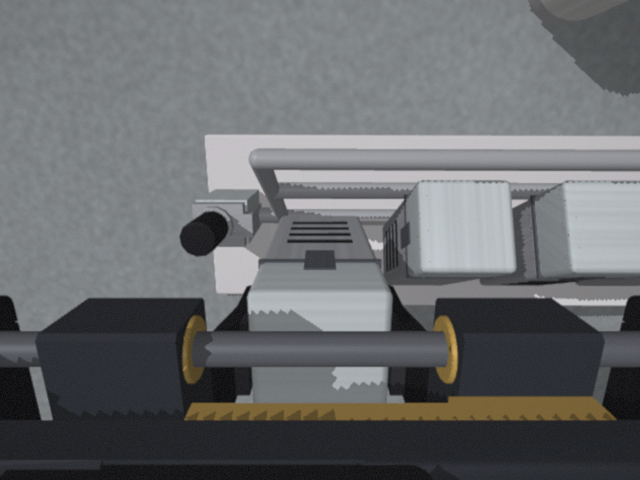

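{"method": "apply_moves", "body": {
  "moves": [
    [[-0.005,0.0105,0,0,0],[-0.004,0,0,0,0],[-0.004,0,0,0,0],[-0.004,0,0,0,0],[-0.004,0,0,0,0],[-0.004,0,0,0,0],[0,0,0,0,0],[0,0,0,0,0]]
  ],
  "force": 14
}}

```text
time: 65.58
position: [0.525, 0.2925, 0.1763]
eef_rot: [-0.556, 1.898, -1.897]
wrist_force: [-0.2, -0.3, -2.3]
grip_width: 0.553
```

{"method": "apply_moves", "body": {
  "moves": [
    [[-0.004,0,0,0,0],[-0.004,0,0,0,0],[-0.004,-0.001,0,0,0],[-0.004,-0.001,0,0,0],[-0.004,-0.001,0,0,0],[0,0,0,0,0],[0,0,0,0,0]]
  ]
}}

```text
time: 66.17
position: [0.5419, 0.3033, 0.1793]
eef_rot: [-0.556, 1.898, -1.897]
wrist_force: [-0.1, -0.3, -4.3]
grip_width: 0.55
```

```bash
python3 - <<'E'
from h import *
o,M=st();p=o['position']-ORG;print(p@XR,p@YR)
a=snap('wrist','w58.png')
E
```

```text
t 66.17 p [0.5419 0.3033 0.1793] x [-0.841 -0.54  -0.001] y [ 0.001  0.001 -1.   ] z [ 0.54  -0.841 -0.   ] F [-0.1 -0.3 -4.3] g 0.55
0.06107030476877565 0.11209134529318626
```

View pics/w58.png

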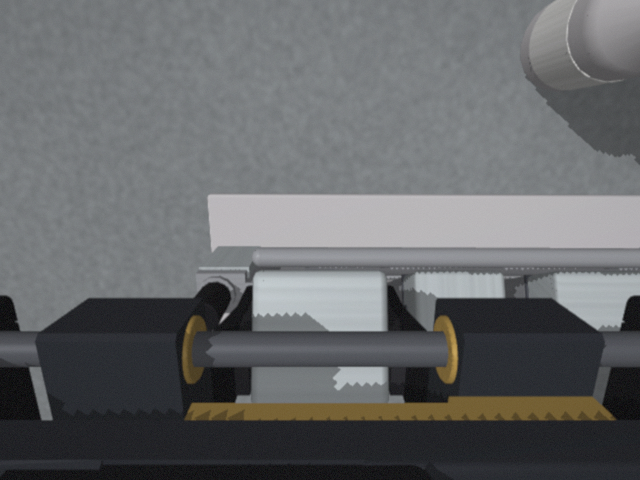

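{"method": "apply_moves", "body": {
  "moves": [
    [[0.002,0,0,0,0],[0,0,0,0,0],[0.0028,0.006,0,0,0],[0.0028,0.006,0,0,0],[0.0028,0.006,0,0,0],[0.0028,0.006,0,0,0],[0.0028,0.006,0,0,0],[0.0028,0.006,0,0,0],[0,0,0,0,0],[0,0,0,0,0]]
  ],
  "force": 20
}}

```text
time: 67.05
position: [0.5252, 0.2924, 0.1428]
eef_rot: [-0.557, 1.898, -1.898]
wrist_force: [0.1, 0.4, -3.0]
grip_width: 0.552
```

{"method": "apply_moves", "body": {
  "moves": [
    [[0.005,0.003,0,0,0],[0.001,0.005,0,0,0],[0.001,0.005,0,0,0],[0.001,0.005,0,0,0],[0,0,0,0,0],[0,0,0,0,0]]
  ]
}}

```text
time: 67.55
position: [0.5186, 0.2882, 0.1247]
eef_rot: [-0.558, 1.898, -1.898]
wrist_force: [0.5, -0.4, -3.2]
grip_width: 0.549
```

{"method": "apply_moves", "body": {
  "moves": [
    [[0,0.003,0,0,0],[0,0.003,0,0,0],[0,0,0,0,0],[0,0,0,0,0]]
  ]
}}

```text
time: 67.88
position: [0.5195, 0.2889, 0.1197]
eef_rot: [-0.555, 1.898, -1.896]
wrist_force: [2.2, 0.8, -0.1]
grip_width: 0.55
```

```bash
python3 - <<'E'
from h import *
o,M=st();p=o['position']-ORG;print(p@XR,p@YR)
a=snap('wrist','w59.png')
E
```

```text
t 67.88 p [0.5195 0.2889 0.1197] x [-0.841 -0.54  -0.002] y [ 0.002  0.001 -1.   ] z [ 0.54  -0.841 -0.   ] F [ 2.2  0.8 -0.1] g 0.55
0.034412924123388026 0.11207321878825348
```

View pics/w59.png

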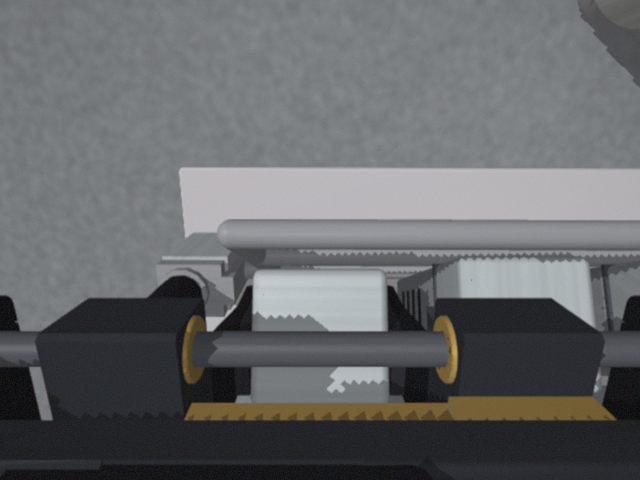

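{"method": "apply_moves", "body": {
  "moves": [
    [[-0.0015,0.002,0,0,0],[-0.0015,0.002,0,0,0],[-0.001,0.0015,0,0,0],[0,0,0,0,0],[0,0,0,0,0]]
  ]
}}

```text
time: 68.35
position: [0.523, 0.291, 0.1152]
eef_rot: [-0.554, 1.897, -1.897]
wrist_force: [-0.8, -1.8, 10.3]
grip_width: 0.551
```

```bash
python3 - <<'E'
from h import *
o,M=st();p=o['position']-ORG;print(p@XR,p@YR)
a=snap('wrist','w60.png')
E
```

```text
t 68.35 p [0.523  0.291  0.1152] x [-0.842 -0.54  -0.002] y [ 0.002  0.001 -1.   ] z [ 0.54  -0.842  0.   ] F [-0.8 -1.8 10.3] g 0.551
0.03854367295984884 0.11198177666722085
```

View pics/w60.png

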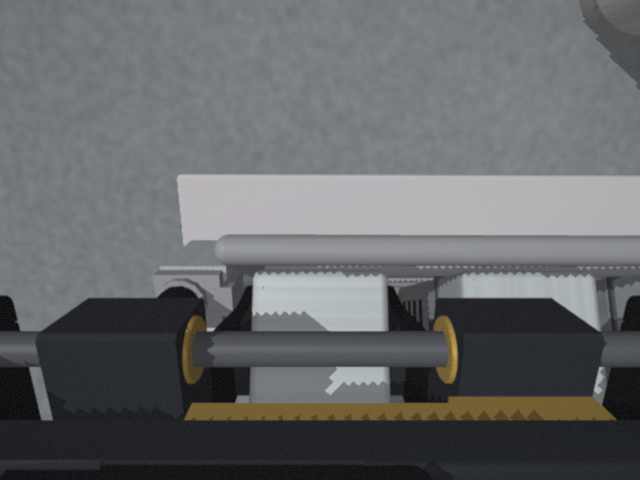

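{"method": "apply_moves", "body": {
  "moves": [
    [[0,0,0,0,0.056],[0,0,0,0,0.056],[0,0,0,0,0.056],[0,0,0,0,0.056],[0,0,0,0,0.056],[0,0,0,0,0.056]]
  ]
}}

```text
time: 68.9
position: [0.522, 0.2904, 0.1134]
eef_rot: [-0.557, 1.898, -1.898]
wrist_force: [-1.0, -0.3, 0.5]
grip_width: 0.642
```

{"method": "apply_moves", "body": {
  "moves": [
    [[0,-0.01,0,0,0.056],[0,-0.02,0,0,0.056],[0,-0.03,0,0,0.056],[0,-0.03,0,0,0.056],[0,-0.03,0,0,0.06],[0.035,0,0.01,0,0.06],[0.02,0,0.03,0,0.06],[0,-0.02,0.04,0,0.06],[0,-0.02,0,0,0.06],[0,0,0,0,0.06]]
  ]
}}

```text
time: 69.73
position: [0.5198, 0.1937, 0.2768]
eef_rot: [-0.547, 1.898, -1.899]
wrist_force: [-1.2, 0.8, 0.8]
grip_width: 0.689
```

```bash
python3 - <<'E'
from h import *
st();a=snap('wrist','w61.png');a=snap('scene','s61.png');cv2.imwrite('pics/s61a.png',cv2.resize(a[140:290,310:460,::-1],None,fx=4,fy=4,interpolation=3))
E
```

```text
t 69.73 p [0.5198 0.1937 0.2768] x [-0.844 -0.536 -0.005] y [ 0.005  0.001 -1.   ] z [ 0.536 -0.844  0.002] F [-1.2  0.8  0.8] g 0.689
```

View pics/w61.png

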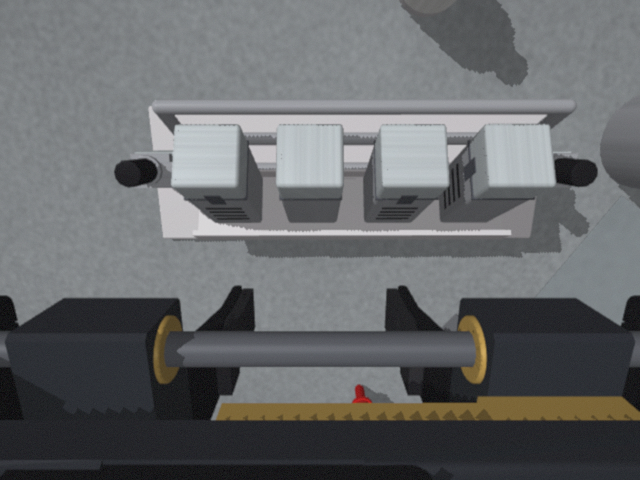

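View pics/s61a.png

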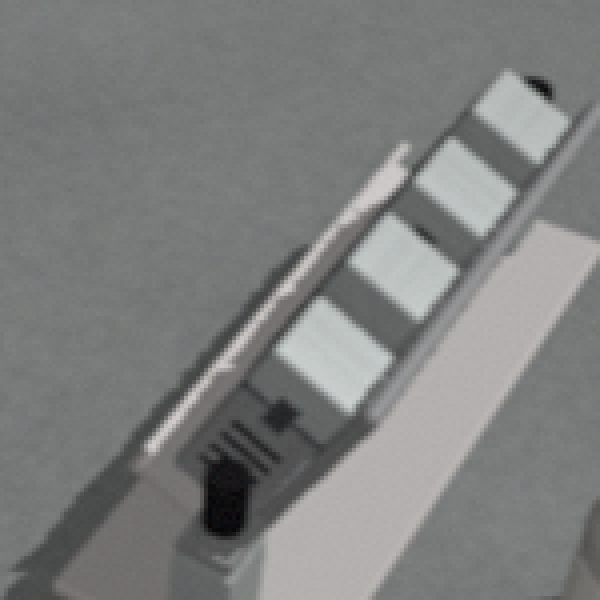

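```bash
python3 - <<'E'
from h import *
m=model('wrist');s=model('scene')
w=cv2.imread('pics/w61.png');sc=cv2.imread('pics/s61.png')
cv2.imwrite('pics/w61a.png',cv2.resize(w[90:250,100:360],None,fx=3,fy=3,interpolation=3))
cv2.imwrite('pics/w61b.png',cv2.resize(w[90:250,360:620],None,fx=3,fy=3,interpolation=3))
# expected pin grip tops (z .116) and collars(.081) in wrist
for y in(.18,-.18): print(y,[proj('wrist',rk(.03,y,z),m).round(1).tolist() for z in(.116,.081)],[proj('scene',rk(.03,y,z),s).round(1).tolist() for z in(.116,.081)])
E
```

```text
0.18 [[132.9, 171.6], [151.7, 168.0]] [[443.1, 162.1], [440.2, 174.4]]
-0.18 [[595.6, 171.2], [567.9, 167.6]] [[367.0, 258.7], [365.7, 271.3]]
```

View pics/w61a.png

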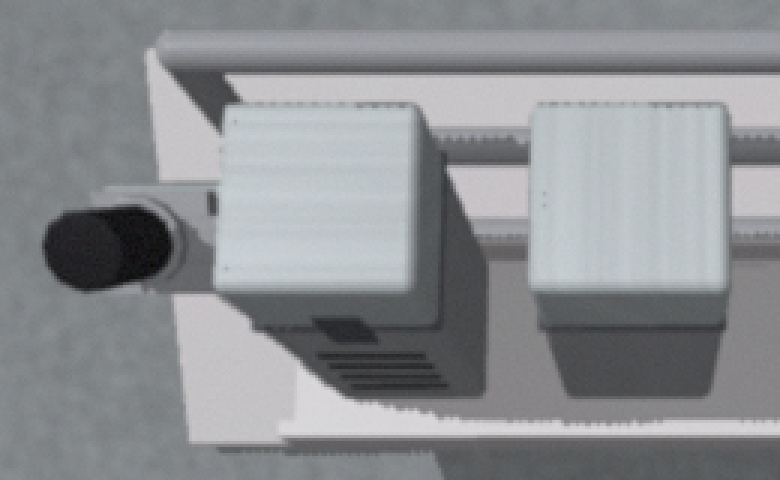

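View pics/w61b.png

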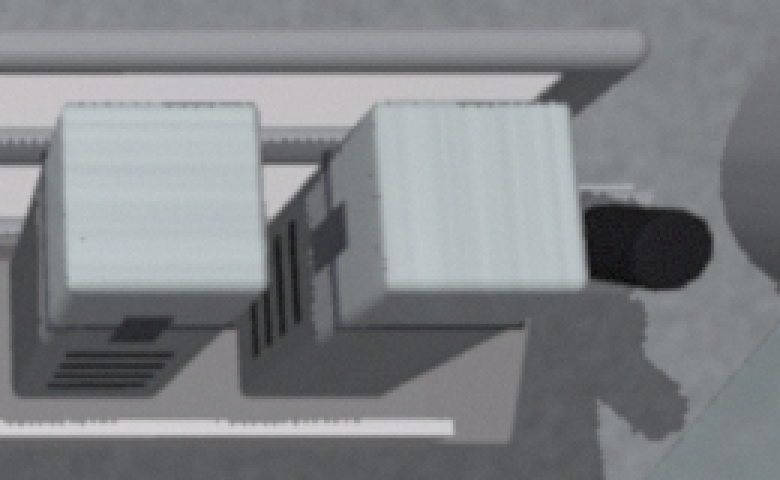

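```bash
python3 - <<'E'
from h import *
snap('top','t62.png');st();print(r.finish_job())
E
```

```text
t 69.88 p [0.5174 0.1961 0.2727] x [-0.841 -0.541 -0.001] y [ 0.  0. -1.] z [ 0.541 -0.841  0.   ] F [ 0.1  0.4 -0.7] g 0.693
the job is handed in; nothing more can be done
None
```

View pics/t62.png

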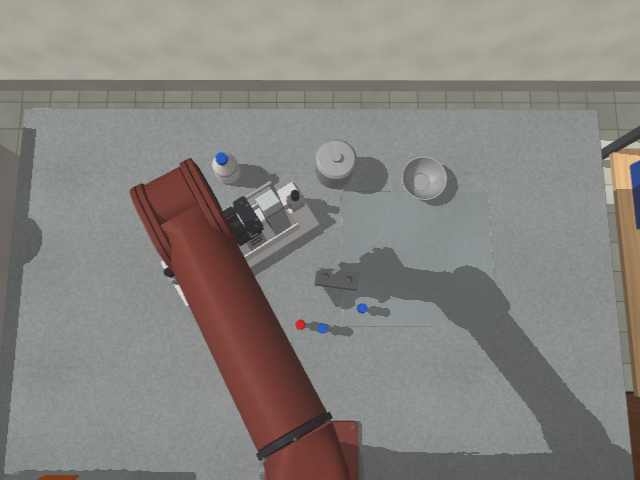

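I handed the job in at about 70 s of the 210 s allowed; no verdict was reported. I swung the back frame over onto its stop and pushed both black pins home. All four cassettes now stand in the trough, leaning back on the frame and square to it. The first one did not seat at first: it stood nearly upright and about 12 degrees off square. I regripped it and reseated it, then used a better way of leaning for the other three.

- **Cassettes:** Triangulating the first one gave a lean of about 0.41 rad and top corners within 3 to 4 mm of nominal. I did not triangulate the other three; in the last wrist picture they look the same as the first. I did not measure the cassettes' centres directly.
- **Pins:** Both were pushed down until the collar met the lug. In the last views they agree with a home pin to a few pixels. The right pin's wrist pixel was about 10 px off, of which I put about 4 px down to the known offset of that camera. That would leave about 3 mm sideways, against the 7 mm allowed, and no sign of it standing proud.
- **Bystanders:** The drum, bottle, bowl and the coloured look-alike pins appear where they started in the last top picture. I compared these by eye only.
- **Arm:** The gripper was clear of everything when I handed in.

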